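# Turn resin drawer pulls out of their mould and put them under the UV lamp

### The job

The resin drawer pulls have set in the closed two-part mould. Keeping its loose lid pinched shut, turn the whole mould over so that it rests on its lid, on the wooden strip or beside it, then lift the mould off, stand it aside on the bench, and move every pull from the lid onto the tray of the curing stand, lying flat on its back with the rounded side up and none touching another. Then swing the UV lamp in over the tray, its arm straight along the middle of the stand, and level the lamp head so that it shines straight down; leave the tape roll, the brush and the marker pen where they are.

Things in the scene. Friction and masses are not known exactly. Their poses are not given: they have to be found in the camera images.
- mould: blue-grey mould, 65 (x) by 84 mm (y), 15 mm high to the seam; three pockets 50.6 x 20.4 mm, 24 mm apart along y, in a narrower land 7.4 mm higher that enters the lid with 1 mm play; on the 84 mm sides four teeth 10 mm wide rise 7.4 mm above the seam, flush outside, into notches of the lid. Origin: centre of its closed underside; z points out of the open side (up at first). 0.16 kg
- lid: off-white loose lid, 65 x 84 x 20 mm, only laid on, flush outside: fingers across the 65 mm at the teeth (0 to 7 mm lidward of the seam) hold both parts; grip lightly (30 N), a hard grip splays the pads. Origin: centre of the seam side; z points out through its closed outside; x, y as the mould's. Notched rim 8 mm high, 3 to 4 thick: turned over it is a tray, floor at 12 mm, rim at 20. 0.11 kg
- lid_floor (a point): centre of the lid's inner floor, 8 mm inside the seam; axes as the lid's
- mould_seam (a point): centre of the mould's seam plane, 15 mm above its underside; it meets the lid's origin when the mould is shut; axes as the mould's
- pull_1: amber half-round drawer pull, 48 mm long (x), 18 wide (y), 20 high (z), 18 g. Origin: centre of its flat back; z points out of the rounded front. At the start it lies hidden in a pocket of the shut mould, rounded front down; the lid's floor keeps it in with 0.5 mm play. May be absent (pocket empty)
- pull_2: as pull_1
- pull_3: as pull_1
- tray_center (a point): centre of the floor of the tray of the dark curing stand, 8 mm above the bench. The tray is bright metal, 146 mm (x) by 212 mm (y) inside, with a rim 6 mm high; x points to the stand's post, z up. The stand is fixed
- post_axis (a point): point on the axis of the steel post at the back of the stand, 130 mm behind the tray centre, at the height of the lamp arm (200 mm above the bench); axes as the tray's. The lamp arm swivels about the vertical through it
- lamp_swivel (a joint): swivel of the lamp arm about the post (rad): 0 = arm points straight along -x of the stand, the head centred over the tray; positive = swung to the stand's +y side (clockwise seen from above); range -0.3 to 2.2. Light friction (0.12 N m); stays where it is left
- lamp_tilt (a joint): tilt of the lamp head about the level hinge across the end of the arm (rad): 0 = head level, shining straight down; positive = its outer end tipped up; range -0.4 to 1.0. Friction 0.35 N m; stays where it is left
- lamp_pivot (a point): middle of the tilt hinge at the end of the arm, 75 mm from the post axis, 200 mm above the bench. The dark lamp head, 104 mm along the arm by 120 mm across and 22 thick, reaches from 3 to 107 mm beyond it; level, its top lies 11 mm and its underside 39 mm below the hinge
- lamp_handle (a point): middle of the head's yellow bar handle: round, 10 mm thick, 68 mm long, across the arm, always horizontal. Level, it lies 55 mm beyond lamp_pivot along the arm and 40 mm above it; at tilt t, 55 cos t - 40 sin t beyond and 55 sin t + 40 cos t above. Pinch the bar from above, fingers closing along the arm, and lead it along an arc
- block: loose strip of wood (lath offcut), 44 (x) by 120 (y) by 24 mm high, 0.15 kg; at the start the mould stands on it, much in line with it. Origin: centre of its underside
- tape_roll: roll of masking tape, 100 mm across, 24 high, a bystander. Origin: centre of its underside
- brush: paint brush 218 mm long, a bystander. Origin: centre of its underside
- pen: black and white marker pen 136 mm long, a bystander. Origin: centre of its underside
Things that resemble listed ones, but are neither listed nor needed, are in the scene too. What is meant by the lid is not red, and is the smaller of those in its own colour.

How it is judged (in metres and radians):
On the way, in this order (a step that is already met when the one before it is completed fails the run):
1. the shut mould rests upside down on its lid, on the wooden strip or the bench, let go (angle between each of mould, lid's own z axis and vertical above 2.95 rad and distance between lid and mould_seam below 0.006 m and height (world z) of lid below 0.052 m and linear speed of mould below 0.02 m/s and contact force between each of mould, lid and the fingers below 0.05 N), for 0.3 s.
2. the mould is off and every pull lies on the curing tray, rounded side up, let go (x of pull_1 in the frame of tray_center between -0.075 and 0.075 m and y of pull_1 in the frame of tray_center between -0.107 and 0.107 m and z of each of pull_1, pull_2, pull_3 in the frame of tray_center below 0.006 m and angle between each of pull_1, pull_2, pull_3's own z axis and vertical below 0.2 rad and contact force between each of pull_1, pull_2, pull_3 and the fingers below 0.05 N and x of pull_2 in the frame of tray_center between -0.075 and 0.075 m and y of pull_2 in the frame of tray_center between -0.107 and 0.107 m and x of pull_3 in the frame of tray_center between -0.075 and 0.075 m and y of pull_3 in the frame of tray_center between -0.107 and 0.107 m and distance between lid and mould_seam above 0.05 m), for 0.3 s.
3. the lamp stands over the tray with its head level (value of joint lamp_swivel between -0.12 and 0.12 rad and value of joint lamp_tilt between -0.12 and 0.12 rad), for 0.2 s.
At the end, for the whole second after the job is handed in: all pulls on the tray floor, rounded side up (0.2 rad), apart, let go, at rest; lamp arm within 0.12 rad of straight over the tray, head within 0.12 rad of level; empty mould at rest on the bench, its centre over 85 mm from the lid's and 150 mm from the tray's (all of step 3 and x of pull_1 in the frame of tray_center between -0.075 and 0.075 m and y of pull_1 in the frame of tray_center between -0.107 and 0.107 m and z of each of pull_1, pull_2, pull_3 in the frame of tray_center below 0.006 m and angle between each of pull_1, pull_2, pull_3's own z axis and vertical below 0.2 rad and contact force between each of pull_1, pull_2, pull_3 and the fingers below 0.05 N and x of pull_2 in the frame of tray_center between -0.075 and 0.075 m and y of pull_2 in the frame of tray_center between -0.107 and 0.107 m and x of pull_3 in the frame of tray_center between -0.075 and 0.075 m and y of pull_3 in the frame of tray_center between -0.107 and 0.107 m and contact force between pull_1 and pull_2 below 0.02 N and contact force between each of pull_1, pull_2 and pull_3 below 0.02 N and linear speed of each of pull_1, pull_2, pull_3, mould below 0.02 m/s and height (world z) of mould below 0.05 m and horizontal distance between mould and lid above 0.085 m and horizontal distance between mould and tray_center above 0.15 m); the robot touches nothing.
It fails at once if the lid comes off (20 mm) before the mould is turned over (distance between lid and mould_seam above 0.02 m and angle between lid's own z axis and vertical below 2.6 rad).
It fails at once if the tape roll is pushed aside by more than 30 mm (distance of tape_roll from where it was at the start of the episode above 0.03 m).
It fails at once if the brush is pushed aside by more than 30 mm (distance of brush from where it was at the start of the episode above 0.03 m).
It fails at once if the marker pen is pushed aside by more than 30 mm (distance of pen from where it was at the start of the episode above 0.03 m).
Of pull_1, pull_2, pull_3 only 2 to 3 are there at a start; the rules pass over those that are not, and their reading is None.
At some moment in a run one of pull_1, pull_2, pull_3 may be knocked a few centimetres aside while the robot is not near it.
It also fails if it takes over 210 s, if anything falls off the work surface, if the arm or the gripper's body presses on something with over 40 N, if the wrist force passes 120 N, or if a joint passes its speed limit or range.

### The arm

A 6-joint arm with a two-finger parallel gripper is mounted at the origin on a cart in front of the work surface, level with it; the furniture and walls round the work are solid. World frame = base frame: x ahead of the robot, y to its left, z up, the work surface at z = 0. Lengths are in m, angles in degrees, forces in N, time in s.
With the tool pointing down it reaches from about 0.375 to 0.9 m from the base axis. Payload 3.1 kg.
Tool frame: the origin (TCP) lies at the very end of the fingers, on their centre line; the grasp point (between the pads) lies 19 mm behind it; z points along the fingers, y is the line along which they close (so a half turn about z gives the same grasp; the last joint's range is limited). The gripper opens to 87 mm and grips with 3 to 60 N. Pads are 19 mm wide; open, the fingers measure 117 mm over their backs; the gripper's body (75 mm by 190 mm) begins 51 mm behind the grasp point.
Start: joints at [-85.629, 30.224, 82.088, -0, 67.689, -10.227], TCP at [0.158, -0.605, 0.187] pointing down, gripper open.
Joint ranges: [-176.69, 176.69], [-43.24, 126.21], [12.49, 139.97], [-82, 262], [0, 151.66], [-163.58, 163.58]. Speed limits (degrees/s): [159.86, 159.86, 180, 180, 180, 180].

### API

Orientations are given as a 3x3 rotation matrix whose columns are the frame's x, y, z axes.
In Python, from rig import bot gives the robot as it stands.
- The arm moves only by the tool move_arm, never from a script. Its argument "increments" is a list of rows, each an object with "xyz": the shift along the tool's x, y, z in mm, a list of three; "roll": the turn about the tool's z in rad; "grip": the opening in per cent of the stroke, from 0 (shut) to 100 (fully open). A call has 1 to 5 rows; each row shifts and turns the commanded pose from where the row before left it, along the tool's axes as they then stand; what a row does not reach is not made up. A row lasts 1/12 s, in which the tool goes at most 41.7 mm and 7.16 degrees, less where a joint would pass 70% of its speed; a pose out of reach is approached as far as the arm can. A call is refused whole if a number of a shift passes 41.7 or a number of a turn 0.125, either way. A call with a gripper value outside its range is refused whole. The fingers move at their own pace and stop on an object; the grip force is fixed at half the most. Time passes only in rows, so rows that do not move let the fingers close. It gives the time, the measured TCP pose, the force, the opening and the grip force at its end, in the units of the state.
- bot.read_state(): the state, without advancing time (a new reading comes with each control period).
- bot.capture(name): name is "side" or "top"; returns (picture, depth): 480x640x3 uint8, red, green, blue; 480x640 float32, m along the optical axis (not along the pixel's ray), 0 where there is no reading.
- bot.camera_model(name): a dict with "intrinsics" (3x3 intrinsics, pixels), "D" ([k1, k2, p1, p2, k3] as OpenCV has them; the pictures are not rectified), "rvec" (rotation vector, rad) and "tvec" (3), from world to camera coordinates, as OpenCV has them. Camera axes: x right, y down, z forward; pixel columns grow to the right and rows downward; lengths in m; the calibration is good to about 2 mm. A picture is of the moment at which its call begins. camera_model takes no time and is no camera call.
- bot.hand_in(): hands the job in; it is judged then, once.
Trained networks look in the newest picture that a camera, given by its name, has taken for a name from the list of things; names that differ only in an ending like _2 or _b are one class to them, and where a whole thing is asked for, a point or a joint stands for the part that bears it (a point fixed in the world has none). Each returns a list of dicts, best first, with "conf" (0 to 1); they miss things now and then, are a little off and sometimes report something else, mostly with a low value. They report only what shows in the picture. A call takes as long as a camera call. They do not tell look-alikes from the thing itself.
- bot.spot_in(label, camera): "at" ([x, y, z] in m, in the coordinates of the camera as it stood for that picture, good to about 4 mm: the middle of the surface that is visible of it).
- bot.trace(label, camera): "mask" (480x640 bool, what is visible of it).
The state is a dict: "time_s": time; "joint_positions": joint angles; "qvel": joint speeds; "tau": joint torques, N m; "position": TCP position; "tcp_rot": TCP orientation; "force": force on the tool from outside, world axes, zero at the start; "moment": the same for the moment, N m; "opening": opening from 0.0 (shut) to 1.0 (fully open); "grasp_force": force on a finger pad.
Only numpy, scipy, OpenCV 4.12 (cv2) and the standard library are available. Lean on these libraries where they do the work, as an engineer would, in place of code of your own. Each camera call takes 0.05 s, during which the arm holds its last target. There are 200 camera calls.

## Working session

There is one attempt and no reset: what is moved stays moved. The work goes in short steps, Python scripts to look and compute and a tool call to move; the robot and the scene stay as the last step left them, time stands still between calls to the robot, and variables do not carry over. Pictures are saved under pics/ and viewed, at most 14 in all, crops included, and the job is handed in when it is done.

Besides the shell and the picture viewer there is one more tool, called as a command line: name --argument value ..., lists and objects as JSON in quotes. move_arm: Moves the arm, as the interface text tells. Its arguments: {"type":"object","properties":{"increments":{"type":"array"}},"required":["increments"]}

```bash
ls -la; mkdir -p pics; cat > h.py <<'E'
import numpy as np, cv2
from rig import bot
def cam(n):
    m=bot.camera_model(n); R=cv2.Rodrigues(np.array(m["rvec"],float))[0]
    return np.array(m["intrinsics"],float),np.array(m["D"],float),R,np.array(m["tvec"],float).ravel()
def c2w(n,p):
    K,D,R,t=cam(n); return (np.atleast_2d(p)-t)@R
def depth_pts(n,depth,uv):
    K,D,R,t=cam(n); uv=np.asarray(uv,float).reshape(-1,1,2)
    xy=cv2.undistortPoints(uv,K,D).reshape(-1,2)
    z=depth[uv[:,0,1].round().astype(int),uv[:,0,0].round().astype(int)]
    return c2w(n,np.c_[xy*z[:,None],z]),z
def proj(n,P):
    K,D,R,t=cam(n); return cv2.projectPoints(np.atleast_2d(np.float64(P)),cv2.Rodrigues(R)[0],t,K,D)[0].reshape(-1,2)
def cloud(n,depth):
    v,u=np.nonzero(depth>0); P,_=depth_pts(n,depth,np.c_[u,v]); return u,v,P
def save(name,img): cv2.imwrite("pics/"+name,cv2.cvtColor(img,cv2.COLOR_RGB2BGR))
def st():
    s=bot.read_state(); print(s["time_s"],np.round(s["position"],4),np.round(s["joint_positions"],1),np.round(s["force"],1),s["opening"],s["grasp_force"]); print(np.round(s["tcp_rot"],3).tolist())
E
python3 - <<'E'
from h import *
st()
for n in("top","side"):
    i,d=bot.capture(n); save(n+"0.png",i); np.savez("pics/"+n+"0.npz",i=i,d=d)
    K,D,R,t=cam(n); print(n,-R.T@t,R[2],K[0,0],(d>0).mean())
E
```

```text
total 12
drwxr-xr-x  3 agent agent 4096 Dec  4 01:06 .
drwxr-xr-x 23 root  root  4096 Dec  4 01:06 ..
drwxr-xr-x  2 agent agent 4096 Dec  4 01:06 pics
0.0 [ 0.1575 -0.604   0.186 ] [-85.6  30.3  82.2  -0.   67.7 -10.2] [0.1 0.7 0.7] 0.9989786418843644 0.0
[[0.968, 0.252, -0.0], [0.252, -0.968, 0.002], [0.0, -0.002, -1.0]]
top [ 0.40079647 -0.02819708  1.4040421 ] [ 0.06787162 -0.02600394 -0.99735512] 461.4801592459326 0.996298828125
side [ 0.42007732 -1.02943232  0.91955316] [ 0.04543315  0.7898832  -0.61157204] 504.1697154281531 0.9960091145833333
```

View pics/top0.png

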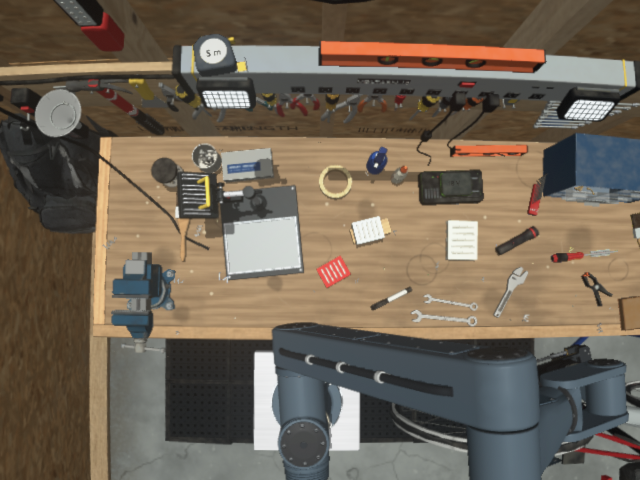

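View pics/side0.png

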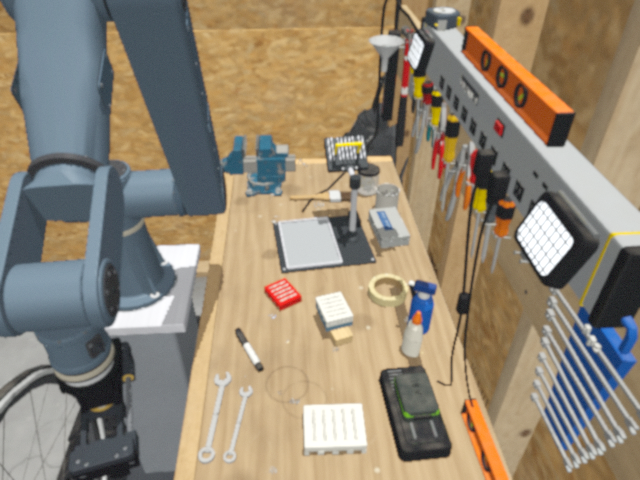

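```bash
python3 - <<'E'
from h import *
T=np.load("pics/top0.npz");S=np.load("pics/side0.npz")
a=cv2.resize(T["i"][205:255,340:400],None,fx=6.5,fy=6.5,interpolation=cv2.INTER_CUBIC)
b=cv2.resize(S["i"][280:355,300:375],None,fx=4.3,fy=4.3,interpolation=cv2.INTER_CUBIC)
h=max(a.shape[0],b.shape[0]); c=np.zeros((h,a.shape[1]+b.shape[1],3),np.uint8); c[:a.shape[0],:a.shape[1]]=a; c[:b.shape[0],a.shape[1]:]=b
save("crop1.png",c)
for n,Z in(("top",T),("side",S)):
    u,v,P=cloud(n,Z["d"]); np.save("pics/%s_P.npy"%n,P)
    lum=Z["i"][v,u].astype(int)
    for nm,uv in (("bench",(300,300) if n=="top" else (290,350)),("tape",(323,190) if n=="top" else (372,292))):
        print(n,nm,depth_pts(n,Z["d"],[uv])[0].round(4))
# lid from each cam: white points height 0.04-.08 near
for n,Z,c in(("top",T,(370,231)),("side",S,(334,308))):
    u,v,P=cloud(n,Z["d"]); I=Z["i"][v,u].astype(int)
    p0=depth_pts(n,Z["d"],[c])[0][0]; print(n,"lid pix",p0.round(4))
    m=(np.hypot(*(P[:,:2]-p0[:2]).T)<.09)&(P[:,2]>.047)
    q=P[m]; r=cv2.minAreaRect(q[:,:2].astype(np.float32)*1000); print(r,np.median(q[:,2]),m.sum())
    m=(np.hypot(*(P[:,:2]-p0[:2]).T)<.12)&(P[:,2]>.016)&(P[:,2]<.030); q=P[m]; r=cv2.minAreaRect(q[:,:2].astype(np.float32)*1000); print("block",r,m.sum())
E
```

```text
top bench [[0.3047 0.0208 0.0012]]
top tape [[ 0.6376 -0.0464  0.0192]]
side bench [[ 0.4094 -0.2566 -0.0015]]
side tape [[ 0.624  -0.0982  0.0206]]
top lid pix [ 0.5104 -0.1841  0.0628]
((515.7235717773438, -178.73031616210938), (65.02445220947266, 84.97978973388672), 14.355266571044922) 0.058870165100643704 637
block ((500.69390869140625, -161.47584533691406), (84.80558776855469, 189.00238037109375), 35.87386703491211) 177
side lid pix [ 0.5173 -0.1854  0.0575]
((516.57763671875, -181.9311065673828), (66.12797546386719, 87.60272216796875), 14.151327133178711) 0.058773950818619004 807
block ((495.7943420410156, -170.4307861328125), (60.75989532470703, 186.4248046875), 32.94441223144531) 305
```

View pics/crop1.png

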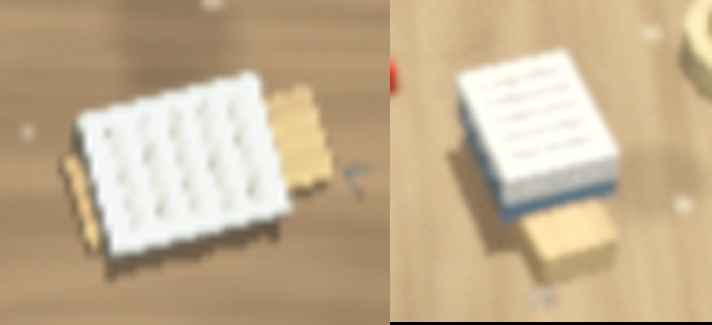

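```bash
python3 - <<'E'
from h import *
T=np.load("pics/top0.npz");S=np.load("pics/side0.npz")
PT=np.load("pics/top_P.npy");PS=np.load("pics/side_P.npy")
# bench front edge and free zone
for n,P in(("top",PT),("side",PS)):
    for y in np.arange(-.85,-.2,.05):
        m=(abs(P[:,1]-y)<.012)&(P[:,0]<.5)&(P[:,0]>.1)&(P[:,2]>-.02)
        if m.sum()<5: continue
        q=P[m&(P[:,2]<.05)]; 
        print(n,round(y,2),"edge x",np.percentile(q[:,0],[0,1]).round(3),"z med",np.median(q[:,2]).round(4),"high:",q[(q[:,2]>.012)][:,0].round(2).tolist()[:6])
# tray plane points, post & lamp
for n,P in(("top",PT),("side",PS)):
    m=(P[:,2]>.15)&(P[:,2]<.27)&(P[:,0]>.35)&(P[:,0]<.75)&(P[:,1]>.05)&(P[:,1]<.5)
    q=P[m]; print(n,"lamp",len(q),q.min(0).round(3),q.max(0).round(3))
for lab in ("lamp_handle","mould","lid","block","tape_roll","pen","brush"):
    for n in("top","side"):
        for r in bot.spot_in(lab,n)[:3]: print(lab,n,round(r["conf"],2),c2w(n,r["at"]).round(3).tolist())
E
```

```text
top -0.85 edge x [0.187 0.191] z med 0.0 high: [0.45, 0.45, 0.45, 0.45, 0.45, 0.45]
top -0.8 edge x [0.188 0.19 ] z med 0.0002 high: [0.45, 0.45, 0.45, 0.45, 0.45, 0.45]
top -0.75 edge x [0.187 0.191] z med -0.0001 high: [0.44, 0.44, 0.44, 0.44, 0.44, 0.44]
top -0.7 edge x [0.187 0.19 ] z med -0.0002 high: [0.5, 0.5, 0.5, 0.5, 0.5]
top -0.65 edge x [0.188 0.19 ] z med 0.0011 high: [0.5, 0.5, 0.5, 0.5, 0.5, 0.5]
top -0.6 edge x [0.189 0.191] z med 0.0007 high: [0.48, 0.48, 0.48, 0.48, 0.48, 0.48]
top -0.55 edge x [0.186 0.188] z med -0.0002 high: []
top -0.5 edge x [0.187 0.191] z med 0.0013 high: [0.5, 0.5, 0.5, 0.5, 0.5, 0.5]
top -0.45 edge x [0.188 0.191] z med 0.001 high: [0.5, 0.5, 0.5, 0.5, 0.5, 0.5]
top -0.4 edge x [0.189 0.192] z med 0.0 high: [0.25]
top -0.35 edge x [0.189 0.193] z med 0.0003 high: [0.26, 0.26]
top -0.3 edge x [0.196 0.199] z med 0.0 high: [0.35, 0.34, 0.34, 0.34, 0.34, 0.34]
top -0.25 edge x [0.205 0.207] z med -0.0001 high: [0.32, 0.32, 0.32, 0.32, 0.32, 0.32]Traceback (most recent call last):
  File "<stdin>", line 10, in <module>
    return _quantile_unchecked(
        a, q, axis, out, overwrite_input, method, keepdims, weights)
    return _ureduce(a,
                    func=_quantile_ureduce_func,
    ...<5 lines>...
                    overwrite_input=overwrite_input,
                    method=method)
    r = func(a, **kwargs)
    result = _quantile(arr,
                       quantiles=q,
    ...<2 lines>...
                       out=out,
                       weights=wgt)
    slices_having_nans = np.isnan(arr[-1, ...])
                                  ~~~^^^^^^^^^
IndexError: index -1 is out of bounds for axis 0 with size 0
```

```bash
python3 - <<'E'
from h import *
PT=np.load("pics/top_P.npy");PS=np.load("pics/side_P.npy")
for n,P in(("top",PT),("side",PS)):
    m=(P[:,2]>.15)&(P[:,2]<.27)&(P[:,0]>.35)&(P[:,0]<.75)&(P[:,1]>.05)&(P[:,1]<.5)
    q=P[m]; print(n,"lamp",len(q),q.min(0).round(3),q.max(0).round(3))
bot.capture("top");bot.capture("side")
for lab in ("lamp_handle","lid","block","tape_roll","pen","brush"):
    for n in("top","side"):
        for r in bot.spot_in(lab,n)[:3]: print(lab,n,round(r["conf"],2),c2w(n,r["at"]).round(3).tolist())
T=np.load("pics/top0.npz");S=np.load("pics/side0.npz")
a=cv2.resize(T["i"][165:280,165:310],None,fx=3,fy=3,interpolation=cv2.INTER_CUBIC)
b=cv2.resize(S["i"][130:275,265:380],None,fx=3,fy=3,interpolation=cv2.INTER_CUBIC)
c=np.zeros((435,435+345,3),np.uint8); c[:345,:435]=a; c[:,435:]=b; save("crop2.png",c)
E
```

```text
top lamp 2439 [0.351 0.118 0.15 ] [0.651 0.5   0.27 ]
side lamp 1791 [0.35  0.112 0.15 ] [0.653 0.499 0.27 ]
lamp_handle top 0.9 [[0.588, 0.275, 0.24]]
lamp_handle side 0.93 [[0.589, 0.266, 0.225]]
lid top 0.8 [[0.397, -0.078, 0.022]]
lid top 0.58 [[0.516, -0.177, 0.063]]
lid top 0.58 [[0.488, -0.472, 0.027]]
lid side 0.9 [[0.394, -0.092, 0.022]]
lid side 0.84 [[0.52, -0.185, 0.058]]
lid side 0.74 [[0.493, -0.481, 0.032]]
block top 0.55 [[0.524, -0.233, 0.024]]
block side 0.77 [[0.525, -0.243, 0.02]]
tape_roll top 0.79 [[0.666, -0.081, 0.025]]
tape_roll side 0.64 [[0.59, 0.255, 0.223]]
tape_roll side 0.26 [[0.55, 0.147, 0.008]]
pen top 0.61 [[0.309, -0.252, 0.013]]
pen side 0.7 [[0.317, -0.264, 0.014]]
brush top 0.89 [[0.523, 0.378, 0.014]]
brush side 0.66 [[0.561, 0.373, 0.012]]
```

View pics/crop2.png

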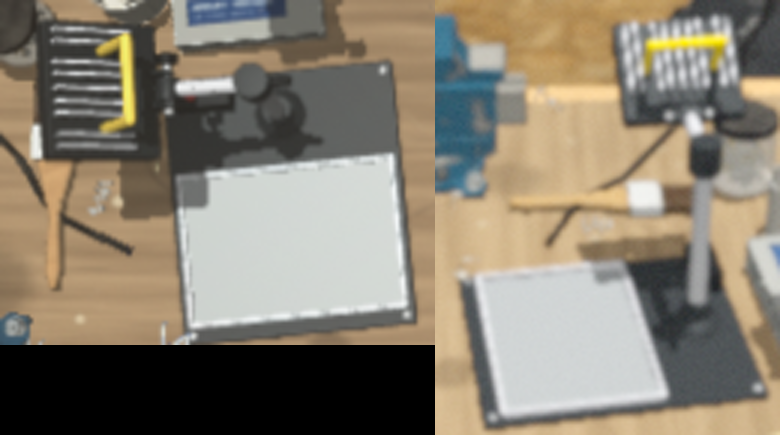

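move_arm --increments '[{"xyz": [0,0,0],"roll": -0.12,"grip": 100},{"xyz": [0,0,0],"roll": -0.12,"grip": 100},{"xyz": [0,0,0],"roll": -0.12,"grip": 100},{"xyz": [0,0,0],"roll": -0.12,"grip": 100},{"xyz": [0,0,0],"roll": -0.12,"grip": 100}]'

```text
time_s: 1.22
position: [0.1576, -0.6048, 0.187]
tcp_rot: [[0.652, 0.758, 0.0], [0.758, -0.652, -0.0], [0.0, 0.0, -1.0]]
force: [0.2, 0.0, -0.9]
opening: 1.002
grasp_force: 0.0
```

move_arm --increments '[{"xyz": [0,0,0],"roll": -0.12,"grip": 100},{"xyz": [0,0,0],"roll": -0.12,"grip": 100},{"xyz": [0,0,0],"roll": -0.12,"grip": 100},{"xyz": [0,0,0],"roll": -0.12,"grip": 100},{"xyz": [0,0,0],"roll": -0.12,"grip": 100}]'

```text
time_s: 1.63
position: [0.1576, -0.6048, 0.187]
tcp_rot: [[0.11, 0.994, 0.0], [0.994, -0.11, -0.0], [-0.0, 0.0, -1.0]]
force: [-0.7, -0.2, -0.2]
opening: 1.002
grasp_force: 0.0
```

move_arm --increments '[{"xyz": [0,0,0],"roll": -0.12,"grip": 100},{"xyz": [0,0,0],"roll": -0.12,"grip": 100},{"xyz": [0,0,0],"roll": -0.12,"grip": 100},{"xyz": [0,0,0],"roll": 0,"grip": 100},{"xyz": [0,0,0],"roll": 0,"grip": 100}]'

```text
time_s: 2.05
position: [0.1576, -0.6048, 0.187]
tcp_rot: [[-0.239, 0.971, 0.0], [0.971, 0.239, 0.0], [-0.0, 0.0, -1.0]]
force: [-0.1, 0.0, 0.6]
opening: 1.003
grasp_force: 0.0
```

move_arm --increments '[{"xyz": [21.8,30,0],"roll": -0.006,"grip": 100},{"xyz": [21.8,30,0],"roll": 0,"grip": 100},{"xyz": [21.8,30,0],"roll": 0,"grip": 100},{"xyz": [21.8,30,0],"roll": 0,"grip": 100},{"xyz": [21.8,30,0],"roll": 0,"grip": 100}]'

```text
time_s: 2.47
position: [0.2769, -0.4609, 0.187]
tcp_rot: [[-0.244, 0.97, 0.0], [0.97, 0.244, -0.0], [-0.0, 0.0, -1.0]]
force: [1.4, -0.7, -0.1]
opening: 1.002
grasp_force: 0.0
```

move_arm --increments '[{"xyz": [21.8,30,0],"roll": 0,"grip": 100},{"xyz": [21.8,30,0],"roll": 0,"grip": 100},{"xyz": [21.8,30,0],"roll": 0,"grip": 100},{"xyz": [21.8,30,0],"roll": 0,"grip": 100},{"xyz": [21.8,30,0],"roll": 0,"grip": 100}]'

```text
time_s: 2.88
position: [0.3955, -0.3181, 0.1872]
tcp_rot: [[-0.244, 0.97, 0.0], [0.97, 0.244, -0.0], [-0.001, 0.0, -1.0]]
force: [0.1, -0.6, -0.3]
opening: 1.0
grasp_force: 0.0
```

move_arm --increments '[{"xyz": [21.8,30,0],"roll": 0,"grip": 100},{"xyz": [21.8,30,0],"roll": 0,"grip": 100},{"xyz": [21.8,30,0],"roll": 0,"grip": 100},{"xyz": [21.8,30,0],"roll": 0,"grip": 100},{"xyz": [21.8,30,0],"roll": 0,"grip": 100}]'

```text
time_s: 3.3
position: [0.5139, -0.1752, 0.1872]
tcp_rot: [[-0.245, 0.97, 0.0], [0.97, 0.245, -0.0], [-0.0, 0.0, -1.0]]
force: [-0.0, -0.8, -0.1]
opening: 1.001
grasp_force: 0.0
```

move_arm --increments '[{"xyz": [0,0,25],"roll": 0,"grip": 100},{"xyz": [0,0,25],"roll": 0,"grip": 100},{"xyz": [0,0,0],"roll": 0,"grip": 100},{"xyz": [0,0,0],"roll": 0,"grip": 100},{"xyz": [0,0,0],"roll": 0,"grip": 100}]'

```text
time_s: 3.72
position: [0.5133, -0.1774, 0.1378]
tcp_rot: [[-0.246, 0.969, 0.001], [0.969, 0.246, -0.001], [-0.001, 0.001, -1.0]]
force: [0.8, -0.5, -0.4]
opening: 1.0
grasp_force: 0.0
```

move_arm --increments '[{"xyz": [-3.5,2,30],"roll": 0,"grip": 100},{"xyz": [0,0,20],"roll": 0,"grip": 100},{"xyz": [0,0,20],"roll": 0,"grip": 100},{"xyz": [0,0,20],"roll": 0,"grip": 100},{"xyz": [0,0,0],"roll": 0,"grip": 100}]'

```text
time_s: 4.13
position: [0.5143, -0.1798, 0.0454]
tcp_rot: [[-0.245, 0.969, -0.003], [0.969, 0.245, 0.002], [0.003, -0.003, -1.0]]
force: [-0.6, -0.2, 0.8]
opening: 1.0
grasp_force: 0.0
```

move_arm --increments '[{"xyz": [0,0,14],"roll": 0,"grip": 100},{"xyz": [0,0,10],"roll": 0,"grip": 100},{"xyz": [0,0,0],"roll": 0,"grip": 100},{"xyz": [0,0,0],"roll": 0,"grip": 100},{"xyz": [0,0,0],"roll": 0,"grip": 100}]'

```text
time_s: 4.55
position: [0.5163, -0.1802, 0.0241]
tcp_rot: [[-0.247, 0.969, 0.002], [0.969, 0.247, -0.001], [-0.001, 0.001, -1.0]]
force: [-0.1, 0.1, 0.0]
opening: 0.997
grasp_force: 0.0
```

```bash
python3 - <<'E'
from h import *
st()
a,d=bot.capture("top"); b,d2=bot.capture("side")
a=cv2.resize(a[190:270,320:420],None,fx=4,fy=4,interpolation=cv2.INTER_CUBIC)
b=cv2.resize(b[255:355,280:380],None,fx=4,fy=4,interpolation=cv2.INTER_CUBIC)
c=np.zeros((400,800,3),np.uint8); c[:320,:400]=a; c[:,400:]=b; save("crop3.png",c)
E
```

```text
4.55 [ 0.5163 -0.1802  0.0241] [-31.   38.3 100.8   0.   40.8 -45.3] [-0.1  0.1  0. ] 0.9974862798203797 0.0
[[-0.247, 0.969, 0.002], [0.969, 0.247, -0.001], [-0.001, 0.001, -1.0]]
```

View pics/crop3.png

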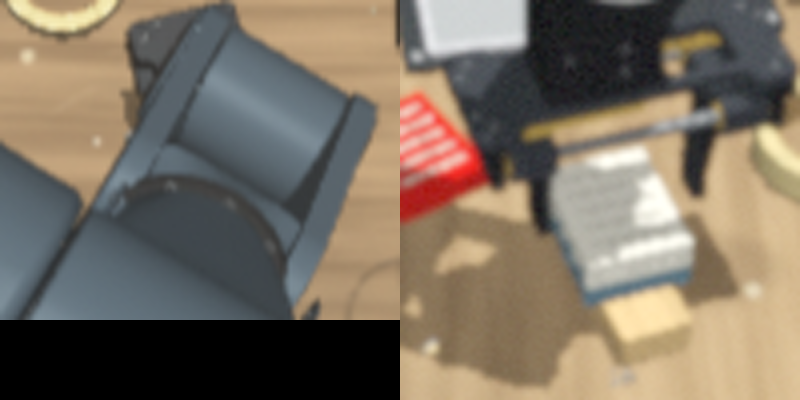

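move_arm --increments '[{"xyz": [0,0,0],"roll": 0,"grip": 0},{"xyz": [0,0,0],"roll": 0,"grip": 0},{"xyz": [0,0,0],"roll": 0,"grip": 0},{"xyz": [0,0,0],"roll": 0,"grip": 0},{"xyz": [0,0,0],"roll": 0,"grip": 0}]'

```text
time_s: 5.07
position: [0.5158, -0.1797, 0.0233]
tcp_rot: [[-0.247, 0.969, 0.0], [0.969, 0.247, -0.0], [-0.0, 0.0, -1.0]]
force: [-2.1, 2.2, 19.3]
opening: 0.702
grasp_force: 9.3
```

move_arm --increments '[{"xyz": [0,0,0],"roll": 0,"grip": 0},{"xyz": [0,0,0],"roll": 0,"grip": 0},{"xyz": [0,0,0],"roll": 0,"grip": 0},{"xyz": [0,0,-3],"roll": 0,"grip": 0},{"xyz": [0,0,-3],"roll": 0,"grip": 0}]'

```text
time_s: 5.48
position: [0.5155, -0.1796, 0.0291]
tcp_rot: [[-0.247, 0.969, -0.0], [0.969, 0.247, 0.0], [0.0, -0.0, -1.0]]
force: [-0.1, 0.5, 0.6]
opening: 0.329
grasp_force: 0.0
```

move_arm --increments '[{"xyz": [0,0,-8],"roll": 0,"grip": 0},{"xyz": [0,0,-8],"roll": 0,"grip": 0},{"xyz": [0,0,-8],"roll": 0,"grip": 0},{"xyz": [0,0,0],"roll": 0,"grip": 0},{"xyz": [0,0,0],"roll": 0,"grip": 0}]'

```text
time_s: 5.9
position: [0.5163, -0.18, 0.0539]
tcp_rot: [[-0.247, 0.969, 0.002], [0.969, 0.247, -0.001], [-0.001, 0.001, -1.0]]
force: [0.5, 0.5, 0.4]
opening: 0.023
grasp_force: 0.0
```

```bash
python3 - <<'E'
from h import *
b,d2=bot.capture("side"); np.savez("pics/s1.npz",i=b,d=d2)
save("crop4.png",cv2.resize(b[230:370,230:430],None,fx=4,fy=4,interpolation=cv2.INTER_CUBIC))
E
```

```text
(no output)
```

View pics/crop4.png

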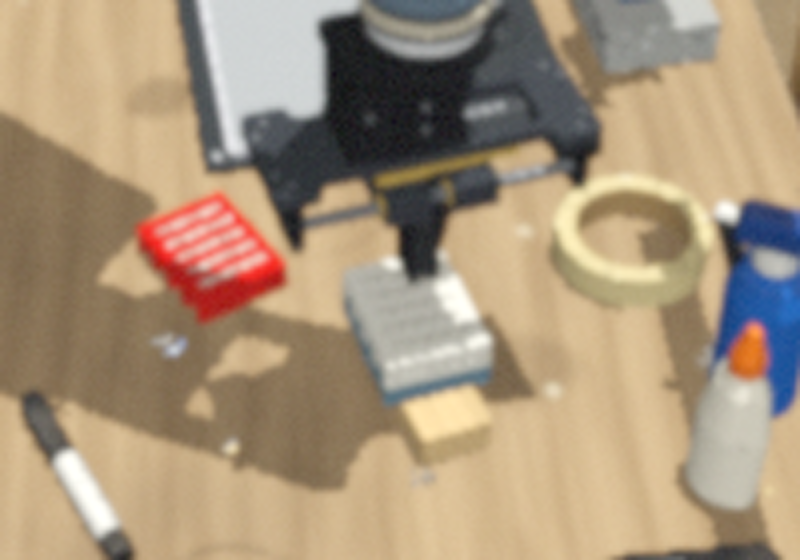

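```bash
python3 - <<'E'
from h import *
print(proj("side",[[.516,-.18,.054],[.516,-.18,.059],[.516,-.18,.0]]))
Z=np.load("pics/s1.npz"); u,v,P=cloud("side",Z["d"])
I=Z["i"][v,u].astype(int)
m=(u>310)&(u<358)&(v>290)&(v<335)&(P[:,2]>.045)&(P[:,2]<.075)&(I.min(1)>120)
q=P[m]; print(cv2.minAreaRect(q[:,:2].astype(np.float32)*1000),np.median(q[:,2]),m.sum())
for uv in [(320,300),(335,311),(345,311),(336,320),(325,317),(350,325)]: print(uv,depth_pts("side",Z["d"],[uv])[0].round(4))
st()
E
```

```text
[[333.22407489 307.45660449]
 [333.2704768  305.96911084]
 [332.73772874 323.05582944]]
((515.3037109375, -180.34725952148438), (66.43412017822266, 89.99832153320312), 14.995670318603516) 0.058758692691840114 758
(320, 300) [[ 0.4859 -0.1566  0.0576]]
(335, 311) [[ 0.5185 -0.1977  0.06  ]]
(345, 311) [[ 0.542  -0.1987  0.0596]]
(336, 320) [[ 0.5186 -0.222   0.0552]]
(325, 317) [[ 0.4936 -0.2138  0.0582]]
(350, 325) [[ 0.5535 -0.2136  0.027 ]]
5.95 [ 0.5158 -0.1797  0.0534] [-30.9  35.4 100.    0.   44.6 -45.3] [ 0.  -0.4  0.2] 0.011359233138632973 0.0
[[-0.247, 0.969, 0.001], [0.969, 0.247, -0.0], [-0.001, 0.001, -1.0]]
```

```bash
python3 - <<'E'
from h import *
print(proj("side",[[.467,-.193,.024],[.566,-.168,.024],[.467,-.193,.049],[.566,-.168,.049]]).round(1))
Z=np.load("pics/s1.npz")
for uv in [(334,290),(335,294),(336,296),(336,298),(336,299),(336,300),(336,301),(336,303)]: print(uv,depth_pts("side",Z["d"],[uv])[0].round(4),Z["i"][uv[1],uv[0]])
E
```

```text
[[313.1 321.1]
 [352.9 311.7]
 [313.1 313.8]
 [353.3 304.5]]
(334, 290) [[ 0.5153 -0.1907  0.1213]] [38 39 40]
(335, 294) [[ 0.5179 -0.1908  0.1086]] [42 46 48]
(336, 296) [[ 0.5202 -0.1923  0.1035]] [48 48 50]
(336, 298) [[ 0.5211 -0.1867  0.0916]] [77 76 74]
(336, 299) [[ 0.5208 -0.1896  0.0913]] [118 117 110]
(336, 300) [[ 0.5244 -0.16    0.0587]] [156 153 144]
(336, 301) [[ 0.5241 -0.1635  0.0587]] [172 170 160]
(336, 303) [[ 0.5232 -0.1723  0.0608]] [180 177 168]
```

move_arm --increments '[{"xyz": [0,0,-30],"roll": 0,"grip": 0},{"xyz": [0,0,-30],"roll": 0,"grip": 0},{"xyz": [0,0,0],"roll": 0,"grip": 0},{"xyz": [0,0,0],"roll": 0,"grip": 0},{"xyz": [0,0,0],"roll": 0,"grip": 0}]'

```text
time_s: 6.37
position: [0.515, -0.1793, 0.1124]
tcp_rot: [[-0.247, 0.969, -0.001], [0.969, 0.247, 0.001], [0.001, -0.001, -1.0]]
force: [-0.9, -0.5, -0.4]
opening: 0.007
grasp_force: 0.0
```

```bash
python3 - <<'E'
from h import *
st()
b,d2=bot.capture("side"); np.savez("pics/s2.npz",i=b,d=d2)
save("crop5.png",cv2.resize(b[230:370,230:430],None,fx=4,fy=4,interpolation=cv2.INTER_CUBIC))
s=bot.read_state()["position"]; print(proj("side",[s]))
E
```

```text
6.3667 [ 0.515  -0.1793  0.1124] [-30.9  30.   97.7   0.   52.4 -45.3] [-0.9 -0.5 -0.4] 0.007041274225168102 0.0
[[-0.247, 0.969, -0.001], [0.969, 0.247, 0.001], [0.001, -0.001, -1.0]]
[[333.14163109 289.51193753]]
```

View pics/crop5.png

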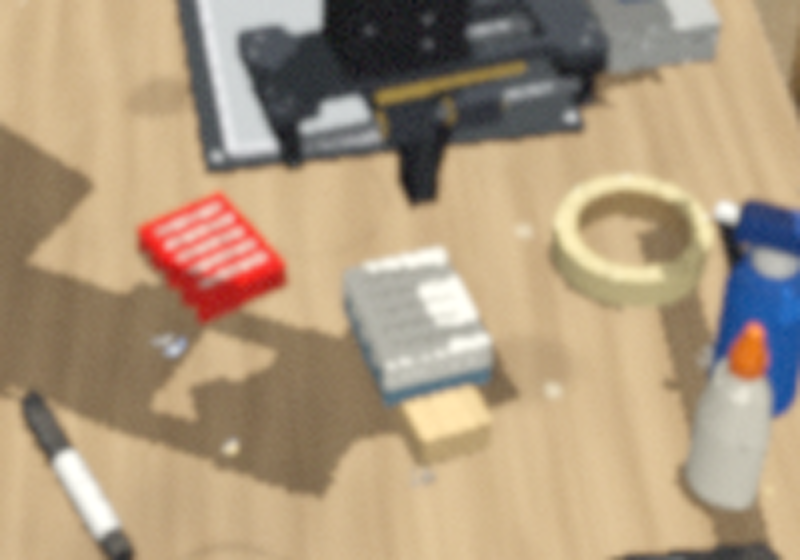

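```bash
python3 - <<'E'
from h import *
Z=np.load("pics/s2.npz"); u,v,P=cloud("side",Z["d"])
for r in range(270,285):
    uv=[(c,r) for c in range(328,342)]
    X=depth_pts("side",Z["d"],uv)[0]
    print(r,X[[5,7,8],1].round(3),X[[5,7,8],2].round(3),Z["i"][r,335])
# shadow/bench check of 'side' near: lid top/bench known
K,D,R,t=cam("side")
# pixel ray of tip (335.5,280) intersect vertical plane y=-0.19 (near side of the finger)
for uv in [(335.5,279.5),(335.5,281)]:
    xy=cv2.undistortPoints(np.array([[uv]],float),K,D).ravel(); dirw=R.T@np.r_[xy,1]; c=-R.T@t
    s=(-.189-c[1])/dirw[1]; print(c+s*dirw)
E
```

```text
270 [-0.192 -0.19  -0.187] [0.183 0.181 0.179] [44 46 48]
271 [-0.192 -0.19  -0.189] [0.181 0.178 0.177] [46 47 47]
272 [-0.192 -0.191 -0.187] [0.178 0.176 0.173] [46 44 49]
273 [-0.192 -0.189 -0.187] [0.174 0.172 0.169] [41 42 46]
274 [-0.191 -0.189 -0.19 ] [0.17  0.168 0.17 ] [41 40 44]
275 [-0.19  -0.189 -0.188] [0.167 0.166 0.165] [38 43 42]
276 [-0.191 -0.192 -0.186] [0.164 0.165 0.16 ] [40 42 47]
277 [-0.194 -0.188 -0.188] [0.164 0.159 0.159] [43 47 48]
278 [-0.196 -0.19  -0.187] [0.163 0.158 0.155] [44 47 47]
279 [-0.194 -0.193 -0.187] [0.159 0.157 0.152] [61 56 54]
280 [-0.192 -0.188 -0.186] [0.154 0.149 0.148] [109  94  72]
281 [-0.194 -0.188 -0.027] [ 0.153  0.146 -0.002] [161 136 105]
282 [-0.193 -0.032 -0.035] [ 0.148 -0.001  0.002] [193 166 127]
283 [-0.036 -0.035 -0.036] [ 0.    -0.001 -0.001] [204 175 135]
284 [-0.037 -0.041 -0.041] [-0.003  0.001  0.001] [205 177 138]
[ 0.51816504 -0.189       0.15197137]
[ 0.5182794  -0.189       0.14739598]
```

move_arm --increments '[{"xyz": [0,0,0],"roll": 0,"grip": 100},{"xyz": [0,0,0],"roll": 0,"grip": 100},{"xyz": [0,0,0],"roll": 0,"grip": 100},{"xyz": [0,0,0],"roll": 0,"grip": 100},{"xyz": [0,0,0],"roll": 0,"grip": 100}]'

```text
time_s: 6.83
position: [0.5155, -0.1796, 0.1126]
tcp_rot: [[-0.247, 0.969, -0.001], [0.969, 0.247, 0.0], [0.0, -0.001, -1.0]]
force: [-0.1, 0.9, -0.5]
opening: 0.3
grasp_force: 0.0
```

move_arm --increments '[{"xyz": [0,0,0],"roll": 0,"grip": 100},{"xyz": [0,0,0],"roll": 0,"grip": 100},{"xyz": [0,0,0],"roll": 0,"grip": 100},{"xyz": [0,0,30],"roll": 0,"grip": 100},{"xyz": [0,0,30],"roll": 0,"grip": 100}]'

```text
time_s: 7.25
position: [0.5179, -0.1809, 0.0542]
tcp_rot: [[-0.247, 0.969, 0.006], [0.969, 0.247, -0.003], [-0.005, 0.005, -1.0]]
force: [0.5, -0.1, -0.6]
opening: 0.68
grasp_force: 0.0
```

move_arm --increments '[{"xyz": [0,0,15],"roll": 0,"grip": 100},{"xyz": [0,0,15],"roll": 0,"grip": 100},{"xyz": [0,0,8],"roll": 0,"grip": 100},{"xyz": [0,0,0],"roll": 0,"grip": 100},{"xyz": [0,0,0],"roll": 0,"grip": 100}]'

```text
time_s: 7.67
position: [0.5157, -0.1797, 0.015]
tcp_rot: [[-0.247, 0.969, -0.0], [0.969, 0.247, 0.0], [0.0, -0.0, -1.0]]
force: [0.4, -0.6, 0.2]
opening: 0.981
grasp_force: 0.0
```

move_arm --increments '[{"xyz": [0,0,8],"roll": 0,"grip": 100},{"xyz": [0,0,6],"roll": 0,"grip": 100},{"xyz": [0,0,0],"roll": 0,"grip": 100},{"xyz": [0,0,0],"roll": 0,"grip": 100},{"xyz": [0,0,0],"roll": 0,"grip": 100}]'

```text
time_s: 8.08
position: [0.5158, -0.1797, 0.0012]
tcp_rot: [[-0.247, 0.969, 0.0], [0.969, 0.247, -0.0], [-0.0, 0.0, -1.0]]
force: [-0.1, 0.0, -0.1]
opening: 1.0
grasp_force: 0.0
```

move_arm --increments '[{"xyz": [0,0,4],"roll": 0,"grip": 100},{"xyz": [0,0,4],"roll": 0,"grip": 100},{"xyz": [0,0,4],"roll": 0,"grip": 100},{"xyz": [0,0,0],"roll": 0,"grip": 100},{"xyz": [0,0,0],"roll": 0,"grip": 100}]'

```text
time_s: 8.5
position: [0.5153, -0.1795, -0.0115]
tcp_rot: [[-0.247, 0.969, -0.001], [0.969, 0.247, 0.001], [0.001, -0.001, -1.0]]
force: [-0.3, -0.1, 0.3]
opening: 0.999
grasp_force: 0.0
```

```bash
python3 - <<'E'
from h import *
st()
b,d2=bot.capture("side"); np.savez("pics/s3.npz",i=b,d=d2)
a=cv2.resize(b[260:350,280:385],None,fx=6,fy=6,interpolation=cv2.INTER_CUBIC); save("crop6.png",a)
E
```

```text
8.5 [ 0.5153 -0.1795 -0.0115] [-30.9  41.9 101.5   0.   36.7 -45.3] [-0.3 -0.1  0.3] 0.9988339594528253 0.0
[[-0.247, 0.969, -0.001], [0.969, 0.247, 0.001], [0.001, -0.001, -1.0]]
```

View pics/crop6.png

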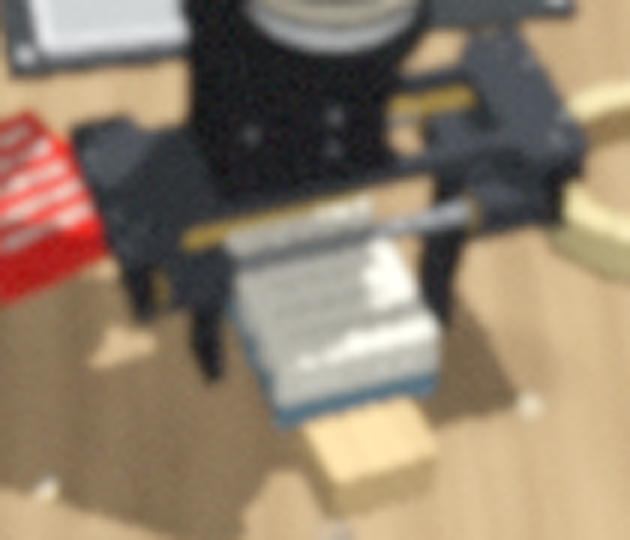

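move_arm --increments '[{"xyz": [0,0,0],"roll": 0,"grip": 0},{"xyz": [0,0,0],"roll": 0,"grip": 0},{"xyz": [0,0,0],"roll": 0,"grip": 0},{"xyz": [0,0,0],"roll": 0,"grip": 0},{"xyz": [0,0,0],"roll": 0,"grip": 0}]'

```text
time_s: 8.97
position: [0.5158, -0.1797, -0.0109]
tcp_rot: [[-0.247, 0.969, 0.0], [0.969, 0.247, -0.0], [-0.0, 0.0, -1.0]]
force: [-0.3, -0.2, 0.5]
opening: 0.745
grasp_force: 30.0
```

move_arm --increments '[{"xyz": [0,0,0],"roll": 0,"grip": 0},{"xyz": [0,0,0],"roll": 0,"grip": 0},{"xyz": [0,0,0],"roll": 0,"grip": 0},{"xyz": [0,0,0],"roll": 0,"grip": 0},{"xyz": [0,0,0],"roll": 0,"grip": 0}]'

```text
time_s: 9.38
position: [0.5159, -0.1797, -0.0109]
tcp_rot: [[-0.247, 0.969, 0.0], [0.969, 0.247, -0.0], [-0.0, 0.0, -1.0]]
force: [0.6, -0.0, 1.3]
opening: 0.741
grasp_force: 30.0
```

move_arm --increments '[{"xyz": [0,0,-5],"roll": 0,"grip": 0},{"xyz": [0,0,-10],"roll": 0,"grip": 0},{"xyz": [0,0,-15],"roll": 0,"grip": 0},{"xyz": [0,0,-15],"roll": 0,"grip": 0},{"xyz": [0,0,-15],"roll": 0,"grip": 0}]'

```text
time_s: 9.8
position: [0.5149, -0.1793, 0.0497]
tcp_rot: [[-0.247, 0.969, -0.001], [0.969, 0.247, 0.001], [0.001, -0.001, -1.0]]
force: [0.6, 0.1, -3.1]
opening: 0.744
grasp_force: 30.0
```

move_arm --increments '[{"xyz": [0,0,-15],"roll": 0,"grip": 0},{"xyz": [0,0,-10],"roll": 0,"grip": 0},{"xyz": [0,0,0],"roll": 0,"grip": 0},{"xyz": [0,0,0],"roll": 0,"grip": 0},{"xyz": [0,0,0],"roll": 0,"grip": 0}]'

```text
time_s: 10.22
position: [0.5149, -0.1793, 0.0734]
tcp_rot: [[-0.247, 0.969, -0.001], [0.969, 0.247, 0.001], [0.001, -0.001, -1.0]]
force: [-0.1, -0.1, -3.2]
opening: 0.745
grasp_force: 30.0
```

```bash
python3 - <<'E'
from h import *
st()
b,d2=bot.capture("side"); np.savez("pics/s4.npz",i=b,d=d2)
a=cv2.resize(b[230:350,270:395],None,fx=4,fy=4,interpolation=cv2.INTER_CUBIC); save("crop7.png",a)
E
```

```text
10.2167 [ 0.5149 -0.1793  0.0734] [-30.9  33.5  99.3  -0.   47.3 -45.3] [-0.1 -0.1 -3.2] 0.7451186666506957 29.999687924282625
[[-0.247, 0.969, -0.001], [0.969, 0.247, 0.001], [0.001, -0.001, -1.0]]
```

View pics/crop7.png

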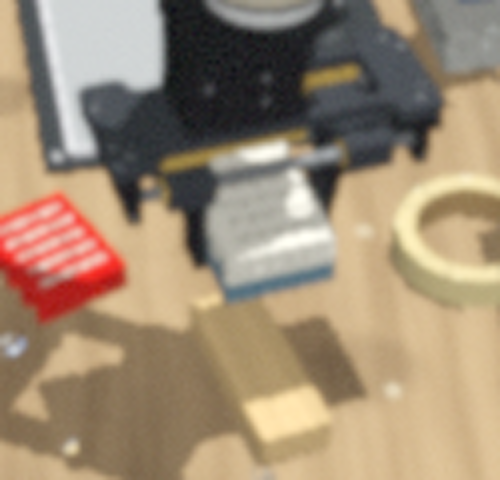

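move_arm --increments '[{"xyz": [0,0,-20],"roll": 0,"grip": 0},{"xyz": [0,0,-25],"roll": 0,"grip": 0},{"xyz": [0,0,-25],"roll": 0,"grip": 0},{"xyz": [-10,-15,0],"roll": 0,"grip": 0},{"xyz": [-20,-27,0],"roll": 0,"grip": 0}]'

```text
time_s: 10.68
position: [0.4844, -0.218, 0.1448]
tcp_rot: [[-0.251, 0.968, 0.003], [0.968, 0.251, -0.001], [-0.001, 0.003, -1.0]]
force: [-0.6, -0.8, -3.8]
opening: 0.745
grasp_force: 30.0
```

move_arm --increments '[{"xyz": [-22,-29,0],"roll": 0,"grip": 0},{"xyz": [-22,-29,0],"roll": 0,"grip": 0},{"xyz": [-22,-29,0],"roll": 0,"grip": 0},{"xyz": [-22,-29,0],"roll": 0,"grip": 0},{"xyz": [-22,-29,0],"roll": 0,"grip": 0}]'

```text
time_s: 11.1
position: [0.3674, -0.362, 0.1429]
tcp_rot: [[-0.248, 0.969, -0.001], [0.969, 0.248, 0.002], [0.002, -0.001, -1.0]]
force: [1.2, -0.3, -3.2]
opening: 0.744
grasp_force: 30.0
```

move_arm --increments '[{"xyz": [-22,-29,0],"roll": 0,"grip": 0},{"xyz": [-22,-29,0],"roll": 0,"grip": 0},{"xyz": [-22,-29,0],"roll": 0,"grip": 0},{"xyz": [-22,-29,0],"roll": 0,"grip": 0},{"xyz": [-22,-29,0],"roll": 0,"grip": 0}]'

```text
time_s: 11.52
position: [0.2541, -0.5043, 0.1426]
tcp_rot: [[-0.247, 0.969, -0.001], [0.969, 0.247, 0.003], [0.003, 0.0, -1.0]]
force: [1.1, 0.2, -2.5]
opening: 0.744
grasp_force: 30.0
```

move_arm --increments '[{"xyz": [-22,-29,0],"roll": 0,"grip": 0},{"xyz": [-22,-29,0],"roll": 0,"grip": 0},{"xyz": [-22,-29,0],"roll": 0,"grip": 0},{"xyz": [-15,-20,0],"roll": 0,"grip": 0},{"xyz": [0,0,0],"roll": 0,"grip": 0}]'

```text
time_s: 11.93
position: [0.1677, -0.6141, 0.1426]
tcp_rot: [[-0.243, 0.97, -0.002], [0.97, 0.243, -0.004], [-0.003, -0.003, -1.0]]
force: [1.0, 0.3, -3.0]
opening: 0.748
grasp_force: 30.0
```

move_arm --increments '[{"xyz": [0,0,0],"roll": 0.12,"grip": 0},{"xyz": [0,0,0],"roll": 0.12,"grip": 0},{"xyz": [0,0,0],"roll": 0.12,"grip": 0},{"xyz": [0,0,0],"roll": 0.12,"grip": 0},{"xyz": [0,0,0],"roll": 0.12,"grip": 0}]'

```text
time_s: 12.35
position: [0.1723, -0.6074, 0.1422]
tcp_rot: [[0.348, 0.937, -0.0], [0.937, -0.348, 0.004], [0.004, -0.002, -1.0]]
force: [-0.9, -0.3, -2.7]
opening: 0.747
grasp_force: 30.0
```

move_arm --increments '[{"xyz": [0,0,0],"roll": 0.12,"grip": 0},{"xyz": [0,0,0],"roll": 0.12,"grip": 0},{"xyz": [0,0,0],"roll": 0.12,"grip": 0},{"xyz": [0,0,0],"roll": 0.12,"grip": 0},{"xyz": [0,0,0],"roll": 0.12,"grip": 0}]'

```text
time_s: 12.77
position: [0.1724, -0.6074, 0.1423]
tcp_rot: [[0.817, 0.577, -0.0], [0.577, -0.817, 0.004], [0.002, -0.003, -1.0]]
force: [0.7, 0.7, -3.3]
opening: 0.741
grasp_force: 30.0
```

move_arm --increments '[{"xyz": [0,0,0],"roll": 0.12,"grip": 0},{"xyz": [0,0,0],"roll": 0.12,"grip": 0},{"xyz": [0,0,0],"roll": 0.12,"grip": 0},{"xyz": [0,0,0],"roll": 0.12,"grip": 0},{"xyz": [0,0,0],"roll": 0.12,"grip": 0}]'

```text
time_s: 13.18
position: [0.1724, -0.6074, 0.1423]
tcp_rot: [[1.0, 0.015, -0.0], [0.015, -1.0, 0.004], [-0.0, -0.004, -1.0]]
force: [0.1, 0.6, -3.0]
opening: 0.739
grasp_force: 30.0
```

move_arm --increments '[{"xyz": [0,0,0],"roll": 0.02,"grip": 0},{"xyz": [0,0,0],"roll": 0,"grip": 0},{"xyz": [0,0,0],"roll": 0,"grip": 0}]'

```text
time_s: 13.43
position: [0.1723, -0.6082, 0.1431]
tcp_rot: [[1.0, 0.003, -0.0], [0.003, -1.0, 0.002], [-0.0, -0.002, -1.0]]
force: [-0.2, 0.3, -2.4]
opening: 0.743
grasp_force: 30.0
```

move_arm --increments '[{"xyz": [-7,0,30],"roll": 0,"grip": 0},{"xyz": [-7,0,35],"roll": 0,"grip": 0},{"xyz": [0,0,35],"roll": 0,"grip": 0},{"xyz": [0,0,30],"roll": 0,"grip": 0},{"xyz": [0,0,20],"roll": 0,"grip": 0}]'

```text
time_s: 13.85
position: [0.1578, -0.6068, -0.0094]
tcp_rot: [[1.0, 0.002, -0.0], [0.002, -1.0, 0.005], [-0.0, -0.005, -1.0]]
force: [-0.3, 0.9, -3.0]
opening: 0.741
grasp_force: 30.0
```

move_arm --increments '[{"xyz": [0,0,15],"roll": 0,"grip": 0},{"xyz": [0,0,5],"roll": 0,"grip": 0},{"xyz": [0,0,5],"roll": 0,"grip": 0},{"xyz": [0,0,0],"roll": 0,"grip": 0},{"xyz": [0,0,0],"roll": 0,"grip": 0}]'

```text
time_s: 14.27
position: [0.1583, -0.6099, -0.0302]
tcp_rot: [[1.0, 0.001, 0.0], [0.001, -1.0, -0.002], [0.0, 0.002, -1.0]]
force: [0.1, 0.0, -3.5]
opening: 0.746
grasp_force: 30.0
```

move_arm --increments '[{"xyz": [0,0,2],"roll": 0,"grip": 0},{"xyz": [0,0,2],"roll": 0,"grip": 0},{"xyz": [0,0,0],"roll": 0,"grip": 0}]'

```text
time_s: 14.52
position: [0.1582, -0.6093, -0.0345]
tcp_rot: [[1.0, 0.001, 0.0], [0.001, -1.0, -0.001], [0.0, 0.001, -1.0]]
force: [-0.4, 0.1, -3.2]
opening: 0.743
grasp_force: 30.0
```

move_arm --increments '[{"xyz": [0,0,2],"roll": 0,"grip": 0},{"xyz": [0,0,2],"roll": 0,"grip": 0},{"xyz": [0,0,0],"roll": 0,"grip": 0}]'

```text
time_s: 14.77
position: [0.1574, -0.6094, -0.0375]
tcp_rot: [[1.0, 0.001, -0.001], [0.001, -1.0, -0.001], [-0.001, 0.001, -1.0]]
force: [-3.0, 2.9, 4.5]
opening: 0.748
grasp_force: 30.0
```

```bash
python3 - <<'E'
from h import *
st(); print(np.round(bot.read_state()["moment"],2))
b,d2=bot.capture("side"); np.savez("pics/s5.npz",i=b,d=d2)
p=proj("side",[[.158,-.608,.018]])[0]; print(p)
E
```

```text
14.7667 [ 0.1574 -0.6094 -0.0375] [-85.6  47.9  89.2  -0.1  42.8   4.3] [-3.   2.9  4.5] 0.747823522165911 30.000109284771952
[[1.0, 0.001, -0.001], [0.001, -1.0, -0.001], [-0.001, 0.001, -1.0]]
[0.36 0.31 0.04]
[148.07069989 509.81440086]
```

move_arm --increments '[{"xyz": [0,0,2],"roll": 0,"grip": 0},{"xyz": [0,0,2],"roll": 0,"grip": 0},{"xyz": [0,0,0],"roll": 0,"grip": 0}]'

```text
time_s: 15.07
position: [0.1568, -0.6094, -0.0413]
tcp_rot: [[1.0, 0.002, -0.002], [0.002, -1.0, -0.001], [-0.002, 0.001, -1.0]]
force: [-5.2, 1.6, 5.3]
opening: 0.747
grasp_force: 30.0
```

move_arm --increments '[{"xyz": [0,0,2],"roll": 0,"grip": 0},{"xyz": [0,0,2],"roll": 0,"grip": 0},{"xyz": [0,0,0],"roll": 0,"grip": 0}]'

```text
time_s: 15.32
position: [0.1564, -0.6094, -0.0453]
tcp_rot: [[1.0, 0.002, -0.002], [0.002, -1.0, -0.001], [-0.002, 0.001, -1.0]]
force: [-5.8, 2.0, 6.2]
opening: 0.742
grasp_force: 30.0
```

move_arm --increments '[{"xyz": [0,0,3],"roll": 0,"grip": 0},{"xyz": [0,0,3],"roll": 0,"grip": 0},{"xyz": [0,0,3],"roll": 0,"grip": 0},{"xyz": [0,0,0],"roll": 0,"grip": 0}]'

```text
time_s: 15.65
position: [0.1569, -0.6095, -0.0543]
tcp_rot: [[1.0, 0.001, -0.001], [0.001, -1.0, -0.001], [-0.001, 0.001, -1.0]]
force: [-4.6, 3.0, 5.9]
opening: 0.743
grasp_force: 30.0
```

move_arm --increments '[{"xyz": [0,0,3],"roll": 0,"grip": 0},{"xyz": [0,0,3],"roll": 0,"grip": 0},{"xyz": [0,0,3],"roll": 0,"grip": 0},{"xyz": [0,0,0],"roll": 0,"grip": 0}]'

```text
time_s: 15.98
position: [0.1573, -0.61, -0.0627]
tcp_rot: [[1.0, 0.001, -0.001], [0.001, -1.0, -0.002], [-0.001, 0.002, -1.0]]
force: [-5.1, 1.9, 7.8]
opening: 0.745
grasp_force: 30.0
```

move_arm --increments '[{"xyz": [0,0,3],"roll": 0,"grip": 0},{"xyz": [0,0,3],"roll": 0,"grip": 0},{"xyz": [0,0,0],"roll": 0,"grip": 0}]'

```text
time_s: 16.23
position: [0.1569, -0.6111, -0.0685]
tcp_rot: [[1.0, 0.001, -0.001], [0.001, -1.0, -0.004], [-0.001, 0.004, -1.0]]
force: [-5.9, 1.3, 9.9]
opening: 0.741
grasp_force: 30.0
```

move_arm --increments '[{"xyz": [0,0,3],"roll": 0,"grip": 0},{"xyz": [0,0,3],"roll": 0,"grip": 0},{"xyz": [0,0,3],"roll": 0,"grip": 0},{"xyz": [0,0,0],"roll": 0,"grip": 0}]'

```text
time_s: 16.57
position: [0.1564, -0.6121, -0.0775]
tcp_rot: [[1.0, 0.001, -0.002], [0.001, -1.0, -0.006], [-0.002, 0.006, -1.0]]
force: [-7.5, -0.3, 6.6]
opening: 0.743
grasp_force: 30.0
```

move_arm --increments '[{"xyz": [0,0,3],"roll": 0,"grip": 0},{"xyz": [0,0,3],"roll": 0,"grip": 0},{"xyz": [0,0,0],"roll": 0,"grip": 0}]'

```text
time_s: 16.82
position: [0.1562, -0.6124, -0.0837]
tcp_rot: [[1.0, 0.001, -0.002], [0.001, -1.0, -0.006], [-0.002, 0.006, -1.0]]
force: [-7.5, -1.5, 6.4]
opening: 0.743
grasp_force: 30.0
```

move_arm --increments '[{"xyz": [3,0,0],"roll": 0,"grip": 0},{"xyz": [3,0,0],"roll": 0,"grip": 0},{"xyz": [3,0,0],"roll": 0,"grip": 0},{"xyz": [0,0,0],"roll": 0,"grip": 0}]'

```text
time_s: 17.15
position: [0.1613, -0.6119, -0.0856]
tcp_rot: [[1.0, 0.003, -0.006], [0.003, -1.0, -0.004], [-0.006, 0.004, -1.0]]
force: [-19.6, -3.5, -4.4]
opening: 0.747
grasp_force: 30.0
```

move_arm --increments '[{"xyz": [-6,0,0],"roll": 0,"grip": 0},{"xyz": [-8,0,0],"roll": 0,"grip": 0},{"xyz": [-8,0,0],"roll": 0,"grip": 0},{"xyz": [-8,0,0],"roll": 0,"grip": 0},{"xyz": [0,0,-10],"roll": 0,"grip": 0}]'

```text
time_s: 17.57
position: [0.1356, -0.6071, -0.0775]
tcp_rot: [[1.0, -0.0, -0.0], [-0.0, -1.0, 0.004], [-0.0, -0.004, -1.0]]
force: [0.5, 0.5, -3.4]
opening: 0.745
grasp_force: 30.0
```

move_arm --increments '[{"xyz": [0,0,-20],"roll": 0,"grip": 0},{"xyz": [0,0,-30],"roll": 0,"grip": 0},{"xyz": [0,0,-30],"roll": 0,"grip": 0},{"xyz": [0,0,-30],"roll": 0,"grip": 0},{"xyz": [0,0,-30],"roll": 0,"grip": 0}]'

```text
time_s: 17.98
position: [0.1376, -0.6084, 0.0659]
tcp_rot: [[1.0, 0.001, 0.0], [0.001, -1.0, 0.0], [0.0, -0.0, -1.0]]
force: [-1.0, -0.4, -4.1]
opening: 0.749
grasp_force: 30.0
```

move_arm --increments '[{"xyz": [0,0,-25],"roll": 0,"grip": 0},{"xyz": [0,0,-20],"roll": 0,"grip": 0},{"xyz": [0,0,-10],"roll": 0,"grip": 0},{"xyz": [0,0,0],"roll": 0,"grip": 0},{"xyz": [0,0,0],"roll": 0,"grip": 0}]'

```text
time_s: 18.4
position: [0.1374, -0.6086, 0.1191]
tcp_rot: [[1.0, 0.001, 0.0], [0.001, -1.0, -0.0], [0.0, 0.0, -1.0]]
force: [-0.2, 0.4, -3.6]
opening: 0.745
grasp_force: 30.0
```

move_arm --increments '[{"xyz": [15,-13,0],"roll": 0,"grip": 0},{"xyz": [27,-23,0],"roll": 0,"grip": 0},{"xyz": [27,-23,0],"roll": 0,"grip": 0},{"xyz": [27,-23,0],"roll": 0,"grip": 0},{"xyz": [27,-23,0],"roll": 0,"grip": 0}]'

```text
time_s: 18.82
position: [0.2604, -0.501, 0.1166]
tcp_rot: [[1.0, -0.0, -0.001], [-0.0, -1.0, 0.005], [-0.001, -0.005, -1.0]]
force: [0.2, -0.6, -3.7]
opening: 0.744
grasp_force: 30.0
```

move_arm --increments '[{"xyz": [27,-23,0],"roll": 0,"grip": 0},{"xyz": [27,-23,0],"roll": 0,"grip": 0},{"xyz": [27,-23,0],"roll": 0,"grip": 0},{"xyz": [27,-23,0],"roll": 0,"grip": 0},{"xyz": [27,-23,0],"roll": 0,"grip": 0}]'

```text
time_s: 19.23
position: [0.3952, -0.3861, 0.1168]
tcp_rot: [[1.0, 0.001, -0.003], [0.001, -1.0, 0.004], [-0.003, -0.004, -1.0]]
force: [0.5, -0.5, -2.6]
opening: 0.742
grasp_force: 30.0
```

move_arm --increments '[{"xyz": [27,-23,0],"roll": 0,"grip": 0},{"xyz": [27,-23,0],"roll": 0,"grip": 0},{"xyz": [11,-8,0],"roll": 0,"grip": 0},{"xyz": [0,0,0],"roll": 0,"grip": 0},{"xyz": [0,0,0],"roll": 0,"grip": 0}]'

```text
time_s: 19.65
position: [0.4594, -0.3335, 0.1173]
tcp_rot: [[1.0, 0.003, -0.003], [0.003, -1.0, 0.002], [-0.003, -0.002, -1.0]]
force: [0.1, -0.6, -3.4]
opening: 0.745
grasp_force: 30.0
```

```bash
python3 - <<'E'
from h import *
st()
b,d2=bot.capture("side"); np.savez("pics/s6.npz",i=b,d=d2)
s=bot.read_state()["position"]; p=proj("side",[s+np.array([0,0,.054])])[0].astype(int); print(p)
x0=max(p[0]-70,0);y0=max(p[1]-70,0)
save("crop8.png",cv2.resize(b[y0:y0+140,x0:x0+140],None,fx=4,fy=4,interpolation=cv2.INTER_CUBIC)); print(x0,y0)
E
```

```text
19.65 [ 0.4594 -0.3335  0.1173] [-47.2  31.1  94.1  -0.1  54.9  42.6] [ 0.1 -0.6 -3.4] 0.7451870557770449 29.999379554064944
[[1.0, 0.003, -0.003], [0.003, -1.0, 0.002], [-0.003, -0.002, -1.0]]
[313 322]
243 252
```

View pics/crop8.png

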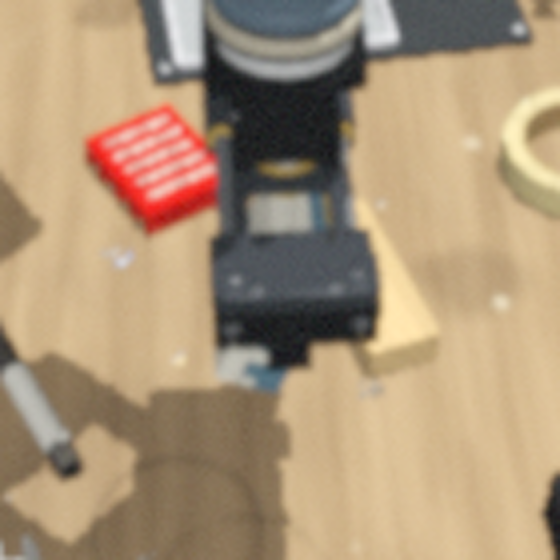

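move_arm --increments '[{"xyz": [0,0,25],"roll": 0,"grip": 0},{"xyz": [0,0,35],"roll": 0,"grip": 0},{"xyz": [0,0,30],"roll": 0,"grip": 0},{"xyz": [0,0,20],"roll": 0,"grip": 0},{"xyz": [0,0,10],"roll": 0,"grip": 0}]'

```text
time_s: 20.12
position: [0.4568, -0.3344, -0.0043]
tcp_rot: [[1.0, -0.002, -0.005], [-0.002, -1.0, 0.004], [-0.005, -0.004, -1.0]]
force: [-0.6, 0.8, -3.5]
opening: 0.748
grasp_force: 30.0
```

move_arm --increments '[{"xyz": [0,0,2],"roll": 0,"grip": 0},{"xyz": [0,0,2],"roll": 0,"grip": 0},{"xyz": [0,0,0],"roll": 0,"grip": 0}]'

```text
time_s: 20.37
position: [0.4602, -0.336, -0.0043]
tcp_rot: [[1.0, -0.0, 0.001], [-0.0, -1.0, -0.001], [0.001, 0.001, -1.0]]
force: [0.1, 0.4, -3.0]
opening: 0.744
grasp_force: 30.0
```

move_arm --increments '[{"xyz": [0,0,2],"roll": 0,"grip": 0},{"xyz": [0,0,2],"roll": 0,"grip": 0},{"xyz": [0,0,0],"roll": 0,"grip": 0}]'

```text
time_s: 20.62
position: [0.4603, -0.3351, -0.0083]
tcp_rot: [[1.0, 0.001, 0.001], [0.001, -1.0, -0.001], [0.001, 0.001, -1.0]]
force: [0.5, -0.2, -3.5]
opening: 0.75
grasp_force: 30.0
```

move_arm --increments '[{"xyz": [0,0,2],"roll": 0,"grip": 0},{"xyz": [0,0,0],"roll": 0,"grip": 0},{"xyz": [0,0,0],"roll": 0,"grip": 0}]'

```text
time_s: 20.87
position: [0.4605, -0.3351, -0.0092]
tcp_rot: [[1.0, 0.001, 0.001], [0.001, -1.0, -0.001], [0.001, 0.001, -1.0]]
force: [-1.5, 0.3, 7.2]
opening: 0.744
grasp_force: 30.0
```

move_arm --increments '[{"xyz": [0,0,2],"roll": 0,"grip": 0},{"xyz": [0,0,0],"roll": 0,"grip": 0},{"xyz": [0,0,0],"roll": 0,"grip": 0}]'

```text
time_s: 21.12
position: [0.4608, -0.3352, -0.0097]
tcp_rot: [[1.0, 0.001, 0.002], [0.001, -1.0, -0.002], [0.002, 0.002, -1.0]]
force: [-1.7, 3.3, 17.1]
opening: 0.746
grasp_force: 30.0
```

move_arm --increments '[{"xyz": [-2,0,1],"roll": 0,"grip": 0},{"xyz": [-2,0,0],"roll": 0,"grip": 0},{"xyz": [0,0,0],"roll": 0,"grip": 0}]'

```text
time_s: 21.37
position: [0.4604, -0.3355, -0.0097]
tcp_rot: [[1.0, -0.002, 0.009], [-0.002, -1.0, -0.004], [0.009, 0.004, -1.0]]
force: [5.4, 7.0, 18.9]
opening: 0.747
grasp_force: 30.0
```

move_arm --increments '[{"xyz": [-2,0,0],"roll": 0,"grip": 0},{"xyz": [-2,0,0],"roll": 0,"grip": 0},{"xyz": [0,0,0],"roll": 0,"grip": 0}]'

```text
time_s: 21.62
position: [0.4578, -0.337, -0.0096]
tcp_rot: [[1.0, -0.002, 0.012], [-0.002, -1.0, -0.007], [0.012, 0.007, -1.0]]
force: [7.5, 6.0, 17.2]
opening: 0.746
grasp_force: 30.0
```

move_arm --increments '[{"xyz": [-2,0,1],"roll": 0,"grip": 0},{"xyz": [-2,0,0],"roll": 0,"grip": 0},{"xyz": [0,0,0],"roll": 0,"grip": 0}]'

```text
time_s: 21.87
position: [0.4549, -0.3378, -0.01]
tcp_rot: [[1.0, -0.002, 0.014], [-0.002, -1.0, -0.009], [0.014, 0.009, -1.0]]
force: [8.7, 5.2, 20.4]
opening: 0.746
grasp_force: 30.0
```

move_arm --increments '[{"xyz": [-2,0,0],"roll": 0,"grip": 0},{"xyz": [-2,0,0],"roll": 0,"grip": 0},{"xyz": [0,0,0],"roll": 0,"grip": 0}]'

```text
time_s: 22.12
position: [0.4512, -0.339, -0.01]
tcp_rot: [[1.0, -0.002, 0.014], [-0.002, -1.0, -0.011], [0.014, 0.011, -1.0]]
force: [8.8, 3.0, 19.2]
opening: 0.746
grasp_force: 30.0
```

```bash
python3 - <<'E'
from h import *
st(); print(np.round(bot.read_state()["moment"],2))
b,d2=bot.capture("side"); np.savez("pics/s7.npz",i=b,d=d2)
u,v,P=cloud("side",d2); I=b[v,u].astype(int)
s=bot.read_state()["position"]
m=(abs(P[:,0]-s[0])<.06)&(abs(P[:,1]-s[1])<.05)&(P[:,2]>-.005)&(P[:,2]<.12)
W=m&(I.min(1)>100)&(np.ptp(I,axis=1)<40)
B=m&(I[:,2]>I[:,0]+25)
for nm,k in(("white",W),("blue",B)):
    q=P[k]; print(nm,len(q),q.min(0).round(3) if len(q) else 0,q.max(0).round(3) if len(q) else 0)
    for z in np.arange(0,.1,.01):
        r=q[(q[:,2]>=z)&(q[:,2]<z+.01)]
        if len(r): print("  z%.2f"%z,len(r),"x",r[:,0].min().round(3),r[:,0].max().round(3),"y",np.median(r[:,1]).round(3))
E
```

```text
22.1167 [ 0.4512 -0.339  -0.01  ] [-48.4  42.2  99.7   0.4  37.1  41.4] [ 8.8  3.  19.2] 0.7463613382705974 30.001844326470746
[[1.0, -0.002, 0.014], [-0.002, -1.0, -0.011], [0.014, 0.011, -1.0]]
[ 0.93 -1.69 -0.01]
white 256 [ 0.409 -0.389 -0.001] [ 0.486 -0.301  0.12 ]
  z0.00 21 x 0.409 0.45 y -0.371
  z0.01 27 x 0.416 0.437 y -0.371
  z0.02 6 x 0.42 0.429 y -0.373
  z0.05 2 x 0.433 0.434 y -0.317
  z0.06 16 x 0.433 0.438 y -0.319
  z0.07 17 x 0.436 0.469 y -0.329
  z0.08 80 x 0.44 0.465 y -0.336
  z0.09 16 x 0.445 0.457 y -0.341
blue 28 [ 0.433 -0.382  0.004] [ 0.467 -0.343  0.085]
  z0.00 7 x 0.439 0.448 y -0.371
  z0.01 15 x 0.433 0.448 y -0.371
  z0.02 3 x 0.433 0.443 y -0.372
  z0.03 1 x 0.441 0.441 y -0.382
  z0.08 2 x 0.466 0.467 y -0.344
```

move_arm --increments '[{"xyz": [0,0,2],"roll": 0,"grip": 0},{"xyz": [0,0,2],"roll": 0,"grip": 0},{"xyz": [-2,0,0],"roll": 0,"grip": 0},{"xyz": [-2,0,0],"roll": 0,"grip": 0}]'

```text
time_s: 22.5
position: [0.4478, -0.3391, -0.0125]
tcp_rot: [[1.0, -0.002, 0.016], [-0.002, -1.0, -0.011], [0.016, 0.011, -1.0]]
force: [9.3, 4.1, 24.6]
opening: 0.742
grasp_force: 30.0
```

move_arm --increments '[{"xyz": [-2,0,0],"roll": 0,"grip": 0},{"xyz": [-2,0,0],"roll": 0,"grip": 0},{"xyz": [0,0,0],"roll": 0,"grip": 0}]'

```text
time_s: 22.75
position: [0.4428, -0.3391, -0.0138]
tcp_rot: [[1.0, -0.002, 0.014], [-0.002, -1.0, -0.011], [0.014, 0.011, -1.0]]
force: [7.8, 3.4, 22.1]
opening: 0.745
grasp_force: 30.0
```

```bash
cat >> h.py <<'E'
def tiltcheck():
    b,d2=bot.capture("side"); u,v,P=cloud("side",d2); I=b[v,u].astype(int)
    s=np.array(bot.read_state()["position"])
    m=(abs(P[:,0]-s[0])<.07)&(abs(P[:,1]-s[1])<.05)&(P[:,2]>-.005)&(P[:,2]<.12)
    for nm,k in(("white",m&(I.min(1)>100)&(np.ptp(I,axis=1)<40)),("blue",m&(I[:,2]>I[:,0]+20))):
        q=P[k]; print(nm,len(q))
        for z in np.arange(0,.1,.01):
            r=q[(q[:,2]>=z)&(q[:,2]<z+.01)]
            if len(r)>1: print("  z%.2f"%z,len(r),"x",r[:,0].min().round(3),r[:,0].max().round(3),"y",np.median(r[:,1]).round(3))
    return b
E
python3 - <<'E'
from h import *
st(); tiltcheck()
E
```

```text
22.75 [ 0.4428 -0.3391 -0.0138] [-49.   42.3 100.7   0.3  36.   40.8] [ 7.8  3.4 22.1] 0.7449314239149393 30.001845536553446
[[1.0, -0.002, 0.014], [-0.002, -1.0, -0.011], [0.014, 0.011, -1.0]]
white 281
  z0.00 34 x 0.379 0.448 y -0.372
  z0.01 26 x 0.414 0.433 y -0.372
  z0.05 6 x 0.425 0.425 y -0.319
  z0.06 9 x 0.425 0.427 y -0.322
  z0.07 9 x 0.429 0.431 y -0.335
  z0.08 96 x 0.431 0.46 y -0.342
blue 36
  z0.00 10 x 0.437 0.448 y -0.372
  z0.01 2 x 0.437 0.441 y -0.373
  z0.02 4 x 0.431 0.445 y -0.381
  z0.08 18 x 0.454 0.459 y -0.337
```

move_arm --increments '[{"xyz": [-2,0,1],"roll": 0,"grip": 0},{"xyz": [-2,0,1],"roll": 0,"grip": 0},{"xyz": [-2,0,1],"roll": 0,"grip": 0},{"xyz": [-2,0,1],"roll": 0,"grip": 0},{"xyz": [0,0,0],"roll": 0,"grip": 0}]'

```text
time_s: 23.22
position: [0.4334, -0.3391, -0.0181]
tcp_rot: [[1.0, -0.001, 0.011], [-0.001, -1.0, -0.01], [0.011, 0.01, -1.0]]
force: [4.1, 1.2, 21.9]
opening: 0.746
grasp_force: 30.0
```

```bash
python3 - <<'E'
from h import *
st(); tiltcheck()
E
```

```text
23.2167 [ 0.4334 -0.3391 -0.0181] [-49.8  42.5 101.7   0.2  34.9  40.1] [ 4.1  1.2 21.9] 0.7463017088378247 30.001972953104996
[[1.0, -0.001, 0.011], [-0.001, -1.0, -0.01], [0.011, 0.01, -1.0]]
white 239
  z0.00 39 x 0.379 0.448 y -0.371
  z0.01 9 x 0.412 0.448 y -0.372
  z0.04 3 x 0.414 0.414 y -0.318
  z0.07 9 x 0.416 0.417 y -0.334
  z0.08 93 x 0.418 0.44 y -0.342
  z0.09 2 x 0.4 0.467 y -0.316
blue 46
  z0.00 4 x 0.441 0.446 y -0.37
  z0.01 3 x 0.437 0.446 y -0.379
  z0.02 2 x 0.443 0.443 y -0.379
  z0.08 35 x 0.44 0.449 y -0.341
```

move_arm --increments '[{"xyz": [-1.5,0,0],"roll": 0,"grip": 0},{"xyz": [-1.5,0,0],"roll": 0,"grip": 0},{"xyz": [-1,0,0],"roll": 0,"grip": 0},{"xyz": [0,0,0],"roll": 0,"grip": 0}]'

```text
time_s: 23.6
position: [0.4306, -0.3392, -0.0186]
tcp_rot: [[1.0, -0.003, 0.013], [-0.003, -1.0, -0.01], [0.013, 0.01, -1.0]]
force: [8.6, 2.7, 16.5]
opening: 0.744
grasp_force: 30.0
```

```bash
python3 - <<'E'
from h import *
st(); tiltcheck()
E
```

```text
23.6 [ 0.4306 -0.3392 -0.0186] [-50.   42.5 102.1   0.3  34.4  39.8] [ 8.6  2.7 16.5] 0.7440159902301792 30.005395557018346
[[1.0, -0.003, 0.013], [-0.003, -1.0, -0.01], [0.013, 0.01, -1.0]]
white 257
  z0.00 43 x 0.379 0.446 y -0.372
  z0.01 6 x 0.414 0.446 y -0.372
  z0.02 3 x 0.42 0.426 y -0.381
  z0.05 6 x 0.412 0.412 y -0.322
  z0.08 93 x 0.414 0.448 y -0.344
blue 48
  z0.00 3 x 0.439 0.444 y -0.372
  z0.01 3 x 0.437 0.444 y -0.379
  z0.02 3 x 0.441 0.441 y -0.382
  z0.08 35 x 0.437 0.445 y -0.344
```

move_arm --increments '[{"xyz": [2,0,-3],"roll": 0,"grip": 0},{"xyz": [0,0,0],"roll": 0,"grip": 0},{"xyz": [0,0,0],"roll": 0,"grip": 0}]'

```text
time_s: 23.9
position: [0.4274, -0.3358, -0.0186]
tcp_rot: [[1.0, 0.001, 0.003], [0.001, -1.0, -0.003], [0.003, 0.003, -1.0]]
force: [1.8, 1.2, 8.9]
opening: 0.741
grasp_force: 30.0
```

move_arm --increments '[{"xyz": [0,0,-1.5],"roll": 0,"grip": 0},{"xyz": [0,0,0],"roll": 0,"grip": 0},{"xyz": [0,0,0],"roll": 0,"grip": 0}]'

```text
time_s: 24.15
position: [0.4256, -0.3346, -0.0185]
tcp_rot: [[1.0, 0.001, -0.0], [0.001, -1.0, 0.0], [-0.0, -0.0, -1.0]]
force: [0.3, 0.6, 3.3]
opening: 0.743
grasp_force: 30.0
```

```bash
python3 - <<'E'
from h import *
st(); b=tiltcheck(); save("crop9.png",cv2.resize(b[290:400,260:370],None,fx=5,fy=5,interpolation=cv2.INTER_CUBIC))
E
```

```text
24.15 [ 0.4256 -0.3346 -0.0185] [-50.   42.4 102.2  -0.   35.4  40. ] [0.3 0.6 3.3] 0.7427653082936228 29.98674122725788
[[1.0, 0.001, -0.0], [0.001, -1.0, 0.0], [-0.0, -0.0, -1.0]]
white 227
  z0.00 43 x 0.379 0.444 y -0.368
  z0.01 7 x 0.407 0.422 y -0.375
  z0.04 3 x 0.407 0.407 y -0.317
  z0.05 4 x 0.408 0.408 y -0.315
  z0.07 6 x 0.41 0.41 y -0.337
  z0.08 91 x 0.41 0.443 y -0.34
blue 53
  z0.00 4 x 0.433 0.439 y -0.367
  z0.02 3 x 0.431 0.437 y -0.377
  z0.08 40 x 0.433 0.442 y -0.34
```

View pics/crop9.png

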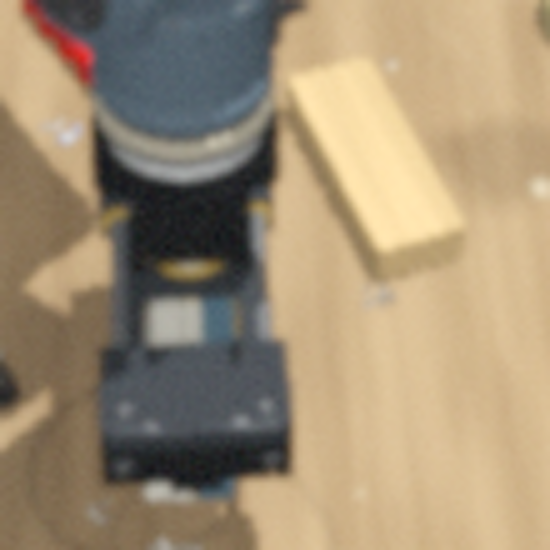

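move_arm --increments '[{"xyz": [0,0,-0.5],"roll": 0,"grip": 0},{"xyz": [0,0,0],"roll": 0,"grip": 84},{"xyz": [0,0,0],"roll": 0,"grip": 84},{"xyz": [0,0,0],"roll": 0,"grip": 84},{"xyz": [0,0,0],"roll": 0,"grip": 84}]'

```text
time_s: 24.62
position: [0.4258, -0.3347, -0.0183]
tcp_rot: [[1.0, 0.001, -0.0], [0.001, -1.0, 0.0], [-0.0, -0.0, -1.0]]
force: [0.3, 1.2, -0.6]
opening: 0.834
grasp_force: 0.0
```

```bash
python3 - <<'E'
from h import *
st(); b=tiltcheck()
E
```

```text
24.6167 [ 0.4258 -0.3347 -0.0183] [-50.   42.4 102.2  -0.   35.4  40. ] [ 0.3  1.2 -0.6] 0.8343380424442245 0.0
[[1.0, 0.001, -0.0], [0.001, -1.0, 0.0], [-0.0, -0.0, -1.0]]
white 212
  z0.00 25 x 0.381 0.442 y -0.368
  z0.02 3 x 0.416 0.416 y -0.38
  z0.07 4 x 0.426 0.427 y -0.339
  z0.08 94 x 0.408 0.442 y -0.34
  z0.09 2 x 0.459 0.461 y -0.298
blue 65
  z0.08 59 x 0.429 0.441 y -0.341
```

move_arm --increments '[{"xyz": [-1,0,-15],"roll": 0,"grip": 84},{"xyz": [-1,0,-15],"roll": 0,"grip": 84},{"xyz": [0,0,-15],"roll": 0,"grip": 84},{"xyz": [0,0,-13.5],"roll": 0,"grip": 84},{"xyz": [0,0,0],"roll": 0,"grip": 84}]'

```text
time_s: 25.08
position: [0.4252, -0.3362, 0.0427]
tcp_rot: [[1.0, 0.001, 0.003], [0.001, -1.0, -0.004], [0.003, 0.004, -1.0]]
force: [0.1, -0.8, -0.7]
opening: 0.837
grasp_force: 0.0
```

move_arm --increments '[{"xyz": [0,0,0],"roll": 0,"grip": 0},{"xyz": [0,0,0],"roll": 0,"grip": 0},{"xyz": [0,0,0],"roll": 0,"grip": 0},{"xyz": [0,0,0],"roll": 0,"grip": 0},{"xyz": [0,0,0],"roll": 0,"grip": 0}]'

```text
time_s: 25.5
position: [0.4236, -0.3344, 0.0398]
tcp_rot: [[1.0, 0.001, -0.001], [0.001, -1.0, 0.001], [-0.001, -0.001, -1.0]]
force: [-0.4, -0.1, 0.2]
opening: 0.745
grasp_force: 30.0
```

move_arm --increments '[{"xyz": [0,0,2],"roll": 0,"grip": 0},{"xyz": [-2,0,1],"roll": 0,"grip": 0},{"xyz": [-2,0,0],"roll": 0,"grip": 0},{"xyz": [0,0,0],"roll": 0,"grip": 0}]'

```text
time_s: 25.83
position: [0.4218, -0.3346, 0.0397]
tcp_rot: [[1.0, -0.001, 0.004], [-0.001, -1.0, -0.001], [0.004, 0.001, -1.0]]
force: [2.8, 4.5, 19.2]
opening: 0.743
grasp_force: 30.0
```

move_arm --increments '[{"xyz": [-2,0,0],"roll": 0,"grip": 0},{"xyz": [-2,0,0],"roll": 0,"grip": 0},{"xyz": [-2,0,0],"roll": 0,"grip": 0},{"xyz": [0,0,0],"roll": 0,"grip": 0}]'

```text
time_s: 26.17
position: [0.4171, -0.3349, 0.04]
tcp_rot: [[1.0, -0.002, 0.006], [-0.002, -1.0, -0.002], [0.006, 0.002, -1.0]]
force: [5.0, 5.4, 18.7]
opening: 0.743
grasp_force: 30.0
```

```bash
python3 - <<'E'
from h import *
st(); b=tiltcheck()
E
```

```text
26.1667 [ 0.4171 -0.3349  0.04  ] [-50.9  36.1 102.3   0.3  41.4  39. ] [ 5.   5.4 18.7] 0.7432015934016291 30.01134105026722
[[1.0, -0.002, 0.006], [-0.002, -1.0, -0.002], [0.006, 0.002, -1.0]]
white 280
  z0.00 59 x 0.379 0.44 y -0.367
  z0.01 34 x 0.403 0.439 y -0.367
  z0.02 37 x 0.404 0.438 y -0.367
  z0.03 26 x 0.402 0.423 y -0.367
  z0.04 38 x 0.402 0.437 y -0.367
  z0.05 25 x 0.402 0.436 y -0.368
  z0.06 23 x 0.401 0.421 y -0.368
  z0.07 9 x 0.399 0.407 y -0.369
  z0.08 2 x 0.407 0.428 y -0.338
blue 154
  z0.00 7 x 0.42 0.433 y -0.367
  z0.01 25 x 0.418 0.435 y -0.368
  z0.02 20 x 0.419 0.435 y -0.368
  z0.03 23 x 0.416 0.436 y -0.367
  z0.04 25 x 0.421 0.436 y -0.368
  z0.05 24 x 0.417 0.434 y -0.368
  z0.06 15 x 0.421 0.434 y -0.368
  z0.07 12 x 0.423 0.434 y -0.369
  z0.08 3 x 0.428 0.428 y -0.376
```

move_arm --increments '[{"xyz": [-2,0,0],"roll": 0,"grip": 0},{"xyz": [-2,0,0],"roll": 0,"grip": 0},{"xyz": [-2,0,0],"roll": 0,"grip": 0},{"xyz": [-2,0,0],"roll": 0,"grip": 0},{"xyz": [0,0,0],"roll": 0,"grip": 0}]'

```text
time_s: 26.63
position: [0.4089, -0.3353, 0.0403]
tcp_rot: [[1.0, -0.001, 0.006], [-0.001, -1.0, -0.003], [0.006, 0.003, -1.0]]
force: [4.1, 6.2, 21.9]
opening: 0.74
grasp_force: 30.0
```

```bash
python3 - <<'E'
from h import *
st(); b=tiltcheck()
E
```

```text
26.6333 [ 0.4089 -0.3353  0.0403] [-51.6  35.7 103.2   0.3  40.8  38.3] [ 4.1  6.2 21.9] 0.7403409919637136 30.01368049532175
[[1.0, -0.001, 0.006], [-0.001, -1.0, -0.003], [0.006, 0.003, -1.0]]
white 288
  z0.00 63 x 0.379 0.439 y -0.367
  z0.01 36 x 0.339 0.438 y -0.367
  z0.02 42 x 0.401 0.437 y -0.368
  z0.03 28 x 0.4 0.419 y -0.368
  z0.04 29 x 0.398 0.419 y -0.368
  z0.05 27 x 0.396 0.415 y -0.368
  z0.06 21 x 0.394 0.415 y -0.369
  z0.07 11 x 0.393 0.407 y -0.369
  z0.08 3 x 0.399 0.403 y -0.378
blue 181
  z0.00 5 x 0.424 0.435 y -0.367
  z0.01 21 x 0.418 0.435 y -0.368
  z0.02 23 x 0.42 0.436 y -0.369
  z0.03 36 x 0.414 0.435 y -0.368
  z0.04 32 x 0.417 0.432 y -0.367
  z0.05 30 x 0.411 0.43 y -0.368
  z0.06 22 x 0.415 0.43 y -0.368
  z0.07 8 x 0.422 0.428 y -0.368
  z0.08 4 x 0.417 0.42 y -0.378
```

move_arm --increments '[{"xyz": [-3,0,0],"roll": 0,"grip": 0},{"xyz": [-3,0,0],"roll": 0,"grip": 0},{"xyz": [-3,0,0],"roll": 0,"grip": 0},{"xyz": [-3,0,0.5],"roll": 0,"grip": 0},{"xyz": [-3,0,0.5],"roll": 0,"grip": 0}]'

```text
time_s: 27.1
position: [0.3926, -0.3354, 0.0386]
tcp_rot: [[1.0, 0.0, 0.004], [0.0, -1.0, -0.002], [0.004, 0.002, -1.0]]
force: [1.0, 3.5, 17.5]
opening: 0.741
grasp_force: 30.0
```

move_arm --increments '[{"xyz": [-3,0,1],"roll": 0,"grip": 0},{"xyz": [-3,0,1],"roll": 0,"grip": 0},{"xyz": [-3,0,1],"roll": 0,"grip": 0},{"xyz": [0,0,0],"roll": 0,"grip": 0}]'

```text
time_s: 27.43
position: [0.3818, -0.3353, 0.0354]
tcp_rot: [[1.0, 0.001, 0.001], [0.001, -1.0, -0.002], [0.001, 0.002, -1.0]]
force: [-3.1, 2.3, 20.1]
opening: 0.742
grasp_force: 30.0
```

```bash
python3 - <<'E'
from h import *
st(); b=tiltcheck()
E
```

```text
27.4333 [ 0.3818 -0.3353  0.0354] [-53.9  35.3 106.1  -0.   38.5  36.1] [-3.1  2.3 20.1] 0.7419952431822433 29.984143786132336
[[1.0, 0.001, 0.001], [0.001, -1.0, -0.002], [0.001, 0.002, -1.0]]
white 390
  z0.00 109 x 0.312 0.436 y -0.368
  z0.01 72 x 0.324 0.435 y -0.366
  z0.02 58 x 0.389 0.433 y -0.367
  z0.03 41 x 0.385 0.427 y -0.368
  z0.04 37 x 0.379 0.423 y -0.368
  z0.05 28 x 0.374 0.394 y -0.368
  z0.06 4 x 0.368 0.386 y -0.368
  z0.07 7 x 0.37 0.389 y -0.377
blue 303
  z0.01 12 x 0.412 0.432 y -0.368
  z0.02 71 x 0.412 0.433 y -0.355
  z0.03 87 x 0.404 0.429 y -0.35
  z0.04 53 x 0.402 0.423 y -0.363
  z0.05 49 x 0.394 0.417 y -0.367
  z0.06 28 x 0.394 0.411 y -0.367
  z0.07 2 x 0.393 0.395 y -0.373
```

move_arm --increments '[{"xyz": [-6,0,1],"roll": 0,"grip": 0},{"xyz": [-6,0,1.5],"roll": 0,"grip": 0},{"xyz": [-5,0,1.5],"roll": 0,"grip": 0},{"xyz": [-5,0,2],"roll": 0,"grip": 0},{"xyz": [-4,0,2],"roll": 0,"grip": 0}]'

```text
time_s: 27.9
position: [0.3561, -0.3354, 0.0251]
tcp_rot: [[1.0, 0.0, 0.001], [0.0, -1.0, -0.001], [0.001, 0.001, -1.0]]
force: [3.5, -0.1, 0.9]
opening: 0.744
grasp_force: 30.0
```

move_arm --increments '[{"xyz": [-4,0,3],"roll": 0,"grip": 0},{"xyz": [-4,0,3.5],"roll": 0,"grip": 0},{"xyz": [-4,0,3.5],"roll": 0,"grip": 0},{"xyz": [-3,0,4],"roll": 0,"grip": 0},{"xyz": [0,0,0],"roll": 0,"grip": 0}]'

```text
time_s: 28.32
position: [0.3396, -0.3348, 0.0108]
tcp_rot: [[1.0, 0.0, -0.002], [0.0, -1.0, 0.001], [-0.002, -0.001, -1.0]]
force: [-2.6, -1.6, 4.4]
opening: 0.746
grasp_force: 30.0
```

```bash
python3 - <<'E'
from h import *
st(); b=tiltcheck()
E
```

```text
28.3167 [ 0.3396 -0.3348  0.0108] [-5.80e+01  3.69e+01  1.11e+02 -1.00e-01  3.22e+01  3.20e+01] [-2.6 -1.6  4.4] 0.7464621023403354 30.00020690029487
[[1.0, 0.0, -0.002], [0.0, -1.0, 0.001], [-0.002, -0.001, -1.0]]
white 424
  z0.00 192 x 0.27 0.409 y -0.366
  z0.01 50 x 0.271 0.41 y -0.368
  z0.02 59 x 0.349 0.408 y -0.368
  z0.03 54 x 0.341 0.409 y -0.368
  z0.04 24 x 0.346 0.399 y -0.367
  z0.05 6 x 0.351 0.384 y -0.306
blue 510
  z0.02 17 x 0.385 0.408 y -0.368
  z0.03 112 x 0.364 0.409 y -0.354
  z0.04 258 x 0.362 0.407 y -0.342
  z0.05 106 x 0.375 0.386 y -0.339
  z0.06 15 x 0.341 0.35 y -0.306
```

```bash
python3 - <<'E'
from h import *
S=np.load("pics/side0.npz")
for uv in [(237,331),(243,341),(249,350),(255,360),(259,366),(261,368)]: print(uv,depth_pts("side",S["d"],[uv])[0].round(3),S["i"][uv[1],uv[0]])
st()
E
```

```text
(237, 331) [[ 0.285 -0.206  0.016]] [80 80 79]
(243, 341) [[ 0.301 -0.237  0.014]] [96 92 87]
(249, 350) [[ 0.316 -0.265  0.015]] [254 253 245]
(255, 360) [[ 0.331 -0.293  0.013]] [255 255 249]
(259, 366) [[ 0.34  -0.314  0.018]] [102 101  93]
(261, 368) [[ 0.345 -0.317  0.015]] [61 56 54]
28.3667 [ 0.3398 -0.3347  0.011 ] [-5.80e+01  3.69e+01  1.11e+02 -1.00e-01  3.22e+01  3.21e+01] [-3.4 -1.3  3. ] 0.7431548207736165 30.000564528163522
[[1.0, 0.0, -0.002], [0.0, -1.0, 0.001], [-0.002, -0.001, -1.0]]
```

move_arm --increments '[{"xyz": [0,0,-10],"roll": 0,"grip": 0},{"xyz": [0,0,-15],"roll": 0,"grip": 0},{"xyz": [0,0,-10],"roll": 0,"grip": 0},{"xyz": [12,0,0],"roll": 0,"grip": 0},{"xyz": [18,0,0],"roll": 0,"grip": 0}]'

```text
time_s: 28.78
position: [0.3701, -0.3333, 0.0466]
tcp_rot: [[1.0, -0.001, -0.002], [-0.001, -1.0, 0.003], [-0.002, -0.003, -1.0]]
force: [0.6, -0.2, -2.9]
opening: 0.742
grasp_force: 30.0
```

move_arm --increments '[{"xyz": [18,0,0],"roll": 0,"grip": 0},{"xyz": [15,0,0],"roll": 0,"grip": 0},{"xyz": [5,0,0],"roll": 0,"grip": 0},{"xyz": [0,0,0],"roll": 0,"grip": 0}]'

```text
time_s: 29.12
position: [0.4102, -0.334, 0.0459]
tcp_rot: [[1.0, 0.003, -0.0], [0.003, -1.0, 0.001], [-0.0, -0.001, -1.0]]
force: [-1.0, -0.4, -3.6]
opening: 0.745
grasp_force: 30.0
```

```bash
python3 - <<'E'
from h import *
st(); b=tiltcheck()
E
```

```text
29.1167 [ 0.4102 -0.334   0.0459] [-51.3  35.3 102.6   0.   42.1  38.5] [-1.  -0.4 -3.6] 0.7453803688716264 29.999666051007807
[[1.0, 0.003, -0.0], [0.003, -1.0, 0.001], [-0.0, -0.001, -1.0]]
white 319
  z0.00 29 x 0.379 0.471 y -0.34
  z0.01 4 x 0.34 0.342 y -0.296
  z0.02 2 x 0.463 0.465 y -0.367
  z0.03 21 x 0.452 0.472 y -0.367
  z0.04 56 x 0.434 0.476 y -0.366
  z0.05 69 x 0.421 0.478 y -0.366
  z0.06 54 x 0.409 0.477 y -0.366
  z0.07 41 x 0.399 0.478 y -0.367
  z0.08 15 x 0.415 0.463 y -0.367
  z0.09 4 x 0.422 0.428 y -0.304
blue 402
  z0.05 8 x 0.467 0.476 y -0.367
  z0.06 44 x 0.447 0.478 y -0.366
  z0.07 229 x 0.432 0.479 y -0.346
  z0.08 115 x 0.432 0.464 y -0.343
```

move_arm --increments '[{"xyz": [0,0,10],"roll": 0,"grip": 0},{"xyz": [0,0,8],"roll": 0,"grip": 0},{"xyz": [0,0,6],"roll": 0,"grip": 0},{"xyz": [-2,0,3],"roll": 0,"grip": 0},{"xyz": [0,0,0],"roll": 0,"grip": 0}]'

```text
time_s: 29.58
position: [0.4056, -0.334, 0.0182]
tcp_rot: [[1.0, -0.0, -0.002], [-0.0, -1.0, 0.003], [-0.002, -0.003, -1.0]]
force: [0.5, -0.4, -2.9]
opening: 0.747
grasp_force: 30.0
```

move_arm --increments '[{"xyz": [-4,0,4],"roll": 0,"grip": 0},{"xyz": [-4,0,4],"roll": 0,"grip": 0},{"xyz": [-3,0,4],"roll": 0,"grip": 0},{"xyz": [-3,0,4],"roll": 0,"grip": 0},{"xyz": [0,0,0],"roll": 0,"grip": 0}]'

```text
time_s: 30.0
position: [0.3926, -0.3354, 0.0034]
tcp_rot: [[1.0, -0.0, 0.001], [-0.0, -1.0, -0.001], [0.001, 0.001, -1.0]]
force: [-0.3, -1.5, 2.8]
opening: 0.745
grasp_force: 30.0
```

```bash
python3 - <<'E'
from h import *
st(); b=tiltcheck()
E
```

```text
30.0 [ 0.3926 -0.3354  0.0034] [-52.9  39.1 105.6  -0.   35.2  37.1] [-0.3 -1.5  2.8] 0.7447066186085172 29.99903431644981
[[1.0, -0.0, 0.001], [-0.0, -1.0, -0.001], [0.001, 0.001, -1.0]]
white 291
  z0.00 62 x 0.323 0.461 y -0.367
  z0.01 91 x 0.324 0.461 y -0.366
  z0.02 69 x 0.395 0.461 y -0.368
  z0.03 31 x 0.404 0.462 y -0.369
  z0.04 17 x 0.398 0.456 y -0.306
  z0.05 2 x 0.406 0.427 y -0.304
blue 429
  z0.02 18 x 0.435 0.461 y -0.368
  z0.03 123 x 0.416 0.463 y -0.353
  z0.04 257 x 0.432 0.462 y -0.341
  z0.05 21 x 0.395 0.437 y -0.324
  z0.06 10 x 0.395 0.406 y -0.309
```

move_arm --increments '[{"xyz": [-2,0,4],"roll": 0,"grip": 0},{"xyz": [-2,0,5],"roll": 0,"grip": 0},{"xyz": [-1,0,5],"roll": 0,"grip": 0},{"xyz": [-1,0,4],"roll": 0,"grip": 0},{"xyz": [0,0,0],"roll": 0,"grip": 0}]'

```text
time_s: 30.47
position: [0.3861, -0.3345, -0.0151]
tcp_rot: [[1.0, 0.001, -0.001], [0.001, -1.0, 0.001], [-0.001, -0.001, -1.0]]
force: [-3.3, -0.6, 2.7]
opening: 0.743
grasp_force: 30.0
```

move_arm --increments '[{"xyz": [0,0,3],"roll": 0,"grip": 0},{"xyz": [0,0,2],"roll": 0,"grip": 0},{"xyz": [0,0,2],"roll": 0,"grip": 0},{"xyz": [0,0,0],"roll": 0,"grip": 0}]'

```text
time_s: 30.8
position: [0.3868, -0.3344, -0.0219]
tcp_rot: [[1.0, 0.001, -0.001], [0.001, -1.0, 0.001], [-0.001, -0.001, -1.0]]
force: [-4.0, 1.2, 2.1]
opening: 0.739
grasp_force: 30.0
```

```bash
python3 - <<'E'
from h import *
st(); b=tiltcheck()
E
```

```text
30.8 [ 0.3868 -0.3344 -0.0219] [-53.4  41.8 106.7   0.   31.6  36.6] [-4.   1.2  2.1] 0.7390380391013016 30.000073984265327
[[1.0, 0.001, -0.001], [0.001, -1.0, 0.001], [-0.001, -0.001, -1.0]]
white 325
  z0.00 127 x 0.317 0.457 y -0.367
  z0.01 87 x 0.318 0.457 y -0.301
  z0.02 11 x 0.427 0.45 y -0.368
  z0.03 19 x 0.423 0.456 y -0.305
  z0.09 33 x 0.413 0.421 y -0.329
blue 467
  z0.01 6 x 0.433 0.457 y -0.367
  z0.02 36 x 0.427 0.457 y -0.368
  z0.03 403 x 0.385 0.457 y -0.335
  z0.04 5 x 0.399 0.442 y -0.336
  z0.09 4 x 0.42 0.42 y -0.361
```

move_arm --increments '[{"xyz": [0,0,2],"roll": 0,"grip": 0},{"xyz": [0,0,0],"roll": 0,"grip": 0},{"xyz": [0,0,0],"roll": 0,"grip": 0}]'

```text
time_s: 31.1
position: [0.387, -0.3346, -0.0237]
tcp_rot: [[1.0, 0.001, -0.0], [0.001, -1.0, 0.0], [-0.0, -0.0, -1.0]]
force: [-2.5, 0.3, 2.4]
opening: 0.746
grasp_force: 30.0
```

move_arm --increments '[{"xyz": [0,0,2],"roll": 0,"grip": 0},{"xyz": [0,0,0],"roll": 0,"grip": 0},{"xyz": [0,0,0],"roll": 0,"grip": 0}]'

```text
time_s: 31.35
position: [0.3871, -0.3347, -0.024]
tcp_rot: [[1.0, 0.001, 0.0], [0.001, -1.0, -0.0], [0.0, 0.0, -1.0]]
force: [-4.1, 2.4, 16.2]
opening: 0.741
grasp_force: 30.0
```

Flat on the bench (force step). Release, rise clear, and look.

move_arm --increments '[{"xyz": [0,0,-2],"roll": 0,"grip": 0},{"xyz": [0,0,0],"roll": 0,"grip": 90},{"xyz": [0,0,0],"roll": 0,"grip": 90},{"xyz": [0,0,0],"roll": 0,"grip": 90},{"xyz": [0,0,0],"roll": 0,"grip": 90}]'

```text
time_s: 31.77
position: [0.3873, -0.3351, -0.0238]
tcp_rot: [[1.0, 0.001, 0.0], [0.001, -1.0, -0.0], [0.0, 0.0, -1.0]]
force: [-0.0, 0.8, 0.1]
opening: 0.884
grasp_force: 0.0
```

move_arm --increments '[{"xyz": [0,0,-10],"roll": 0,"grip": 90},{"xyz": [0,0,-20],"roll": 0,"grip": 90},{"xyz": [0,0,-30],"roll": 0,"grip": 90},{"xyz": [0,0,-30],"roll": 0,"grip": 90},{"xyz": [0,0,0],"roll": 0,"grip": 90}]'

```text
time_s: 32.18
position: [0.3895, -0.3378, 0.0715]
tcp_rot: [[1.0, 0.001, 0.006], [0.001, -1.0, -0.008], [0.006, 0.008, -1.0]]
force: [1.0, -2.1, -0.3]
opening: 0.897
grasp_force: 0.0
```

```bash
cat >> h.py <<'E'
def blob(mask_fn,c,rad,z0,z1,n="side"):
    b,d2=bot.capture(n); u,v,P=cloud(n,d2); I=b[v,u].astype(int)
    m=(np.hypot(P[:,0]-c[0],P[:,1]-c[1])<rad)&(P[:,2]>z0)&(P[:,2]<z1)&mask_fn(I)
    q=P[m]; r=cv2.minAreaRect(q[:,:2].astype(np.float32)*1000)
    print(n,len(q),"rect",np.round(r[0],1),np.round(r[1],1),round(r[2],1),"z",np.percentile(q[:,2],[5,50,95]).round(4)); return b,d2,q
blue=lambda I: I[:,2]>I[:,0]+20
E
python3 - <<'E'
from h import *
st()
b,d,q=blob(blue,(.42,-.335),.07,.028,.06)
b2,d2,q2=blob(lambda I:(I.min(1)>90)&(np.ptp(I,axis=1)<40),(.42,-.335),.06,.004,.024)
for z in(.004,.01,.015,.02,.025,.03): 
    u,v,P=cloud("side",d); I=b[v,u].astype(int); m=(abs(P[:,2]-z)<.003)&(abs(P[:,0]-.42)<.045)&(abs(P[:,1]+.37)<.015)
    print(z,I[m].mean(0).round(),m.sum())
E
```

```text
32.1833 [ 0.3895 -0.3378  0.0715] [-53.4  31.8 104.2   0.   43.4  36.6] [ 1.  -2.1 -0.3] 0.8974112207662355 0.0
[[1.0, 0.001, 0.006], [0.001, -1.0, -0.008], [0.006, 0.008, -1.0]]
side 901 rect [ 427.3 -336.3] [68.3 80.2] 89.5 z [0.0316 0.035  0.038 ]
side 221 rect [ 416.9 -366.7] [45.5 92.7] 65.1 z [0.005  0.0134 0.0225]
0.004 [182. 166. 141.] 165
0.01 [184. 184. 175.] 53
0.015 [159. 165. 162.] 69
0.02 [123. 138. 143.] 63
0.025 [ 95. 120. 131.] 64
0.03 [ 99. 131. 146.] 82
```

move_arm --increments '[{"xyz": [17,-1,0],"roll": 0,"grip": 100},{"xyz": [17,0,0],"roll": 0,"grip": 100},{"xyz": [0,0,25],"roll": 0,"grip": 100},{"xyz": [0,0,30],"roll": 0,"grip": 100},{"xyz": [0,0,0],"roll": 0,"grip": 100}]'

```text
time_s: 32.7
position: [0.4179, -0.33, 0.0063]
tcp_rot: [[1.0, 0.001, -0.008], [0.001, -1.0, 0.009], [-0.008, -0.009, -1.0]]
force: [-0.8, 0.5, -0.7]
opening: 0.996
grasp_force: 0.0
```

move_arm --increments '[{"xyz": [0,0,15],"roll": 0,"grip": 100},{"xyz": [0,0,10],"roll": 0,"grip": 100},{"xyz": [0,0,0],"roll": 0,"grip": 100},{"xyz": [0,0,0],"roll": 0,"grip": 100}]'

```text
time_s: 33.03
position: [0.4205, -0.3333, -0.0137]
tcp_rot: [[1.0, 0.001, -0.001], [0.001, -1.0, 0.001], [-0.001, -0.001, -1.0]]
force: [-0.1, 0.4, 0.1]
opening: 0.999
grasp_force: 0.0
```

move_arm --increments '[{"xyz": [4,2.5,-1],"roll": 0,"grip": 100},{"xyz": [0,0,0],"roll": 0,"grip": 0},{"xyz": [0,0,0],"roll": 0,"grip": 0},{"xyz": [0,0,0],"roll": 0,"grip": 0},{"xyz": [0,0,0],"roll": 0,"grip": 0}]'

```text
time_s: 33.45
position: [0.4251, -0.3364, -0.012]
tcp_rot: [[1.0, 0.001, 0.0], [0.001, -1.0, -0.001], [0.0, 0.001, -1.0]]
force: [-0.0, 0.2, 0.6]
opening: 0.782
grasp_force: 0.0
```

move_arm --increments '[{"xyz": [0,0,0],"roll": 0,"grip": 0},{"xyz": [0,0,-1],"roll": 0,"grip": 0},{"xyz": [0,0,-2],"roll": 0,"grip": 0},{"xyz": [0,0,-3],"roll": 0,"grip": 0},{"xyz": [0,0,0],"roll": 0,"grip": 0}]'

```text
time_s: 33.87
position: [0.4249, -0.3361, -0.0063]
tcp_rot: [[1.0, 0.001, -0.0], [0.001, -1.0, 0.0], [-0.0, -0.0, -1.0]]
force: [-0.2, 1.1, -1.7]
opening: 0.744
grasp_force: 30.0
```

move_arm --increments '[{"xyz": [0,0,-4],"roll": 0,"grip": 0},{"xyz": [0,0,-4],"roll": 0,"grip": 0},{"xyz": [0,0,-4],"roll": 0,"grip": 0},{"xyz": [0,0,0],"roll": 0,"grip": 0},{"xyz": [0,0,0],"roll": 0,"grip": 0}]'

```text
time_s: 34.28
position: [0.4252, -0.3366, 0.0059]
tcp_rot: [[1.0, 0.001, 0.001], [0.001, -1.0, -0.001], [0.001, 0.001, -1.0]]
force: [0.6, -0.4, -2.8]
opening: 0.743
grasp_force: 30.0
```

```bash
python3 - <<'E'
from h import *
st()
b,d,q=blob(blue,(.42,-.335),.08,.03,.09)
u,v,P=cloud("side",d); I=b[v,u].astype(int)
for z in np.arange(.003,.07,.005):
    m=(abs(P[:,2]-z)<.0025)&(abs(P[:,0]-.42)<.04)&(abs(P[:,1]+.37)<.012)
    if m.sum()>3: print(z.round(3),I[m].mean(0).round(),m.sum())
E
```

```text
34.2833 [ 0.4252 -0.3366  0.0059] [-50.2  39.9 101.8  -0.   38.2  39.8] [ 0.6 -0.4 -2.8] 0.7433413160551023 29.998885318636894
[[1.0, 0.001, 0.001], [0.001, -1.0, -0.001], [0.001, 0.001, -1.0]]
side 6 rect [ 426.2 -369.4] [65.4  2.7] 2.9 z [0.035  0.0378 0.0402]
0.003 [163. 149. 126.] 140
0.008 [192. 189. 178.] 61
0.013 [189. 178. 162.] 100
0.018 [188. 160. 129.] 60
0.023 [180. 155. 128.] 18
0.033 [137. 115. 101.] 25
0.038 [ 98. 102. 104.] 16
0.043 [109.  90.  74.] 12
0.048 [83. 60. 46.] 14
0.053 [48. 46. 44.] 8
```

move_arm --increments '[{"xyz": [0,0,-10],"roll": 0,"grip": 0},{"xyz": [0,0,-15],"roll": 0,"grip": 0},{"xyz": [0,0,-10],"roll": 0,"grip": 0},{"xyz": [0,0,0],"roll": 0,"grip": 0},{"xyz": [0,0,0],"roll": 0,"grip": 0}]'

```text
time_s: 34.75
position: [0.4254, -0.3368, 0.0413]
tcp_rot: [[1.0, 0.001, 0.001], [0.001, -1.0, -0.002], [0.001, 0.002, -1.0]]
force: [-0.8, -0.0, -1.4]
opening: 0.74
grasp_force: 30.0
```

```bash
python3 - <<'E'
from h import *
st()
b,d=bot.capture("side"); np.savez("pics/s8.npz",i=b,d=d)
save("crop10.png",cv2.resize(b[270:400,230:400],None,fx=4.5,fy=4.5,interpolation=cv2.INTER_CUBIC))
E
```

```text
34.75 [ 0.4254 -0.3368  0.0413] [-50.2  36.4 100.9  -0.   42.6  39.8] [-0.8 -0.  -1.4] 0.7402195929058291 29.998816028237343
[[1.0, 0.001, 0.001], [0.001, -1.0, -0.002], [0.001, 0.002, -1.0]]
```

View pics/crop10.png

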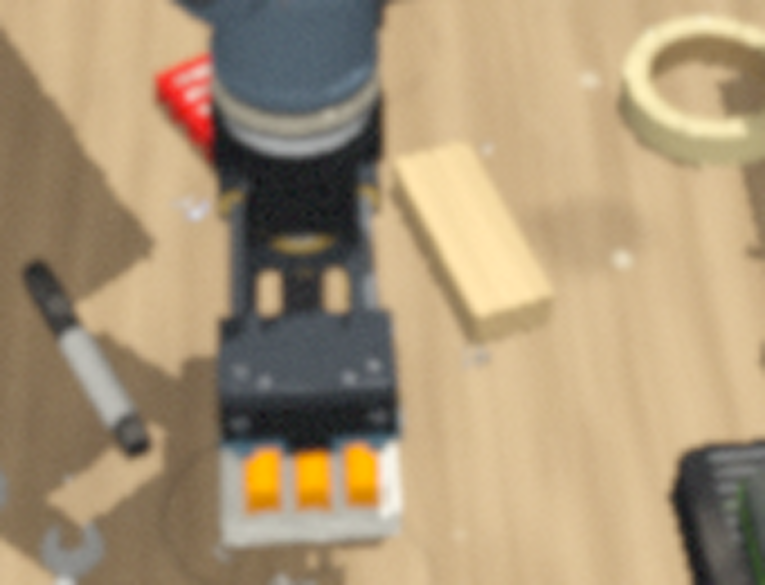

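move_arm --increments '[{"xyz": [0,0,-25],"roll": 0,"grip": 0},{"xyz": [0,0,-25],"roll": 0,"grip": 0},{"xyz": [-5,18,0],"roll": 0,"grip": 0},{"xyz": [-10,34,0],"roll": 0,"grip": 0},{"xyz": [-10,34,0],"roll": 0,"grip": 0}]'

```text
time_s: 35.22
position: [0.3999, -0.4217, 0.0903]
tcp_rot: [[1.0, 0.003, -0.001], [0.003, -1.0, 0.001], [-0.001, -0.001, -1.0]]
force: [0.3, -0.9, -2.7]
opening: 0.744
grasp_force: 30.0
```

move_arm --increments '[{"xyz": [-10,34,0],"roll": 0,"grip": 0},{"xyz": [-10,34,0],"roll": 0,"grip": 0},{"xyz": [-10,34,0],"roll": 0,"grip": 0},{"xyz": [-10,34,0],"roll": 0,"grip": 0},{"xyz": [-10,34,0],"roll": 0,"grip": 0}]'

```text
time_s: 35.63
position: [0.349, -0.593, 0.0891]
tcp_rot: [[1.0, 0.001, -0.001], [0.001, -1.0, 0.002], [-0.001, -0.002, -1.0]]
force: [0.2, 0.4, -2.1]
opening: 0.742
grasp_force: 30.0
```

move_arm --increments '[{"xyz": [-10,34,0],"roll": 0,"grip": 0},{"xyz": [-10,34,0],"roll": 0,"grip": 0},{"xyz": [-7,34,0],"roll": 0,"grip": 0},{"xyz": [0,33,0],"roll": 0,"grip": 0},{"xyz": [0,0,0],"roll": 0,"grip": 0}]'

```text
time_s: 36.05
position: [0.3206, -0.7343, 0.0884]
tcp_rot: [[1.0, -0.003, 0.0], [-0.003, -1.0, -0.006], [0.0, 0.006, -1.0]]
force: [-0.3, -1.0, -1.5]
opening: 0.743
grasp_force: 30.0
```

move_arm --increments '[{"xyz": [0,0,30],"roll": 0,"grip": 0},{"xyz": [0,0,30],"roll": 0,"grip": 0},{"xyz": [0,0,30],"roll": 0,"grip": 0},{"xyz": [0,0,12],"roll": 0,"grip": 0},{"xyz": [0,0,0],"roll": 0,"grip": 0}]'

```text
time_s: 36.47
position: [0.3219, -0.7223, -0.0181]
tcp_rot: [[1.0, 0.001, -0.003], [0.001, -1.0, 0.012], [-0.003, -0.012, -1.0]]
force: [0.1, 0.8, -3.2]
opening: 0.747
grasp_force: 30.0
```

move_arm --increments '[{"xyz": [0,0,2],"roll": 0,"grip": 0},{"xyz": [0,0,2],"roll": 0,"grip": 0},{"xyz": [0,0,0],"roll": 0,"grip": 0}]'

```text
time_s: 36.72
position: [0.3238, -0.7291, -0.0132]
tcp_rot: [[1.0, 0.001, 0.001], [0.001, -1.0, -0.004], [0.001, 0.004, -1.0]]
force: [0.0, 0.1, -0.4]
opening: 0.745
grasp_force: 30.0
```

move_arm --increments '[{"xyz": [0,0,2],"roll": 0,"grip": 0},{"xyz": [0,0,0],"roll": 0,"grip": 0},{"xyz": [0,0,0],"roll": 0,"grip": 0}]'

```text
time_s: 36.97
position: [0.3235, -0.7278, -0.0164]
tcp_rot: [[1.0, 0.001, 0.0], [0.001, -1.0, -0.001], [0.0, 0.001, -1.0]]
force: [0.3, -0.9, -2.1]
opening: 0.747
grasp_force: 30.0
```

move_arm --increments '[{"xyz": [0,0,2],"roll": 0,"grip": 0},{"xyz": [0,0,2],"roll": 0,"grip": 0},{"xyz": [0,0,2],"roll": 0,"grip": 0},{"xyz": [0,0,0],"roll": 0,"grip": 0}]'

```text
time_s: 37.3
position: [0.3231, -0.7268, -0.0244]
tcp_rot: [[1.0, 0.001, -0.0], [0.001, -1.0, 0.001], [-0.0, -0.001, -1.0]]
force: [0.8, 0.2, -1.7]
opening: 0.744
grasp_force: 30.0
```

move_arm --increments '[{"xyz": [0,0,2],"roll": 0,"grip": 0},{"xyz": [0,0,0],"roll": 0,"grip": 0},{"xyz": [0,0,0],"roll": 0,"grip": 0}]'

```text
time_s: 37.55
position: [0.3232, -0.7272, -0.0247]
tcp_rot: [[1.0, 0.001, -0.0], [0.001, -1.0, 0.0], [-0.0, -0.0, -1.0]]
force: [-0.2, 2.4, 4.5]
opening: 0.744
grasp_force: 30.0
```

move_arm --increments '[{"xyz": [0,0,0],"roll": 0,"grip": 100},{"xyz": [0,0,0],"roll": 0,"grip": 100},{"xyz": [0,0,0],"roll": 0,"grip": 100},{"xyz": [0,0,0],"roll": 0,"grip": 100},{"xyz": [0,0,-10],"roll": 0,"grip": 100}]'

```text
time_s: 37.97
position: [0.3227, -0.7255, -0.0181]
tcp_rot: [[1.0, 0.001, -0.001], [0.001, -1.0, 0.005], [-0.001, -0.005, -1.0]]
force: [-0.1, 1.4, -0.9]
opening: 0.974
grasp_force: 0.0
```

move_arm --increments '[{"xyz": [0,0,-30],"roll": 0,"grip": 100},{"xyz": [0,0,-35],"roll": 0,"grip": 100},{"xyz": [0,0,-35],"roll": 0,"grip": 100},{"xyz": [0,0,0],"roll": 0,"grip": 100},{"xyz": [0,0,0],"roll": 0,"grip": 100}]'

```text
time_s: 38.38
position: [0.3242, -0.7303, 0.0896]
tcp_rot: [[1.0, 0.001, 0.002], [0.001, -1.0, -0.008], [0.002, 0.008, -1.0]]
force: [0.2, 0.5, 0.2]
opening: 0.999
grasp_force: 0.0
```

```bash
cat >> h.py <<'E'
amber=lambda I:(I[...,0]>I[...,2]+90)&(I[...,1]>I[...,2]+30)&(I[...,0]>I[...,1]+25)
def pulls():
    for n in("top","side"):
        b,d=bot.capture(n); m=amber(b.astype(int)).astype(np.uint8)
        k,lab,stt,cen=cv2.connectedComponentsWithStats(m,connectivity=4)
        for i in range(1,k):
            if stt[i,4]<12: continue
            v,u=np.nonzero((lab==i)&(d>0)); P,_=depth_pts(n,d,np.c_[u,v]); 
            if abs(np.median(P[:,0])-.4)>.3 or P[:,2].max()>.06: continue
            r=cv2.minAreaRect(P[:,:2].astype(np.float32)*1000)
            print(n,cen[i].round(0),len(P),"c",np.round(r[0],1),np.round(r[1],1),round(r[2],0),"med",np.median(P,0).round(4),"z",np.percentile(P[:,2],[5,95]).round(4))
E
python3 - <<'E'
from h import *
st(); pulls()
W=lambda I:(I.min(1)>120)&(np.ptp(I,axis=1)<35)
for n in("top","side"): blob(W,(.425,-.337),.06,.013,.024,n)
for n in("top","side"): blob(blue,(.323,-.727),.07,.01,.04,n)
E
```

```text
38.3833 [ 0.3242 -0.7303  0.0896] [-74.   49.6  57.6   0.   72.3  15.9] [0.2 0.5 0.2] 0.9994991121158909 0.0
[[1.0, 0.001, 0.002], [0.001, -1.0, -0.008], [0.002, 0.008, -1.0]]
top [101. 240.] 1531 c [481.2 640.1] [511.   36.4] 0.0 med [ 0.4847  0.641  -0.0007] z [-0.0055  0.0042]
top [182. 234.] 136 c [487.1 375. ] [122.2  26.1] 6.0 med [0.5161 0.379  0.0141] z [0.0078 0.0188]
top [418. 253.] 77 c [ 448.  -334.5] [12.2 47.3] 0.0 med [ 0.4479 -0.3334  0.0305] z [0.0234 0.035 ]
top [419. 261.] 76 c [ 424.  -335.1] [12.1 45.3] 0.0 med [ 0.4239 -0.3351  0.0299] z [0.0229 0.0345]
top [419. 268.] 80 c [ 401.5 -334.5] [46.  15.1] 89.0 med [ 0.4029 -0.3355  0.0296] z [0.0242 0.0353]
side [329. 106.] 26 c [ 611.5 1077.6] [21.8 31.5] 56.0 med [0.6121 1.0792 0.0264] z [0.0114 0.038 ]
side [342. 112.] 153 c [ 666.1 1077.3] [ 29.6 126. ] 87.0 med [ 0.6734  1.0792 -0.0026] z [-0.0265  0.0165]
side [310. 116.] 230 c [ 526.8 1076.9] [147.6  33.9] 1.0 med [ 0.5277  1.0784 -0.0232] z [-0.0434  0.012 ]
side [280. 128.] 362 c [ 380.  1078.5] [ 37.7 124.1] 88.0 med [ 0.3942  1.0789 -0.0647] z [-0.134  -0
[... 1726 characters left out ...]
                                                      ~~~~~~~~~~~~~^^^^^^^^^^^^^^^^^^
    return _quantile_unchecked(
        a, q, axis, out, overwrite_input, method, keepdims, weights)
    return _ureduce(a,
                    func=_quantile_ureduce_func,
    ...<5 lines>...
                    overwrite_input=overwrite_input,
                    method=method)
    r = func(a, **kwargs)
    result = _quantile(arr,
                       quantiles=q,
    ...<2 lines>...
                       out=out,
                       weights=wgt)
    slices_having_nans = np.isnan(arr[-1, ...])
                                  ~~~^^^^^^^^^
IndexError: index -1 is out of bounds for axis 0 with size 0
```

```bash
python3 - <<'E'
from h import *
T=np.load("pics/top0.npz");S=np.load("pics/side0.npz")
for n,Z,box in(("top",T,(215,310,205,285)),("side",S,(270,350,210,275))):
    u,v,P=cloud(n,Z["d"]); I=Z["i"][v,u].astype(int)
    m=(u>box[0])&(u<box[1])&(v>box[2])&(v<box[3])&(I.min(1)>150)&(np.ptp(I,axis=1)<25)&(abs(P[:,2]-.009)<.012)
    mk=np.zeros((480,640),np.uint8); mk[v[m],u[m]]=1
    k,lab,s,c=cv2.connectedComponentsWithStats(mk); i=1+np.argmax(s[1:,4]); sel=m&(lab[v,u]==i)
    q=P[sel]; print(n,cv2.minAreaRect(q[:,:2].astype(np.float32)*1000),np.median(q[:,2]).round(4))
    # post column: points z .03-.17
    m=(P[:,2]>.04)&(P[:,2]<.15)&(P[:,0]>.5)&(P[:,0]<.7)&(P[:,1]>.08)&(P[:,1]<.2); q=P[m]; print("post",len(q),np.median(q,0).round(4) if len(q) else "",q[:,:2].min(0).round(3) if len(q) else "",q[:,:2].max(0).round(3) if len(q) else "")
    Y=lambda I:(I[:,0]>170)&(I[:,1]>140)&(I[:,2]<100)
    m=Y(I)&(P[:,2]>.19)&(P[:,2]<.28)&(P[:,1]>.2)&(P[:,1]<.4)&(P[:,0]>.45)&(P[:,0]<.75)
    q=P[m]; print("handle",len(q),cv2.minAreaRect(q[:,:2].astype(np.float32)*1000),np.percentile(q[:,2],[5,50,95]).round(4))
    np.save("pics/handle_%s.npy"%n,q)
    m=(P[:,2]>.15)&(P[:,2]<.30)&(P[:,1]>.1)&(P[:,1]<.4)&(P[:,0]>.5)&(P[:,0]<.75)
    print("lamp all",P[m].min(0).round(3),P[m].max(0).round(3))
    top=P[(P[:,2]>.185)&(P[:,0]>.5)&(P[:,0]<.75)&(P[:,1]>.08)&(P[:,1]<.2)]; print("arm",len(top),top.min(0).round(3),top.max(0).round(3),[ (round(float(y),3),np.median(top[abs(top[:,1]-y)<.006,0]).round(4),np.median(top[abs(top[:,1]-y)<.006,2]).round(3)) for y in np.arange(.1,.2,.015) if (abs(top[:,1]-y)<.006).sum()>2])
E
```

```text
top ((470.5185546875, 137.9600067138672), (157.85037231445312, 223.5912322998047), 6.076229572296143) 0.0084
post 65 [0.5934 0.1469 0.0718] [0.589 0.106] [0.699 0.185]
handle 98 ((588.9981079101562, 258.427734375), (73.96212768554688, 34.88025665283203), 3.4802615642547607) [0.2351 0.2661 0.2712]
lamp all [0.525 0.118 0.182] [0.651 0.331 0.274]
arm 2197 [0.582 0.094 0.189] [0.75  0.2   0.635] [(0.1, np.float64(0.7286), np.float64(0.565)), (0.115, np.float64(0.7258), np.float64(0.571)), (0.13, np.float64(0.725), np.float64(0.57)), (0.145, np.float64(0.7244), np.float64(0.57)), (0.16, np.float64(0.7281), np.float64(0.578)), (0.175, np.float64(0.7294), np.float64(0.581)), (0.19, np.float64(0.7252), np.float64(0.567))]
side ((466.68719482421875, 145.71290588378906), (173.24078369140625, 248.94464111328125), 6.756657600402832) 0.0088
post 202 [0.5998 0.1431 0.0938] [0.589 0.133] [0.7   0.192]
handle 92 ((587.721923828125, 264.8875732421875), (72.52922821044922, 62.988704681396484), 8.310659408569336) [0.2406 0.2663 0.2705]
lamp all [0.528 0.112 0.15 ] [0.653 0.322 0.273]
arm 1173 [0.585 0.087 0.185] [0.75  0.2   0.634] [(0.1, np.float64(0.7324), np.float64(0.558)), (0.115, np.float64(0.7236), np.float64(0.558)), (0.13, np.float64(0.7196), np.float64(0.538)), (0.145, np.float64(0.7179), np.float64(0.531)), (0.16, np.float64(0.7288), np.float64(0.576)), (0.175, np.float64(0.7299), np.float64(0.583)), (0.19, np.float64(0.7233), np.float64(0.55))]
```

move_arm --increments '[{"xyz": [6,-18,0],"roll": 0,"grip": 100},{"xyz": [12,-36,0],"roll": 0,"grip": 100},{"xyz": [12,-36,0],"roll": 0,"grip": 100},{"xyz": [12,-36,0],"roll": 0,"grip": 100},{"xyz": [12,-36,0],"roll": 0,"grip": 100}]'

```text
time_s: 39.1
position: [0.377, -0.5631, 0.0832]
tcp_rot: [[1.0, 0.0, -0.001], [0.0, -1.0, 0.002], [-0.001, -0.002, -1.0]]
force: [1.0, 0.3, 0.0]
opening: 0.996
grasp_force: 0.0
```

move_arm --increments '[{"xyz": [12,-36,0],"roll": 0,"grip": 100},{"xyz": [12,-36,0],"roll": 0,"grip": 100},{"xyz": [12,-36,0],"roll": 0,"grip": 100},{"xyz": [12,-36,0],"roll": 0,"grip": 100},{"xyz": [12,-36,0],"roll": 0,"grip": 100}]'

```text
time_s: 39.52
position: [0.4369, -0.3831, 0.0836]
tcp_rot: [[1.0, 0.0, -0.001], [0.0, -1.0, 0.001], [-0.001, -0.001, -1.0]]
force: [0.5, 0.9, 0.7]
opening: 0.999
grasp_force: 0.0
```

move_arm --increments '[{"xyz": [12,-36,0],"roll": 0,"grip": 85},{"xyz": [0,-17,10],"roll": 0,"grip": 85},{"xyz": [0,0,20],"roll": 0,"grip": 85},{"xyz": [0,0,20],"roll": 0,"grip": 85},{"xyz": [0,0,0],"roll": 0,"grip": 85}]'

```text
time_s: 39.93
position: [0.447, -0.3293, 0.031]
tcp_rot: [[1.0, 0.002, -0.005], [0.002, -1.0, 0.006], [-0.005, -0.006, -1.0]]
force: [-0.2, 0.5, -1.0]
opening: 0.858
grasp_force: 0.0
```

move_arm --increments '[{"xyz": [0,0,10],"roll": 0,"grip": 85},{"xyz": [0,0,10],"roll": 0,"grip": 85},{"xyz": [0,0,0],"roll": 0,"grip": 85},{"xyz": [0,0,0],"roll": 0,"grip": 85}]'

```text
time_s: 40.27
position: [0.4487, -0.3324, 0.0141]
tcp_rot: [[1.0, 0.0, -0.001], [0.0, -1.0, 0.001], [-0.001, -0.001, -1.0]]
force: [-0.3, -0.2, -1.1]
opening: 0.852
grasp_force: 0.0
```

move_arm --increments '[{"xyz": [1,3,10],"roll": 0,"grip": 85},{"xyz": [0,0,10],"roll": 0,"grip": 85},{"xyz": [0,0,6],"roll": 0,"grip": 85},{"xyz": [0,0,0],"roll": 0,"grip": 85},{"xyz": [0,0,0],"roll": 0,"grip": 85}]'

```text
time_s: 40.68
position: [0.4495, -0.3349, -0.0122]
tcp_rot: [[1.0, 0.001, -0.001], [0.001, -1.0, 0.001], [-0.001, -0.001, -1.0]]
force: [-0.6, 0.1, 0.6]
opening: 0.849
grasp_force: 0.0
```

move_arm --increments '[{"xyz": [0,0,0],"roll": 0,"grip": 0},{"xyz": [0,0,0],"roll": 0,"grip": 0},{"xyz": [0,0,0],"roll": 0,"grip": 0},{"xyz": [0,0,0],"roll": 0,"grip": 0},{"xyz": [0,0,0],"roll": 0,"grip": 0}]'

```text
time_s: 41.1
position: [0.4501, -0.3354, -0.0113]
tcp_rot: [[1.0, 0.001, 0.0], [0.001, -1.0, -0.0], [0.0, 0.0, -1.0]]
force: [-0.1, 0.7, -0.4]
opening: 0.554
grasp_force: 0.0
```

move_arm --increments '[{"xyz": [0,0,0],"roll": 0,"grip": 0},{"xyz": [0,0,-3],"roll": 0,"grip": 0},{"xyz": [0,0,-10],"roll": 0,"grip": 0},{"xyz": [0,0,-20],"roll": 0,"grip": 0},{"xyz": [0,0,-20],"roll": 0,"grip": 0}]'

```text
time_s: 41.52
position: [0.4495, -0.3347, 0.042]
tcp_rot: [[1.0, 0.001, -0.001], [0.001, -1.0, 0.001], [-0.001, -0.001, -1.0]]
force: [1.1, -0.6, -0.0]
opening: 0.545
grasp_force: 30.0
```

move_arm --increments '[{"xyz": [0,0,-20],"roll": 0,"grip": 0},{"xyz": [0,-10,-15],"roll": 0,"grip": 0},{"xyz": [2,-25,0],"roll": 0,"grip": 0},{"xyz": [2,-35,0],"roll": 0,"grip": 0},{"xyz": [2,-35,0],"roll": 0,"grip": 0}]'

```text
time_s: 41.93
position: [0.4563, -0.2303, 0.0778]
tcp_rot: [[1.0, -0.001, 0.002], [-0.001, -1.0, -0.002], [0.002, 0.002, -1.0]]
force: [0.2, 1.1, -0.1]
opening: 0.542
grasp_force: 30.0
```

move_arm --increments '[{"xyz": [2,-35,0],"roll": 0,"grip": 0},{"xyz": [2,-35,0],"roll": 0,"grip": 0},{"xyz": [2,-35,0],"roll": 0,"grip": 0},{"xyz": [2,-35,0],"roll": 0,"grip": 0},{"xyz": [2,-35,0],"roll": 0,"grip": 0}]'

```text
time_s: 42.35
position: [0.4658, -0.0538, 0.0773]
tcp_rot: [[1.0, 0.0, 0.001], [0.0, -1.0, -0.0], [0.001, 0.0, -1.0]]
force: [1.0, -0.1, 0.4]
opening: 0.546
grasp_force: 30.0
```

move_arm --increments '[{"xyz": [3,-35,0],"roll": 0,"grip": 0},{"xyz": [3,-35,0],"roll": 0,"grip": 0},{"xyz": [3,-35,0],"roll": 0,"grip": 0},{"xyz": [0,-30,0],"roll": 0,"grip": 0},{"xyz": [0,-8,0],"roll": 0,"grip": 0}]'

```text
time_s: 42.77
position: [0.4742, 0.0915, 0.0773]
tcp_rot: [[1.0, 0.005, 0.001], [0.005, -1.0, 0.001], [0.001, -0.001, -1.0]]
force: [0.1, 0.3, 0.0]
opening: 0.549
grasp_force: 30.0
```

move_arm --increments '[{"xyz": [0,0,0],"roll": 0,"grip": 0},{"xyz": [0,0,20],"roll": 0,"grip": 0},{"xyz": [0,0,20],"roll": 0,"grip": 0},{"xyz": [0,0,10],"roll": 0,"grip": 0},{"xyz": [0,0,0],"roll": 0,"grip": 0}]'

```text
time_s: 43.18
position: [0.4732, 0.0865, 0.025]
tcp_rot: [[1.0, -0.001, -0.004], [-0.001, -1.0, -0.0], [-0.004, 0.0, -1.0]]
force: [0.2, -0.2, -0.5]
opening: 0.548
grasp_force: 30.0
```

move_arm --increments '[{"xyz": [0,0,15],"roll": 0,"grip": 0},{"xyz": [0,0,13],"roll": 0,"grip": 0},{"xyz": [0,0,7],"roll": 0,"grip": 0},{"xyz": [0,0,0],"roll": 0,"grip": 0},{"xyz": [0,0,0],"roll": 0,"grip": 0}]'

```text
time_s: 43.6
position: [0.4748, 0.0873, -0.0082]
tcp_rot: [[1.0, 0.0, -0.0], [0.0, -1.0, -0.0], [-0.0, 0.0, -1.0]]
force: [0.0, -0.1, 0.9]
opening: 0.547
grasp_force: 30.0
```

move_arm --increments '[{"xyz": [0,0,2],"roll": 0,"grip": 0},{"xyz": [0,0,1],"roll": 0,"grip": 0},{"xyz": [0,0,1],"roll": 0,"grip": 0},{"xyz": [0,0,0],"roll": 0,"grip": 0}]'

```text
time_s: 43.93
position: [0.4748, 0.0878, -0.0123]
tcp_rot: [[1.0, 0.001, 0.0], [0.001, -1.0, -0.0], [0.0, 0.0, -1.0]]
force: [0.9, 0.3, -0.1]
opening: 0.546
grasp_force: 30.0
```

move_arm --increments '[{"xyz": [0,0,1],"roll": 0,"grip": 0},{"xyz": [0,0,1],"roll": 0,"grip": 0},{"xyz": [0,0,0],"roll": 0,"grip": 0}]'

```text
time_s: 44.18
position: [0.4745, 0.0878, -0.0146]
tcp_rot: [[1.0, 0.001, -0.0], [0.001, -1.0, 0.0], [-0.0, -0.0, -1.0]]
force: [-0.1, -0.2, 0.4]
opening: 0.543
grasp_force: 30.0
```

move_arm --increments '[{"xyz": [0,0,1],"roll": 0,"grip": 0},{"xyz": [0,0,0],"roll": 0,"grip": 0},{"xyz": [0,0,0],"roll": 0,"grip": 0}]'

```text
time_s: 44.43
position: [0.4747, 0.0878, -0.0153]
tcp_rot: [[1.0, 0.001, 0.0], [0.001, -1.0, 0.0], [0.0, -0.0, -1.0]]
force: [0.2, 0.4, 3.6]
opening: 0.545
grasp_force: 30.0
```

Contact at the expected −15.3 mm. Release to ~75 % and rise, then return for the second (x≈0.426).

move_arm --increments '[{"xyz": [0,0,0],"roll": 0,"grip": 78},{"xyz": [0,0,0],"roll": 0,"grip": 78},{"xyz": [0,0,0],"roll": 0,"grip": 78},{"xyz": [0,0,0],"roll": 0,"grip": 78},{"xyz": [0,0,-10],"roll": 0,"grip": 78}]'

```text
time_s: 44.85
position: [0.4734, 0.0878, -0.0066]
tcp_rot: [[1.0, 0.001, -0.003], [0.001, -1.0, 0.0], [-0.003, -0.0, -1.0]]
force: [0.1, -0.3, -0.5]
opening: 0.762
grasp_force: 0.0
```

move_arm --increments '[{"xyz": [0,0,-30],"roll": 0,"grip": 85},{"xyz": [0,0,-30],"roll": 0,"grip": 85},{"xyz": [0,0,-20],"roll": 0,"grip": 85},{"xyz": [-2,20,0],"roll": 0,"grip": 85},{"xyz": [-4,36,0],"roll": 0,"grip": 85}]'

```text
time_s: 45.27
position: [0.4703, 0.0332, 0.0768]
tcp_rot: [[1.0, 0.006, 0.005], [0.006, -1.0, -0.0], [0.005, 0.0, -1.0]]
force: [0.3, 0.6, -0.1]
opening: 0.849
grasp_force: 0.0
```

move_arm --increments '[{"xyz": [-4,36,0],"roll": 0,"grip": 85},{"xyz": [-4,36,0],"roll": 0,"grip": 85},{"xyz": [-4,36,0],"roll": 0,"grip": 85},{"xyz": [-4,36,0],"roll": 0,"grip": 85},{"xyz": [-4,36,0],"roll": 0,"grip": 85}]'

```text
time_s: 45.68
position: [0.4483, -0.1499, 0.0751]
tcp_rot: [[1.0, 0.001, 0.0], [0.001, -1.0, -0.0], [0.0, 0.0, -1.0]]
force: [0.8, -0.4, -0.8]
opening: 0.85
grasp_force: 0.0
```

```bash
python3 - <<'E'
from h import *
st()
for n in("top","side"):
    b,d=bot.capture(n); m=amber(b.astype(int)).astype(np.uint8)
    k,lab,stt,cen=cv2.connectedComponentsWithStats(m,connectivity=4)
    for i in range(1,k):
        if stt[i,4]<25: continue
        v,u=np.nonzero((lab==i)&(d>0)); P,_=depth_pts(n,d,np.c_[u,v]); c=np.median(P,0)
        if not(.33<c[0]<.56 and -.42<c[1]<.26 and .01<c[2]<.04) : continue
        r=cv2.minAreaRect(P[:,:2].astype(np.float32)*1000)
        print(n,cen[i].round(0),len(P),"c",np.round(r[0],1),np.round(r[1],1),round(r[2],0),"med",c.round(4))
E
```

```text
45.6833 [ 0.4483 -0.1499  0.0751] [-32.1  29.4 109.6   0.   41.   57.9] [ 0.8 -0.4 -0.8] 0.849804260718154 0.0
[[1.0, 0.001, 0.0], [0.001, -1.0, -0.0], [0.0, 0.0, -1.0]]
top [278. 244.] 75 c [472.5  87.2] [12.1 42.8] 0.0 med [0.4723 0.0869 0.0248]
top [419. 261.] 76 c [ 424.  -334.7] [12.  45.6] 0.0 med [ 0.4239 -0.3345  0.03  ]
top [418. 271.] 78 c [ 393.9 -334.8] [12.1 46. ] 0.0 med [ 0.394  -0.3339  0.0297]
side [299. 370.] 161 c [ 427.6 -323.3] [79. 16.] 89.0 med [ 0.4279 -0.3404  0.0302]
side [285. 371.] 155 c [ 398.  -324.7] [76.2 13.2] 89.0 med [ 0.3977 -0.3409  0.0299]
```

move_arm --increments '[{"xyz": [-4,36,0],"roll": 0,"grip": 85},{"xyz": [-4,36,0],"roll": 0,"grip": 85},{"xyz": [-4,36,0],"roll": 0,"grip": 85},{"xyz": [-4,36,0],"roll": 0,"grip": 85},{"xyz": [-4,20,0],"roll": 0,"grip": 85}]'

```text
time_s: 46.2
position: [0.4296, -0.3161, 0.0753]
tcp_rot: [[1.0, -0.001, 0.002], [-0.001, -1.0, -0.003], [0.002, 0.003, -1.0]]
force: [0.9, 1.1, -0.3]
opening: 0.85
grasp_force: 0.0
```

move_arm --increments '[{"xyz": [-1.5,20,0],"roll": 0,"grip": 85},{"xyz": [0,0,20],"roll": 0,"grip": 85},{"xyz": [0,0,25],"roll": 0,"grip": 85},{"xyz": [0,0,15],"roll": 0,"grip": 85},{"xyz": [0,0,0],"roll": 0,"grip": 85}]'

```text
time_s: 46.62
position: [0.4257, -0.3297, 0.0122]
tcp_rot: [[1.0, 0.001, -0.004], [0.001, -1.0, 0.005], [-0.004, -0.005, -1.0]]
force: [-0.3, 0.8, 1.0]
opening: 0.849
grasp_force: 0.0
```

move_arm --increments '[{"xyz": [0,0,10],"roll": 0,"grip": 85},{"xyz": [0,0,0],"roll": 0,"grip": 85},{"xyz": [0,0,0],"roll": 0,"grip": 85}]'

```text
time_s: 46.87
position: [0.4278, -0.3321, 0.0049]
tcp_rot: [[1.0, 0.001, 0.0], [0.001, -1.0, -0.0], [0.0, 0.0, -1.0]]
force: [-0.2, 0.1, -1.1]
opening: 0.848
grasp_force: 0.0
```

move_arm --increments '[{"xyz": [-1.5,3,8],"roll": 0,"grip": 85},{"xyz": [0,0,8.5],"roll": 0,"grip": 85},{"xyz": [0,0,0],"roll": 0,"grip": 85},{"xyz": [0,0,0],"roll": 0,"grip": 0},{"xyz": [0,0,0],"roll": 0,"grip": 0}]'

```text
time_s: 47.28
position: [0.4259, -0.3352, -0.0121]
tcp_rot: [[1.0, 0.001, -0.0], [0.001, -1.0, 0.0], [-0.0, -0.0, -1.0]]
force: [0.4, -0.3, -0.7]
opening: 0.771
grasp_force: 0.0
```

move_arm --increments '[{"xyz": [0,0,0],"roll": 0,"grip": 0},{"xyz": [0,0,0],"roll": 0,"grip": 0},{"xyz": [0,0,0],"roll": 0,"grip": 0},{"xyz": [0,0,0],"roll": 0,"grip": 0}]'

```text
time_s: 47.62
position: [0.4261, -0.3354, -0.0118]
tcp_rot: [[1.0, 0.001, 0.0], [0.001, -1.0, -0.0], [0.0, 0.0, -1.0]]
force: [0.5, 0.3, 0.5]
opening: 0.545
grasp_force: 30.0
```

move_arm --increments '[{"xyz": [0,0,-3],"roll": 0,"grip": 0},{"xyz": [0,0,-10],"roll": 0,"grip": 0},{"xyz": [0,0,-25],"roll": 0,"grip": 0},{"xyz": [0,0,-25],"roll": 0,"grip": 0},{"xyz": [0,0,-25],"roll": 0,"grip": 0}]'

```text
time_s: 48.03
position: [0.4257, -0.335, 0.0774]
tcp_rot: [[1.0, 0.001, -0.0], [0.001, -1.0, 0.0], [-0.0, -0.0, -1.0]]
force: [0.2, -0.3, -0.7]
opening: 0.546
grasp_force: 30.0
```

move_arm --increments '[{"xyz": [0,-18,0],"roll": 0,"grip": 0},{"xyz": [0,-36,0],"roll": 0,"grip": 0},{"xyz": [0,-36,0],"roll": 0,"grip": 0},{"xyz": [0,-36,0],"roll": 0,"grip": 0},{"xyz": [0,-36,0],"roll": 0,"grip": 0}]'

```text
time_s: 48.45
position: [0.4257, -0.172, 0.0769]
tcp_rot: [[1.0, -0.0, 0.001], [-0.0, -1.0, -0.001], [0.001, 0.001, -1.0]]
force: [0.1, -0.5, 0.6]
opening: 0.546
grasp_force: 30.0
```

move_arm --increments '[{"xyz": [0,-36,0],"roll": 0,"grip": 0},{"xyz": [0,-36,0],"roll": 0,"grip": 0},{"xyz": [0,-36,0],"roll": 0,"grip": 0},{"xyz": [0,-36,0],"roll": 0,"grip": 0},{"xyz": [0,-36,0],"roll": 0,"grip": 0}]'

```text
time_s: 48.87
position: [0.4256, 0.0083, 0.0768]
tcp_rot: [[1.0, 0.0, 0.001], [0.0, -1.0, -0.0], [0.001, 0.0, -1.0]]
force: [1.5, -0.9, -0.2]
opening: 0.548
grasp_force: 30.0
```

move_arm --increments '[{"xyz": [-1,-36,0],"roll": 0,"grip": 0},{"xyz": [-1,-36,0],"roll": 0,"grip": 0},{"xyz": [-1,-36,0],"roll": 0,"grip": 0},{"xyz": [-1,-36,0],"roll": 0,"grip": 0},{"xyz": [0,-22,0],"roll": 0,"grip": 0}]'

```text
time_s: 49.28
position: [0.4211, 0.1757, 0.0769]
tcp_rot: [[1.0, 0.003, 0.001], [0.003, -1.0, 0.001], [0.001, -0.001, -1.0]]
force: [-0.0, -1.0, 0.1]
opening: 0.548
grasp_force: 30.0
```

move_arm --increments '[{"xyz": [0,0,0],"roll": 0,"grip": 0},{"xyz": [0,0,25],"roll": 0,"grip": 0},{"xyz": [0,0,25],"roll": 0,"grip": 0},{"xyz": [0,0,20],"roll": 0,"grip": 0},{"xyz": [0,0,0],"roll": 0,"grip": 0}]'

```text
time_s: 49.7
position: [0.4196, 0.1718, 0.0039]
tcp_rot: [[1.0, 0.0, -0.006], [0.0, -1.0, -0.001], [-0.006, 0.001, -1.0]]
force: [-0.5, 0.7, -0.4]
opening: 0.545
grasp_force: 30.0
```

move_arm --increments '[{"xyz": [0,0,8],"roll": 0,"grip": 0},{"xyz": [0,0,8],"roll": 0,"grip": 0},{"xyz": [0,0,4],"roll": 0,"grip": 0},{"xyz": [0,0,1],"roll": 0,"grip": 0},{"xyz": [0,0,0],"roll": 0,"grip": 0}]'

```text
time_s: 50.12
position: [0.4218, 0.1726, -0.0148]
tcp_rot: [[1.0, 0.001, 0.0], [0.001, -1.0, 0.0], [0.0, -0.0, -1.0]]
force: [0.6, -0.2, 0.4]
opening: 0.548
grasp_force: 30.0
```

move_arm --increments '[{"xyz": [0,0,1],"roll": 0,"grip": 0},{"xyz": [0,0,0],"roll": 0,"grip": 0},{"xyz": [0,0,0],"roll": 0,"grip": 0}]'

```text
time_s: 50.37
position: [0.4218, 0.1728, -0.0157]
tcp_rot: [[1.0, 0.001, 0.001], [0.001, -1.0, 0.0], [0.001, -0.0, -1.0]]
force: [0.0, -0.2, 0.4]
opening: 0.548
grasp_force: 30.0
```

move_arm --increments '[{"xyz": [0,0,0.7],"roll": 0,"grip": 0},{"xyz": [0,0,0],"roll": 0,"grip": 78},{"xyz": [0,0,0],"roll": 0,"grip": 78},{"xyz": [0,0,0],"roll": 0,"grip": 78},{"xyz": [0,0,0],"roll": 0,"grip": 78}]'

```text
time_s: 50.78
position: [0.4216, 0.1728, -0.0168]
tcp_rot: [[1.0, 0.001, 0.0], [0.001, -1.0, 0.0], [0.0, -0.0, -1.0]]
force: [-0.0, -0.0, 0.4]
opening: 0.742
grasp_force: 0.0
```

move_arm --increments '[{"xyz": [0,0,-10],"roll": 0,"grip": 78},{"xyz": [0,0,-30],"roll": 0,"grip": 85},{"xyz": [0,0,-30],"roll": 0,"grip": 85},{"xyz": [0,0,-22],"roll": 0,"grip": 85},{"xyz": [-1,18,0],"roll": 0,"grip": 85}]'

```text
time_s: 51.2
position: [0.424, 0.1566, 0.0788]
tcp_rot: [[1.0, 0.004, 0.009], [0.004, -1.0, 0.002], [0.009, -0.002, -1.0]]
force: [1.1, 0.2, 0.3]
opening: 0.847
grasp_force: 0.0
```

move_arm --increments '[{"xyz": [-2,36,0],"roll": 0,"grip": 85},{"xyz": [-2,36,0],"roll": 0,"grip": 85},{"xyz": [-2,36,0],"roll": 0,"grip": 85},{"xyz": [-2,36,0],"roll": 0,"grip": 85},{"xyz": [-2,36,0],"roll": 0,"grip": 85}]'

```text
time_s: 51.62
position: [0.4102, -0.0267, 0.0752]
tcp_rot: [[1.0, 0.001, -0.0], [0.001, -1.0, 0.0], [-0.0, -0.0, -1.0]]
force: [-0.5, -0.0, -0.6]
opening: 0.848
grasp_force: 0.0
```

move_arm --increments '[{"xyz": [-2,36,0],"roll": 0,"grip": 85},{"xyz": [-2,36,0],"roll": 0,"grip": 85},{"xyz": [-2,36,0],"roll": 0,"grip": 85},{"xyz": [-2,36,0],"roll": 0,"grip": 85},{"xyz": [-2,36,0],"roll": 0,"grip": 85}]'

```text
time_s: 52.03
position: [0.4002, -0.207, 0.0751]
tcp_rot: [[1.0, 0.0, -0.0], [0.0, -1.0, 0.0], [-0.0, -0.0, -1.0]]
force: [1.0, 0.3, 0.0]
opening: 0.846
grasp_force: 0.0
```

```bash
cat >> h.py <<'E'
def pulls2():
  for n in("top","side"):
    b,d=bot.capture(n); m=amber(b.astype(int)).astype(np.uint8)
    k,lab,stt,cen=cv2.connectedComponentsWithStats(m,connectivity=4)
    for i in range(1,k):
        if stt[i,4]<20: continue
        v,u=np.nonzero((lab==i)&(d>0)); P,_=depth_pts(n,d,np.c_[u,v]); c=np.median(P,0)
        if not(.3<c[0]<.56 and -.5<c[1]<.27 and .008<c[2]<.06) : continue
        r=cv2.minAreaRect(P[:,:2].astype(np.float32)*1000)
        print(n,cen[i].round(0),len(P),"c",np.round(r[0],1),np.round(r[1],1),round(r[2],0),"med",c.round(4))
E
python3 - <<'E'
from h import *
st(); pulls2()
E
```

```text
52.0333 [ 0.4002 -0.207   0.0751] [-41.6  28.3 112.6   0.   39.1  48.4] [1.  0.3 0. ] 0.8463773410361956 0.0
[[1.0, 0.0, -0.0], [0.0, -1.0, 0.0], [-0.0, -0.0, -1.0]]
top [278. 244.] 75 c [472.4  87.4] [12.1 42.9] 1.0 med [0.4723 0.087  0.026 ]
top [250. 261.] 80 c [421.  171.7] [12.  45.9] 1.0 med [0.421  0.1713 0.0259]
side [311. 250.] 76 c [475.8  82.6] [48.2 14.3] 87.0 med [0.4757 0.0781 0.0256]
side [285. 371.] 163 c [ 396.9 -323.5] [76.  15.4] 89.0 med [ 0.3976 -0.3393  0.03  ]
```

move_arm --increments '[{"xyz": [-1,36,0],"roll": 0,"grip": 85},{"xyz": [-1,36,0],"roll": 0,"grip": 85},{"xyz": [-1,32,0],"roll": 0,"grip": 85},{"xyz": [-1,20,0],"roll": 0,"grip": 85},{"xyz": [0,4,20],"roll": 0,"grip": 85}]'

```text
time_s: 52.55
position: [0.3998, -0.3398, 0.0577]
tcp_rot: [[1.0, -0.002, 0.007], [-0.002, -1.0, -0.009], [0.007, 0.009, -1.0]]
force: [0.5, -0.2, 1.3]
opening: 0.851
grasp_force: 0.0
```

move_arm --increments '[{"xyz": [0,0,25],"roll": 0,"grip": 85},{"xyz": [0,0,25],"roll": 0,"grip": 85},{"xyz": [0,0,0],"roll": 0,"grip": 85},{"xyz": [0,0,0],"roll": 0,"grip": 85}]'

```text
time_s: 52.88
position: [0.3961, -0.3314, 0.0042]
tcp_rot: [[1.0, 0.001, -0.003], [0.001, -1.0, 0.004], [-0.003, -0.004, -1.0]]
force: [-0.2, -0.9, 0.3]
opening: 0.851
grasp_force: 0.0
```

move_arm --increments '[{"xyz": [-0.5,1.5,8],"roll": 0,"grip": 85},{"xyz": [0,0,8.5],"roll": 0,"grip": 85},{"xyz": [0,0,0],"roll": 0,"grip": 85},{"xyz": [0,0,0],"roll": 0,"grip": 85}]'

```text
time_s: 53.22
position: [0.3966, -0.3347, -0.011]
tcp_rot: [[1.0, 0.001, 0.0], [0.001, -1.0, -0.0], [0.0, 0.0, -1.0]]
force: [-0.3, 0.3, 0.5]
opening: 0.853
grasp_force: 0.0
```

move_arm --increments '[{"xyz": [0,0,0],"roll": 0,"grip": 0},{"xyz": [0,0,0],"roll": 0,"grip": 0},{"xyz": [0,0,0],"roll": 0,"grip": 0},{"xyz": [0,0,0],"roll": 0,"grip": 0},{"xyz": [0,0,0],"roll": 0,"grip": 0}]'

```text
time_s: 53.63
position: [0.3965, -0.3349, -0.011]
tcp_rot: [[1.0, 0.001, 0.0], [0.001, -1.0, -0.0], [0.0, 0.0, -1.0]]
force: [-0.0, 0.7, 0.6]
opening: 0.555
grasp_force: 0.0
```

move_arm --increments '[{"xyz": [0,0,0],"roll": 0,"grip": 0},{"xyz": [0,0,-3],"roll": 0,"grip": 0},{"xyz": [0,0,-10],"roll": 0,"grip": 0},{"xyz": [0,0,-25],"roll": 0,"grip": 0},{"xyz": [0,0,-25],"roll": 0,"grip": 0}]'

```text
time_s: 54.05
position: [0.3957, -0.3339, 0.0522]
tcp_rot: [[1.0, 0.001, -0.002], [0.001, -1.0, 0.002], [-0.002, -0.002, -1.0]]
force: [-0.6, 0.6, -0.2]
opening: 0.545
grasp_force: 30.0
```

move_arm --increments '[{"xyz": [0,0,-25],"roll": 0,"grip": 0},{"xyz": [2,-18,0],"roll": 0,"grip": 0},{"xyz": [3,-36,0],"roll": 0,"grip": 0},{"xyz": [3,-36,0],"roll": 0,"grip": 0},{"xyz": [3,-36,0],"roll": 0,"grip": 0}]'

```text
time_s: 54.47
position: [0.4073, -0.2079, 0.0777]
tcp_rot: [[1.0, -0.001, 0.001], [-0.001, -1.0, -0.001], [0.001, 0.001, -1.0]]
force: [0.4, -1.3, -0.7]
opening: 0.542
grasp_force: 30.0
```

move_arm --increments '[{"xyz": [3,-36,0],"roll": 0,"grip": 0},{"xyz": [3,-36,0],"roll": 0,"grip": 0},{"xyz": [3,-36,0],"roll": 0,"grip": 0},{"xyz": [3,-36,0],"roll": 0,"grip": 0},{"xyz": [3,-36,0],"roll": 0,"grip": 0}]'

```text
time_s: 54.88
position: [0.4221, -0.0272, 0.0775]
tcp_rot: [[1.0, 0.0, 0.001], [0.0, -1.0, -0.0], [0.001, 0.0, -1.0]]
force: [0.6, -0.4, -0.5]
opening: 0.543
grasp_force: 30.0
```

move_arm --increments '[{"xyz": [3,-36,0],"roll": 0,"grip": 0},{"xyz": [3,-36,0],"roll": 0,"grip": 0},{"xyz": [3,-30,0],"roll": 0,"grip": 0},{"xyz": [0,-10,0],"roll": 0,"grip": 0},{"xyz": [0,0,0],"roll": 0,"grip": 0}]'

```text
time_s: 55.3
position: [0.4309, 0.0852, 0.0773]
tcp_rot: [[1.0, 0.005, 0.001], [0.005, -1.0, 0.0], [0.001, -0.0, -1.0]]
force: [-0.2, -0.5, -0.2]
opening: 0.546
grasp_force: 30.0
```

move_arm --increments '[{"xyz": [0,0,25],"roll": 0,"grip": 0},{"xyz": [0,0,25],"roll": 0,"grip": 0},{"xyz": [0,0,20],"roll": 0,"grip": 0},{"xyz": [0,0,0],"roll": 0,"grip": 0},{"xyz": [0,0,0],"roll": 0,"grip": 0}]'

```text
time_s: 55.72
position: [0.4304, 0.082, 0.0064]
tcp_rot: [[1.0, -0.001, -0.003], [-0.001, -1.0, -0.0], [-0.003, 0.0, -1.0]]
force: [-0.2, -0.5, -0.4]
opening: 0.544
grasp_force: 30.0
```

move_arm --increments '[{"xyz": [0,0,8],"roll": 0,"grip": 0},{"xyz": [0,0,8],"roll": 0,"grip": 0},{"xyz": [0,0,4],"roll": 0,"grip": 0},{"xyz": [0,0,1],"roll": 0,"grip": 0},{"xyz": [0,0,0],"roll": 0,"grip": 0}]'

```text
time_s: 56.13
position: [0.4311, 0.0832, -0.0143]
tcp_rot: [[1.0, 0.001, -0.0], [0.001, -1.0, 0.0], [-0.0, -0.0, -1.0]]
force: [0.1, 0.5, 0.3]
opening: 0.544
grasp_force: 30.0
```

move_arm --increments '[{"xyz": [0,0,1],"roll": 0,"grip": 0},{"xyz": [0,0,0],"roll": 0,"grip": 0},{"xyz": [0,0,0],"roll": 0,"grip": 0}]'

```text
time_s: 56.38
position: [0.4313, 0.0833, -0.015]
tcp_rot: [[1.0, 0.001, 0.0], [0.001, -1.0, -0.0], [0.0, 0.0, -1.0]]
force: [-0.2, -0.4, -0.1]
opening: 0.544
grasp_force: 30.0
```

move_arm --increments '[{"xyz": [0,0,0],"roll": 0,"grip": 78},{"xyz": [0,0,0],"roll": 0,"grip": 78},{"xyz": [0,0,0],"roll": 0,"grip": 78},{"xyz": [0,0,0],"roll": 0,"grip": 78},{"xyz": [0,0,-10],"roll": 0,"grip": 78}]'

```text
time_s: 56.8
position: [0.4302, 0.0832, -0.0062]
tcp_rot: [[1.0, 0.001, -0.003], [0.001, -1.0, 0.0], [-0.003, -0.0, -1.0]]
force: [0.2, 0.4, -1.0]
opening: 0.762
grasp_force: 0.0
```

move_arm --increments '[{"xyz": [0,0,-30],"roll": 0,"grip": 78},{"xyz": [0,0,-30],"roll": 0,"grip": 78},{"xyz": [-5,10,-30],"roll": 0,"grip": 78},{"xyz": [-10,30,-10],"roll": 0,"grip": 78},{"xyz": [-10,30,-10],"roll": 0,"grip": 78}]'

```text
time_s: 57.22
position: [0.4069, 0.0129, 0.1064]
tcp_rot: [[1.0, 0.004, 0.004], [0.004, -1.0, -0.001], [0.004, 0.001, -1.0]]
force: [0.8, -0.7, -0.3]
opening: 0.778
grasp_force: 0.0
```

move_arm --increments '[{"xyz": [-5,35,-20],"roll": 0,"grip": 78},{"xyz": [-5,35,-20],"roll": 0,"grip": 78},{"xyz": [0,35,-20],"roll": 0,"grip": 78},{"xyz": [0,35,-20],"roll": 0,"grip": 78},{"xyz": [0,0,-20],"roll": 0,"grip": 78}]'

```text
time_s: 57.63
position: [0.3977, -0.1332, 0.2064]
tcp_rot: [[1.0, -0.005, 0.004], [-0.005, -1.0, -0.005], [0.004, 0.005, -1.0]]
force: [1.8, -0.5, 0.1]
opening: 0.784
grasp_force: 0.0
```

```bash
python3 - <<'E'
from h import *
st(); pulls2()
for n in("top","side"):
    q=np.load("pics/handle_%s.npy"%n); b=q[q[:,2]>.262]; c=b.mean(0); 
    w,V=np.linalg.eigh(np.cov((b-c)[:,:2].T)); a=V[:,1]; s=(b[:,:2]-c[:2])@a
    print(n,len(b),c.round(4),"mid",(c[:2]+a*(s.min()+s.max())/2).round(4),"dir",np.degrees(np.arctan2(a[1],a[0])).round(1),"len",np.ptp(s).round(3))
E
```

```text
57.6333 [ 0.3977 -0.1332  0.2064] [-3.380e+01  1.250e+01  1.088e+02 -1.000e-01  5.840e+01  5.660e+01] [ 1.8 -0.5  0.1] 0.7837794031603385 0.0
[[1.0, -0.005, 0.004], [-0.005, -1.0, -0.005], [0.004, 0.005, -1.0]]
top [278. 244.] 75 c [472.6  87.3] [12.6 42.6] 0.0 med [0.4723 0.0873 0.0263]
top [279. 259.] 85 c [429.2  81.9] [15.  45.2] 0.0 med [0.4277 0.0836 0.0257]
top [250. 261.] 79 c [421.  171.8] [12.1 45. ] 0.0 med [0.421  0.1704 0.0256]
side [291. 234.] 48 c [421.2 -23.3] [393.8  14.9] 89.0 med [0.4222 0.1492 0.0252]
side [311. 250.] 76 c [475.8  82.6] [51.4 14.3] 87.0 med [0.4759 0.0779 0.0258]
side [295. 251.] 79 c [430.3  80.4] [49.2 14.3] 88.0 med [0.431  0.0745 0.0255]
top 68 [0.5891 0.2459 0.2675] mid [0.5897 0.246 ] dir -174.7 len 0.074
side 72 [0.5912 0.2415 0.2672] mid [0.591  0.2415] dir -176.4 len 0.073
```

move_arm --increments '[{"xyz": [0,0,-30],"roll": 0,"grip": 40},{"xyz": [0,0,-30],"roll": 0,"grip": 40},{"xyz": [0,0,-10],"roll": 0,"grip": 40},{"xyz": [10,-18,0],"roll": 0,"grip": 40},{"xyz": [16,-32,0],"roll": 0,"grip": 40}]'

```text
time_s: 58.15
position: [0.4219, -0.0774, 0.2747]
tcp_rot: [[1.0, -0.003, 0.0], [-0.003, -1.0, -0.001], [0.0, 0.001, -1.0]]
force: [0.8, -1.1, -1.2]
opening: 0.489
grasp_force: 0.0
```

move_arm --increments '[{"xyz": [16,-32,0],"roll": 0,"grip": 40},{"xyz": [16,-32,0],"roll": 0,"grip": 40},{"xyz": [16,-32,0],"roll": 0,"grip": 40},{"xyz": [16,-32,0],"roll": 0,"grip": 40},{"xyz": [16,-32,0],"roll": 0,"grip": 40}]'

```text
time_s: 58.57
position: [0.501, 0.0861, 0.2732]
tcp_rot: [[1.0, 0.003, -0.003], [0.003, -1.0, 0.0], [-0.003, -0.0, -1.0]]
force: [0.6, -0.8, 0.5]
opening: 0.404
grasp_force: 0.0
```

move_arm --increments '[{"xyz": [16,-32,0],"roll": 0,"grip": 40},{"xyz": [16,-32,0],"roll": 0,"grip": 40},{"xyz": [16,-32,0],"roll": 0,"grip": 40},{"xyz": [16,-32,0],"roll": 0,"grip": 40},{"xyz": [16,-25,0],"roll": -0.05,"grip": 40}]'

```text
time_s: 58.98
position: [0.5805, 0.2399, 0.2727]
tcp_rot: [[0.999, 0.055, -0.004], [0.055, -0.999, 0.0], [-0.004, -0.0, -1.0]]
force: [0.1, -1.0, 0.4]
opening: 0.402
grasp_force: 0.0
```

move_arm --increments '[{"xyz": [0,0,0],"roll": -0.046,"grip": 40},{"xyz": [0,0,0],"roll": 0,"grip": 40},{"xyz": [0,0,0],"roll": 0,"grip": 40}]'

```text
time_s: 59.23
position: [0.5802, 0.237, 0.2729]
tcp_rot: [[0.995, 0.097, -0.004], [0.097, -0.995, -0.001], [-0.004, 0.001, -1.0]]
force: [0.3, 0.1, 0.0]
opening: 0.404
grasp_force: 0.0
```

move_arm --increments '[{"xyz": [10,-6,0],"roll": 0,"grip": 40},{"xyz": [0,0,15],"roll": 0,"grip": 40},{"xyz": [0,0,15],"roll": 0,"grip": 40},{"xyz": [0,0,10],"roll": 0,"grip": 40},{"xyz": [0,0,0],"roll": 0,"grip": 40}]'

```text
time_s: 59.65
position: [0.5887, 0.2421, 0.2317]
tcp_rot: [[0.995, 0.095, -0.007], [0.095, -0.995, -0.002], [-0.007, 0.001, -1.0]]
force: [-0.2, 0.3, -0.4]
opening: 0.401
grasp_force: 0.0
```

move_arm --increments '[{"xyz": [0,0,10],"roll": 0,"grip": 40},{"xyz": [0,0,8],"roll": 0,"grip": 40},{"xyz": [0,0,0],"roll": 0,"grip": 40},{"xyz": [0,0,0],"roll": 0,"grip": 40}]'

```text
time_s: 59.98
position: [0.5911, 0.2431, 0.2164]
tcp_rot: [[0.995, 0.096, -0.001], [0.096, -0.995, -0.0], [-0.001, 0.0, -1.0]]
force: [0.1, 1.1, 0.4]
opening: 0.402
grasp_force: 0.0
```

```bash
python3 - <<'E'
from h import *
st()
b,d=bot.capture("side"); print(proj("side",[[.59,.244,.2655]]))
save("crop11.png",cv2.resize(b[90:250,250:430],None,fx=4,fy=3.7,interpolation=cv2.INTER_CUBIC))
E
```

```text
59.9833 [0.5911 0.2431 0.2164] [12.4 29.7 78.  -0.  72.4 96.8] [0.1 1.1 0.4] 0.40209349040624903 0.0
[[0.995, 0.096, -0.001], [0.096, -0.995, -0.0], [-0.001, 0.0, -1.0]]
[[347.61372347 144.35055636]]
```

View pics/crop11.png

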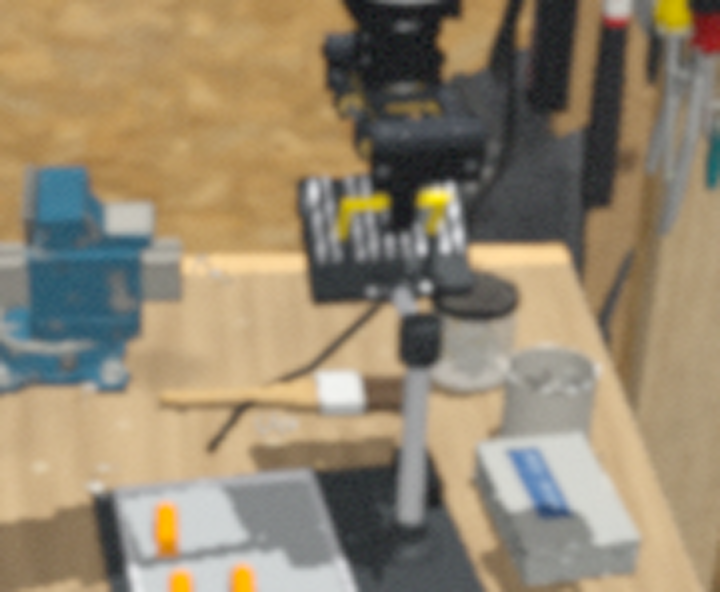

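move_arm --increments '[{"xyz": [0,0,4],"roll": 0,"grip": 40},{"xyz": [0,0,0],"roll": 0,"grip": 0},{"xyz": [0,0,0],"roll": 0,"grip": 0},{"xyz": [0,0,0],"roll": 0,"grip": 0},{"xyz": [0,0,0],"roll": 0,"grip": 0}]'

```text
time_s: 60.45
position: [0.5915, 0.2433, 0.213]
tcp_rot: [[0.995, 0.097, 0.0], [0.097, -0.995, 0.0], [0.0, -0.0, -1.0]]
force: [0.2, -0.5, -0.3]
opening: 0.181
grasp_force: 0.0
```

move_arm --increments '[{"xyz": [0,0,0],"roll": 0,"grip": 0},{"xyz": [0,0,0],"roll": 0,"grip": 0},{"xyz": [0,0,0],"roll": 0,"grip": 0}]'

```text
time_s: 60.7
position: [0.5913, 0.2456, 0.2131]
tcp_rot: [[0.995, 0.096, 0.001], [0.096, -0.995, 0.004], [0.001, -0.004, -1.0]]
force: [-0.3, 4.6, 0.2]
opening: 0.102
grasp_force: 30.0
```

move_arm --increments '[{"xyz": [0,-4.6,1.7],"roll": 0,"grip": 0},{"xyz": [0,-4.7,1.9],"roll": 0,"grip": 0},{"xyz": [0,-5.2,2.8],"roll": 0,"grip": 0},{"xyz": [0,-5.2,2.9],"roll": 0,"grip": 0},{"xyz": [0,0,0],"roll": 0,"grip": 0}]'

```text
time_s: 61.12
position: [0.5902, 0.262, 0.2043]
tcp_rot: [[0.995, 0.097, 0.002], [0.097, -0.995, -0.003], [0.002, 0.003, -1.0]]
force: [-0.6, -2.7, 4.7]
opening: 0.102
grasp_force: 30.0
```

move_arm --increments '[{"xyz": [0,-4.6,3.7],"roll": 0,"grip": 0},{"xyz": [0,-4.6,3.8],"roll": 0,"grip": 0},{"xyz": [0,-3.9,4.4],"roll": 0,"grip": 0},{"xyz": [0,0,0],"roll": 0,"grip": 0}]'

```text
time_s: 61.45
position: [0.589, 0.2754, 0.192]
tcp_rot: [[0.995, 0.097, 0.002], [0.097, -0.995, -0.001], [0.002, 0.002, -1.0]]
force: [0.2, -2.6, 4.3]
opening: 0.105
grasp_force: 30.0
```

move_arm --increments '[{"xyz": [0,-2.5,2.5],"roll": 0,"grip": 0},{"xyz": [0,-2,2.5],"roll": 0,"grip": 0},{"xyz": [0,0,0],"roll": 0,"grip": 0},{"xyz": [0,0,0],"roll": 0,"grip": 0}]'

```text
time_s: 61.78
position: [0.5884, 0.2795, 0.1868]
tcp_rot: [[0.995, 0.097, 0.001], [0.097, -0.995, -0.001], [0.001, 0.001, -1.0]]
force: [1.2, -4.6, 3.0]
opening: 0.102
grasp_force: 30.0
```

```bash
cat >> h.py <<'E'
def head():
    s=np.array(bot.read_state()["position"]); post=np.array([.5998,.1517])
    for n in("top","side"):
        b,d=bot.capture(n); u,v,P=cloud(n,d); I=b[v,u].astype(int)
        dz=P[:,:2]-post; r=np.hypot(*dz.T)
        m=(r>.085)&(r<.185)&(P[:,2]>.15)&(P[:,2]<.225)&(np.hypot(P[:,0]-s[0],P[:,1]-s[1])<.085)&(np.hypot(P[:,0]-s[0],P[:,1]-s[1])>.03)
        q=P[m]
        if len(q)<30: print(n,len(q)); continue
        for _ in range(4):
            A=np.c_[q[:,:2],np.ones(len(q))]; c=np.linalg.lstsq(A,q[:,2],rcond=None)[0]; e=abs(A@c-q[:,2]); q=q[e<max(.003,1.5*np.median(e))]
        dirv=s[:2]-post; dirv/=np.linalg.norm(dirv)
        print(n,len(q),"z",np.median(q[:,2]).round(4),"slope along arm (deg)",np.degrees(np.arctan(c[:2]@dirv)).round(1),"across",np.degrees(np.arctan(c[:2]@[-dirv[1],dirv[0]])).round(1), "res",np.std(q[:,2]-np.c_[q[:,:2],np.ones(len(q))]@c).round(4), "arm ang",np.degrees(np.arctan2(dirv[1],dirv[0])).round(1),"r",np.linalg.norm(s[:2]-post).round(4))
E
python3 - <<'E'
from h import *
st(); head()
E
```

```text
61.7833 [0.5884 0.2795 0.1868] [ 1.560e+01  3.230e+01  7.810e+01 -1.000e-01  6.960e+01  1.001e+02] [ 1.2 -4.6  3. ] 0.10224030208283369 29.974174433214102
[[0.995, 0.097, 0.001], [0.097, -0.995, -0.001], [0.001, 0.001, -1.0]]
top 262 z 0.1893 slope along arm (deg) 5.1 across -0.3 res 0.0015 arm ang 95.1 r 0.1283
side 231 z 0.1902 slope along arm (deg) 5.0 across -0.3 res 0.0015 arm ang 95.1 r 0.1283
```

move_arm --increments '[{"xyz": [0,-1.8,2.4],"roll": 0,"grip": 0},{"xyz": [0,-1.8,2.4],"roll": 0,"grip": 0},{"xyz": [0,0,0],"roll": 0,"grip": 0},{"xyz": [0,0,0],"roll": 0,"grip": 0}]'

```text
time_s: 62.22
position: [0.5875, 0.2833, 0.1817]
tcp_rot: [[0.995, 0.097, -0.0], [0.097, -0.995, -0.001], [-0.0, 0.001, -1.0]]
force: [1.2, -5.1, 3.8]
opening: 0.102
grasp_force: 30.0
```

```bash
python3 - <<'E'
from h import *
st(); head()
E
```

```text
62.2167 [0.5875 0.2833 0.1817] [ 1.600e+01  3.270e+01  7.820e+01 -1.000e-01  6.910e+01  1.005e+02] [ 1.2 -5.1  3.8] 0.10214527367913206 30.0073179602623
[[0.995, 0.097, -0.0], [0.097, -0.995, -0.001], [-0.0, 0.001, -1.0]]
top 255 z 0.1868 slope along arm (deg) -0.9 across -0.2 res 0.0015 arm ang 95.3 r 0.1322
side 202 z 0.1875 slope along arm (deg) 0.8 across -1.1 res 0.0014 arm ang 95.3 r 0.1322
```

move_arm --increments '[{"xyz": [-10.5,0.4,0],"roll": -0.08,"grip": 0},{"xyz": [-10.5,0.4,0],"roll": -0.08,"grip": 0},{"xyz": [-10.5,0.4,0],"roll": -0.08,"grip": 0},{"xyz": [-10.5,0.4,0],"roll": -0.08,"grip": 0},{"xyz": [-10.5,0.4,0],"roll": -0.08,"grip": 0}]'

```text
time_s: 62.73
position: [0.538, 0.2682, 0.1816]
tcp_rot: [[0.877, 0.48, 0.002], [0.48, -0.877, -0.001], [0.001, 0.001, -1.0]]
force: [2.7, -5.2, 0.3]
opening: 0.103
grasp_force: 30.0
```

move_arm --increments '[{"xyz": [0,0,0],"roll": 0,"grip": 0},{"xyz": [0,0,0],"roll": 0,"grip": 0}]'

```text
time_s: 62.9
position: [0.5372, 0.2679, 0.1815]
tcp_rot: [[0.879, 0.477, -0.0], [0.477, -0.879, -0.001], [-0.001, 0.001, -1.0]]
force: [2.9, -6.1, 1.0]
opening: 0.102
grasp_force: 30.0
```

```bash
python3 - <<'E'
from h import *
st(); head()
E
```

```text
62.9 [0.5372 0.2679 0.1815] [15.9 28.7 86.1 -0.1 65.3 77.4] [ 2.9 -6.1  1. ] 0.10186418035988869 29.985594749450684
[[0.879, 0.477, -0.0], [0.477, -0.879, -0.001], [-0.001, 0.001, -1.0]]
top 351 z 0.1865 slope along arm (deg) -2.8 across -0.8 res 0.0016 arm ang 118.3 r 0.132
side 215 z 0.1874 slope along arm (deg) -0.7 across -2.9 res 0.0016 arm ang 118.3 r 0.132
```

move_arm --increments '[{"xyz": [-10.5,0.5,0],"roll": -0.08,"grip": 0},{"xyz": [-10.5,0.5,0],"roll": -0.08,"grip": 0},{"xyz": [-10.5,0.5,0],"roll": -0.08,"grip": 0},{"xyz": [-10.5,0.5,0],"roll": -0.08,"grip": 0},{"xyz": [-10.5,0.5,0],"roll": -0.08,"grip": 0}]'

```text
time_s: 63.42
position: [0.4981, 0.2356, 0.1816]
tcp_rot: [[0.622, 0.783, 0.002], [0.783, -0.622, 0.002], [0.003, 0.0, -1.0]]
force: [4.1, -3.2, 0.1]
opening: 0.1
grasp_force: 30.1
```

move_arm --increments '[{"xyz": [-10.5,0.5,0],"roll": -0.08,"grip": 0},{"xyz": [-10.5,0.5,0],"roll": -0.08,"grip": 0},{"xyz": [-10.5,0.5,0],"roll": -0.08,"grip": 0},{"xyz": [-10.5,0.5,0],"roll": -0.08,"grip": 0},{"xyz": [-10.5,0.5,0],"roll": -0.08,"grip": 0}]'

```text
time_s: 63.83
position: [0.4735, 0.1896, 0.1816]
tcp_rot: [[0.268, 0.963, -0.0], [0.963, -0.268, 0.003], [0.003, -0.001, -1.0]]
force: [0.4, -0.7, 2.9]
opening: 0.102
grasp_force: 30.1
```

move_arm --increments '[{"xyz": [-10.5,0.5,0],"roll": -0.08,"grip": 0},{"xyz": [-10.5,0.5,0],"roll": -0.08,"grip": 0},{"xyz": [0,0,0],"roll": 0,"grip": 0},{"xyz": [0,0,0],"roll": 0,"grip": 0}]'

```text
time_s: 64.17
position: [0.4689, 0.1683, 0.1815]
tcp_rot: [[0.117, 0.993, -0.003], [0.993, -0.117, 0.001], [0.001, -0.003, -1.0]]
force: [-3.9, -2.1, 3.1]
opening: 0.101
grasp_force: 30.0
```

```bash
python3 - <<'E'
from h import *
st(); head()
E
```

```text
64.1667 [0.4689 0.1683 0.1815] [6.800e+00 2.100e+01 1.002e+02 1.000e-01 5.890e+01 1.350e+01] [-3.9 -2.1  3.1] 0.10122816326883285 30.035761892795563
[[0.117, 0.993, -0.003], [0.993, -0.117, 0.001], [0.001, -0.003, -1.0]]
top 324 z 0.1857 slope along arm (deg) -3.9 across -1.5 res 0.0015 arm ang 172.8 r 0.1319
side 308 z 0.1871 slope along arm (deg) -2.7 across -3.7 res 0.0015 arm ang 172.8 r 0.1319
```

move_arm --increments '[{"xyz": [-10.1,0.9,-0.8],"roll": -0.077,"grip": 0},{"xyz": [-10.1,0.9,-0.8],"roll": -0.077,"grip": 0},{"xyz": [-10.1,0.9,-0.8],"roll": -0.077,"grip": 0},{"xyz": [0,0,0],"roll": 0,"grip": 0},{"xyz": [0,0,0],"roll": 0,"grip": 0}]'

```text
time_s: 64.68
position: [0.4688, 0.1374, 0.1826]
tcp_rot: [[-0.115, 0.993, -0.007], [0.993, 0.115, -0.0], [0.001, -0.007, -1.0]]
force: [-3.8, -1.8, -1.9]
opening: 0.103
grasp_force: 30.0
```

```bash
python3 - <<'E'
from h import *
st(); head()
E
```

```text
64.6833 [0.4688 0.1374 0.1826] [  3.2  20.3 101.2   0.   58.9  -3.4] [-3.8 -1.8 -1.9] 0.10275332666965072 30.036069452762604
[[-0.115, 0.993, -0.007], [0.993, 0.115, -0.0], [0.001, -0.007, -1.0]]
top 288 z 0.1856 slope along arm (deg) -3.7 across -3.3 res 0.0015 arm ang -173.8 r 0.1317
side 367 z 0.1875 slope along arm (deg) -1.6 across -3.0 res 0.0016 arm ang -173.8 r 0.1317
```

move_arm --increments '[{"xyz": [0,0.6,-1.2],"roll": 0,"grip": 0},{"xyz": [0,0.6,-1],"roll": 0,"grip": 0},{"xyz": [0,0,0],"roll": 0,"grip": 0},{"xyz": [0,0,0],"roll": 0,"grip": 30},{"xyz": [0,0,0],"roll": 0,"grip": 30}]'

```text
time_s: 65.2
position: [0.4733, 0.1384, 0.186]
tcp_rot: [[-0.117, 0.993, 0.0], [0.993, 0.117, 0.001], [0.001, 0.001, -1.0]]
force: [-1.1, 0.3, -1.1]
opening: 0.182
grasp_force: 0.1
```

move_arm --increments '[{"xyz": [0,0,0],"roll": 0,"grip": 40},{"xyz": [0,0,0],"roll": 0,"grip": 40},{"xyz": [0,0,0],"roll": 0,"grip": 40},{"xyz": [0,0,-10],"roll": 0,"grip": 40},{"xyz": [0,0,-25],"roll": 0,"grip": 40}]'

```text
time_s: 65.62
position: [0.4714, 0.1375, 0.2195]
tcp_rot: [[-0.116, 0.993, -0.006], [0.993, 0.116, -0.0], [0.001, -0.005, -1.0]]
force: [0.3, 0.5, -1.0]
opening: 0.392
grasp_force: 0.0
```

move_arm --increments '[{"xyz": [0,0,-30],"roll": 0,"grip": 40},{"xyz": [0,0,-30],"roll": 0,"grip": 40},{"xyz": [-36,0,0],"roll": 0,"grip": 40},{"xyz": [-36,0,0],"roll": 0,"grip": 40},{"xyz": [-36,0,0],"roll": 0,"grip": 40}]'

```text
time_s: 66.03
position: [0.487, 0.0296, 0.2829]
tcp_rot: [[-0.119, 0.993, 0.005], [0.993, 0.119, -0.001], [-0.001, 0.005, -1.0]]
force: [1.0, 0.0, -0.2]
opening: 0.399
grasp_force: 0.0
```

move_arm --increments '[{"xyz": [-36,0,0],"roll": 0,"grip": 40},{"xyz": [-36,0,0],"roll": 0,"grip": 40},{"xyz": [-36,0,0],"roll": 0,"grip": 40},{"xyz": [-36,0,0],"roll": 0,"grip": 40},{"xyz": [-36,0,0],"roll": 0,"grip": 40}]'

```text
time_s: 66.45
position: [0.5074, -0.1506, 0.282]
tcp_rot: [[-0.116, 0.993, 0.002], [0.993, 0.116, -0.001], [-0.001, 0.002, -1.0]]
force: [0.6, 1.2, -0.8]
opening: 0.401
grasp_force: 0.0
```

```bash
python3 - <<'E'
from h import *
st(); pulls2()
post=np.array([.5998,.1517])
for n in("top","side"):
    b,d=bot.capture(n); u,v,P=cloud(n,d); I=b[v,u].astype(int)
    m=(I[:,0]>170)&(I[:,1]>140)&(I[:,2]<100)&(P[:,2]>.225)&(P[:,2]<.26)&(abs(P[:,0]-.47)<.06)&(abs(P[:,1]-.138)<.08)
    q=P[m]; w,V=np.linalg.eigh(np.cov((q-q.mean(0))[:,:2].T)); a=V[:,1]; s=(q[:,:2]-q[:,:2].mean(0))@a; mid=q[:,:2].mean(0)+a*(s.min()+s.max())/2
    dv=mid-post; print(n,"bar mid",mid.round(4),"z",np.percentile(q[:,2],[50,95]).round(4),"bar dir",np.degrees(np.arctan2(a[1],a[0])).round(1),"arm",np.degrees(np.arctan2(dv[1],dv[0])).round(1),"r",np.linalg.norm(dv).round(4))
    m=(P[:,2]>.165)&(P[:,2]<.21)&(abs(P[:,0]-.47)<.075)&(abs(P[:,1]-.138)<.08); q=P[m]
    for _ in range(6):
        A=np.c_[q[:,:2],np.ones(len(q))]; c=np.linalg.lstsq(A,q[:,2],rcond=None)[0]; e=abs(A@c-q[:,2]); q=q[e<max(.003,2*np.median(e))]
    print("  head",len(q),"rect",cv2.minAreaRect(q[:,:2].astype(np.float32)*1000),"z",np.median(q[:,2]).round(4),"slopes x,y deg",np.degrees(np.arctan(c[:2])).round(1))
    if n=="side": save("final.png",cv2.resize(b[100:420,230:430],None,fx=2.5,fy=1.8))
E
```

```text
66.45 [ 0.5074 -0.1506  0.282 ] [-28.7  16.7  88.7   0.   74.4 -35.3] [ 0.6  1.2 -0.8] 0.40091050752895263 0.0
[[-0.116, 0.993, 0.002], [0.993, 0.116, -0.001], [-0.001, 0.002, -1.0]]
top [281. 244.] 52 c [474.   78.3] [24.9 15.1] 89.0 med [0.4725 0.0782 0.0251]
top [281. 259.] 67 c [429.2  81.7] [15.  44.7] 0.0 med [0.4276 0.0775 0.025 ]
top [251. 262.] 29 c [417.1 170.5] [ 5.9 41.6] 3.0 med [0.4153 0.1665 0.0247]
side [291. 233.] 78 c [422.3 167.8] [50.7 18.2] 89.0 med [0.4228 0.1594 0.0243]
side [310. 249.] 96 c [476.6  99.4] [84.1 20.2] 87.0 med [0.4758 0.0812 0.0246]
side [295. 251.] 97 c [431.9  88.6] [72.9 17.1] 88.0 med [0.4315 0.0761 0.0251]
top bar mid [0.4685 0.1345] z [0.2413 0.2438] bar dir 94.5 arm -172.5 r 0.1324
  head 960 rect ((471.1409606933594, 138.58555603027344), (103.8832778930664, 117.9853286743164), 5.2508697509765625) z 0.1876 slopes x,y deg [1.2 0.3]<stdin>:7: RuntimeWarning: Mean of empty slice.
  ret = um.true_divide(
  avg = a.mean(axis, **keepdims_kw)
<stdin>:7: RuntimeWarning: Degrees of freedom <= 0 for slice
  c *= np.true_divide(1, fact)
  c *= np.true_divide(1, fact)
Traceback (most recent call last):
ValueError: zero-size array to reduction operation minimum which has no identity
```

```bash
python3 - <<'E'
from h import *
blob(lambda I:I[:,2]>I[:,0]+10,(.323,-.727),.08,.008,.06,"top")
blob(lambda I:(I.min(1)>110)&(np.ptp(I,axis=1)<40),(.425,-.337),.07,.008,.03,"top")
a,_=bot.capture("top"); b,_=bot.capture("side")
for l in("tape_roll","brush","pen"):
    r=bot.spot_in(l,"top")[:1]; print(l,[c2w("top",x["at"]).round(3).tolist() for x in r])
t=cv2.resize(a[130:345,90:600],(800,337)); s=cv2.resize(b[120:300,210:410],(290,261)); c=np.zeros((600,800,3),np.uint8); c[:337]=t; c[338:599,:290]=s; save("final.png",c)
E
```

```text
top 558 rect [ 323.1 -725.3] [68.9 81.5] 88.3 z [0.0165 0.0223 0.0272]
top 518 rect [ 425.5 -335.3] [81.5 66.8] 0.1 z [0.0085 0.0125 0.0203]
tape_roll [[[0.67, -0.079, 0.03]]]
brush [[[0.565, 0.378, 0.016]]]
pen [[[0.319, -0.259, 0.014]]]
```

View pics/final.png

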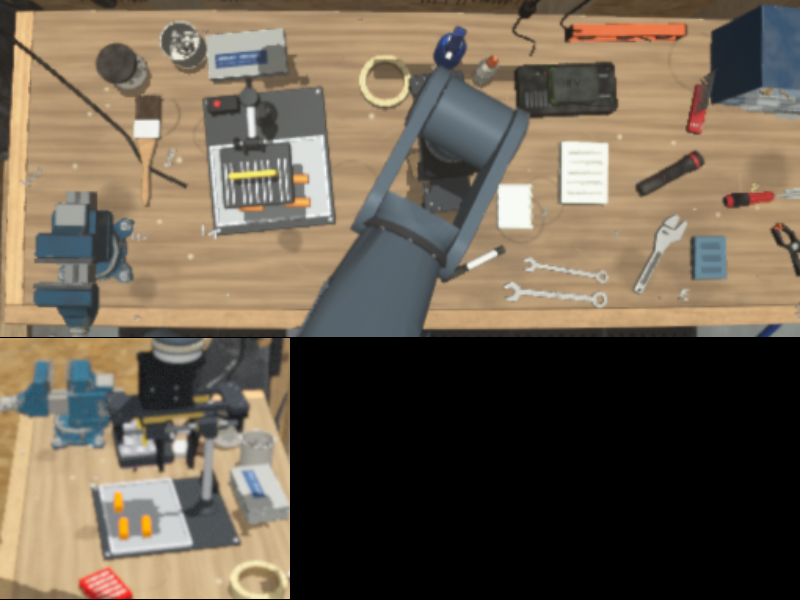

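The picture shows the lamp level over the tray at (255,175), with the pulls apart beneath it. The mould is on the bench at (708,258), the lid at (515,205), and the bystanders are where they were.

```bash
python3 -c "
from h import *
print(bot.hand_in())"
```

```text
the job is handed in; nothing more can be done
None
```

I turned the shut mould over onto its lid, stood the mould aside, put all three pulls on the tray (rounded side up, apart), swung the lamp over and levelled it, and handed the job in; no verdict was returned, but my last camera check showed everything in place.

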